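Set up the parts dryer

ROBOT

A 6-joint arm with a two-finger parallel gripper is mounted at the origin on the work surface. World frame = base frame: x ahead of the robot, y to its left, z up, the work surface at z = 0. Lengths are in mm, angles in rad, forces in N, time in s.
With the tool pointing down it reaches from about 300 to 950 mm from the base axis. Payload 3.1 kg.
Tool frame: the origin (TCP) lies between the finger pads, 19 mm behind the fingertips; this is the grasp point; z points along the fingers, x is the direction in which the jaws open and shut, and the axes are right-handed (so a half turn about z gives the same grasp; the last joint's range is limited). The gripper opens to 85 mm and grips with 20 to 120 N. Pads are 22 mm wide; open, the fingers measure 114 mm over their backs; the gripper's body (76 mm by 85 mm) begins 54 mm behind the grasp point. The pads swing forward as they close: fully open they stand 13 mm farther back than shut.
Start: joints at [-1.211, 0.308, 1.634, -0, 1.2, -0.07], TCP at [260.406, -568.173, 249.972] pointing down, gripper open.
Joint ranges: [-3.06, 3.06], [-0.79, 1.96], [0.05, 2.63], [-1.19, 4.34], [0.05, 2.64], [-2.94, 2.94]. Speed limits (rad/s): [2.79, 2.79, 3.14, 3.14, 3.14, 3.14].

INTERFACE

Orientations are given as a unit quaternion [w, x, y, z].
In Python, from rig import arm gives the robot as it stands.
- The arm moves only by the tool drive_tool, never from a script. Its argument "plan" is a list of rows, each an object of numbers: "tx", "ty", "tz": the shift along the tool's x, y, z in units of 0.04 m (1.0 is 0.04 m); "rx", "ry", "rz": the turn, a rotation vector about the tool's x, y, z in units of pi/2 rad (1.0 is pi/2 rad); "grip": the closure, from -1 (fully open) to 1 (shut). A call has exactly 8 rows; each row shifts and turns the commanded pose from where the row before left it, along the tool's axes as they then stand; what a row does not reach is not made up. A row lasts 1/10 s, in which the tool goes at most 50 mm and 8.59 degrees, less where a joint would pass 70% of its speed; a pose out of reach is approached as far as the arm can. A call with a number of a shift or a turn outside -1 to 1 is refused whole. A call with a gripper value outside its range is refused whole. The fingers move at their own pace and stop on an object; "grip_force" is the grip in N (left out, the last holds). Time passes only in rows, so rows that do not move let the fingers close, or fill a call up. It gives the time, the measured TCP pose, the force and the opening at its end, in the units of the state.
- arm.state(): the state, without advancing time (a new reading comes with each control period).
- arm.camera(name): name is "scene" or "side" or "wrist"; returns a dict with "frame" (420x560x3 uint8, blue, green, red), "mtx" (3x3 intrinsics, pixels), "k1" (the pictures are not rectified: a ray, as slopes to the right and down, at radius r is drawn at 1 + k1 r^2 times it, then the intrinsics apply), "R" (3x3) and "t" (3): a world point X has camera coordinates R X + t. Camera axes: x right, y down, z forward; pixel columns grow to the right and rows downward; lengths in mm; the calibration is good to about 2 mm. A picture is of the moment at which its call begins. There is no depth.
- arm.close_job(): hands the job in, once; it reports no verdict.
The state is a dict: "t": time; "joint_positions": joint angles; "joint_vel": joint speeds; "joint_efforts": joint torques, N m; "eef_pos": TCP position; "tool_rot": TCP orientation; "force": force on the tool from outside, world axes, zero at the start; "torque": the same for the moment, N m; "width": finger opening in mm.
Only numpy, scipy, OpenCV 4.12 (cv2) and the standard library are available. Lean on these libraries where they do the work, as an engineer would, in place of code of your own. Each camera call takes 0.05 s, during which the arm holds its last target. There are 200 camera calls.

TASK

Set up the small-parts dryer: first draw the shutter slide straight out of the dryer's channel, keeping it level, and lay it flat on the bench. Then hang every parts basket on the red rail, one to a screw: pass the keyhole in its back plate over the screw head and lower it until the screw sits at the top of the narrow slot, tray jutting outwards and level. Only when all baskets hang and are let go, turn the knob clockwise until it clicks past its detent into the on position, and leave the spray can, the black tray and the screwdriver where they are.

Things in the scene. Friction and masses are not known exactly. Their poses are not given: they have to be found in the camera images.
- basket0: One of up to 4 loose baskets (None if absent), 0.22-0.42 kg, parts fixed in: open tray 70 deep (x) x 80 wide x 40 high, with an upright back plate at its -x end (x -35 to -30 mm, 80 wide, 150 high). Origin: centre of underside, z up, +x from back plate to tray. Starts on the bench, yaw within 50 deg of the rail's. Hung, +x is the rail's +x, it leans up to 4 deg and may stay askew if knocked.
- seat0 (a point): Where the screw's shank lies in basket0's keyhole once hung (basket x -32.5, z 112 mm). Keyhole, on the 5 mm plate's centre line: octagonal entry hole 26 across centred 26 mm below this point (z 86), a 45 deg funnel at its top, then a slot 10.5 wide going up to its closed end at z 115.5. Once hung, the basket's underside is 48 mm above the bench.
- tab0 (a point): Centre of basket0's grip tab on top of the back plate (basket x -32.5, z 150 mm): 10 thick (x), 60 wide (y), z 133 to 165 mm. Take it from above across the 10 mm (fingers closing along x), TCP here: the fingertips then clear the screw head and the panel's top.
- basket1: One of up to 4 loose baskets (None if absent), 0.22-0.42 kg, parts fixed in: open tray 70 deep (x) x 80 wide x 40 high, with an upright back plate at its -x end (x -35 to -30 mm, 80 wide, 150 high). Origin: centre of underside, z up, +x from back plate to tray. Starts on the bench, yaw within 50 deg of the rail's. Hung, +x is the rail's +x, it leans up to 4 deg and may stay askew if knocked.
- seat1 (a point): Where the screw's shank lies in basket1's keyhole once hung (basket x -32.5, z 112 mm). Keyhole, on the 5 mm plate's centre line: octagonal entry hole 26 across centred 26 mm below this point (z 86), a 45 deg funnel at its top, then a slot 10.5 wide going up to its closed end at z 115.5. Once hung, the basket's underside is 48 mm above the bench.
- tab1 (a point): Centre of basket1's grip tab on top of the back plate (basket x -32.5, z 150 mm): 10 thick (x), 60 wide (y), z 133 to 165 mm. Take it from above across the 10 mm (fingers closing along x), TCP here: the fingertips then clear the screw head and the panel's top.
- basket2: One of up to 4 loose baskets (None if absent), 0.22-0.42 kg, parts fixed in: open tray 70 deep (x) x 80 wide x 40 high, with an upright back plate at its -x end (x -35 to -30 mm, 80 wide, 150 high). Origin: centre of underside, z up, +x from back plate to tray. Starts on the bench, yaw within 50 deg of the rail's. Hung, +x is the rail's +x, it leans up to 4 deg and may stay askew if knocked.
- seat2 (a point): Where the screw's shank lies in basket2's keyhole once hung (basket x -32.5, z 112 mm). Keyhole, on the 5 mm plate's centre line: octagonal entry hole 26 across centred 26 mm below this point (z 86), a 45 deg funnel at its top, then a slot 10.5 wide going up to its closed end at z 115.5. Once hung, the basket's underside is 48 mm above the bench.
- tab2 (a point): Centre of basket2's grip tab on top of the back plate (basket x -32.5, z 150 mm): 10 thick (x), 60 wide (y), z 133 to 165 mm. Take it from above across the 10 mm (fingers closing along x), TCP here: the fingertips then clear the screw head and the panel's top.
- basket3: One of up to 4 loose baskets (None if absent), 0.22-0.42 kg, parts fixed in: open tray 70 deep (x) x 80 wide x 40 high, with an upright back plate at its -x end (x -35 to -30 mm, 80 wide, 150 high). Origin: centre of underside, z up, +x from back plate to tray. Starts on the bench, yaw within 50 deg of the rail's. Hung, +x is the rail's +x, it leans up to 4 deg and may stay askew if knocked.
- seat3 (a point): Where the screw's shank lies in basket3's keyhole once hung (basket x -32.5, z 112 mm). Keyhole, on the 5 mm plate's centre line: octagonal entry hole 26 across centred 26 mm below this point (z 86), a 45 deg funnel at its top, then a slot 10.5 wide going up to its closed end at z 115.5. Once hung, the basket's underside is 48 mm above the bench.
- tab3 (a point): Centre of basket3's grip tab on top of the back plate (basket x -32.5, z 150 mm): 10 thick (x), 60 wide (y), z 133 to 165 mm. Take it from above across the 10 mm (fingers closing along x), TCP here: the fingertips then clear the screw head and the panel's top.
- rail: Fixed drying rail: a red upright steel panel 420 long (y), 12 thick (x -12 to 0), 170 high, on two feet that reach behind it. Origin on the bench at the middle of its front face; +x is the normal of the front face, from which the screws stick out (away from the robot). Yaw varies.
- screw0 (a point): The rightmost (rail y -150 mm) screw of the rail, 160 mm above the bench, 10 mm below the panel's top: shank 7 mm diameter, 11 mm long from the panel face, then a head 16 mm diameter and 5 mm thick (outer face 16 mm from the panel). The point is on its axis 5.5 mm off the panel face, mid shank; axes as the rail's.
- screw1 (a point): The second (rail y -50 mm) screw of the rail, 160 mm above the bench, 10 mm below the panel's top: shank 7 mm diameter, 11 mm long from the panel face, then a head 16 mm diameter and 5 mm thick (outer face 16 mm from the panel). The point is on its axis 5.5 mm off the panel face, mid shank; axes as the rail's.
- screw2 (a point): The third (rail y +50 mm) screw of the rail, 160 mm above the bench, 10 mm below the panel's top: shank 7 mm diameter, 11 mm long from the panel face, then a head 16 mm diameter and 5 mm thick (outer face 16 mm from the panel). The point is on its axis 5.5 mm off the panel face, mid shank; axes as the rail's.
- screw3 (a point): The leftmost (rail y +150 mm) screw of the rail, 160 mm above the bench, 10 mm below the panel's top: shank 7 mm diameter, 11 mm long from the panel face, then a head 16 mm diameter and 5 mm thick (outer face 16 mm from the panel). The point is on its axis 5.5 mm off the panel face, mid shank; axes as the rail's.
- dryer: Fixed small-parts dryer: a grey air duct 170 long (x -85 to 85), 130 wide, 60 high with a knob on its top, and a 135 mm high blower behind it (x 87 to 270). Origin on the bench under the middle of the duct (and under the knob's axis); -x is its front, facing the robot; yaw varies. In the front face is a flat horizontal channel 84 wide, 10.5 high, 84 deep, its floor 20 mm above the bench.
- shutter: Loose 0.25 kg steel shutter slide: plate 125 (x) x 80 x 8 mm, with a black bar grip on its outer (-x) end, 36 long (x), 12 thick (y), z 8 to 42 mm, centred at x -42 (grip it across y, TCP at z 28 to 31). Origin: centre of its underside; axes as the dryer's at the start, 80 mm in the channel (2 mm play each side, 2.5 above). Comes out to the dryer's -x; jams if tilted or turned.
- knob (a joint): Dryer switch knob, rad, 0 off to 1.4 on; it turns clockwise seen from above as the value grows. An over-centre detent resists (about 0.2 N m at first, less towards 0.7); past 0.7 it snaps on by itself to its stop at about 1.4. Let go earlier, it springs back to 0, where it starts.
- knob_grip (a point): Point on the knob's vertical axis at gripping height, 94 mm above the bench. The knob is a disc with an upright bar 56 long, 16 thick, from 72 to 105 mm above the bench; the bar lies along this point's x axis (its yaw is the dryer's yaw minus the knob value).
- spray: Bystander: loose blue spray can with a white cap, 64 mm diameter, 170 high, beyond the work. Origin: centre of underside.
- crate: Bystander: loose black open tray 110 x 160 x 45 mm with printed parts, beyond the work. Origin: centre of underside.
- driver: Bystander: screwdriver lying on the bench, beyond the rail. Origin: underside, mid-length.
Mind the look-alikes: they are no part of the job. Leave any purple look-alike of the shutter alone. Leave any yellow look-alike of the basket0 alone.

How it is judged:
By the outcome, as a careful person would: the job done as asked, in the order asked, and still so for the second after the job is handed in, with the robot touching nothing.
Of basket0, basket1, basket2, basket3 only 3 to 4 are there at a start; the rules pass over those that are not, and their reading is None.
At some moment in a run one of basket0, basket1, basket2, basket3 may be knocked a few centimetres aside while the robot is not near it.
It also fails if it takes over 200 s, if anything falls off the work surface, if the arm or the gripper's body presses on something with over 40 N, if the wrist force passes 120 N, or if a joint passes its speed limit or range.

## Working session

There is one attempt and no reset: what is moved stays moved. The work goes in short steps, Python scripts to look and compute and a tool call to move; the robot and the scene stay as the last step left them, time stands still between calls to the robot, and variables do not carry over. Pictures are saved under pics/ and viewed, about 12 in all and at most 16, crops included, and the job is handed in when it is done.

Besides the shell and the picture viewer there is one more tool, called after "Request:" as name(argument=value, ...) on one line, values as JSON. drive_tool: Moves the arm, as the interface text tells. Shifts and turns lie within -1 to 1; 1 stands for 0.04 m of shift or pi/2 rad of turn. Its arguments: {"type":"object","properties":{"plan":{"type":"array"},"grip_force":{"type":"number"}},"required":["plan"]}

```bash
mkdir -p pics; ls; python3 - <<'E'
from rig import arm
import cv2
print(arm.state())
for n in ("scene","side","wrist"):
    c=arm.camera(n); cv2.imwrite(f"pics/{n}0.png",c["frame"]); print(n,c["mtx"].tolist(),c["k1"],c["R"].round(3).tolist(),c["t"].round(1).tolist())
a=cv2.imread("pics/scene0.png")
cv2.imwrite("pics/s0b.png",cv2.resize(a,(800,600),interpolation=cv2.INTER_CUBIC))
a=cv2.imread("pics/side0.png")
cv2.imwrite("pics/d0b.png",cv2.resize(a,(800,600),interpolation=cv2.INTER_CUBIC))
E
```

```text
pics
{'t': 0.0, 'joint_positions': array([-1.21070967e+00,  3.08992909e-01,  1.63522412e+00,  1.01944551e-05,
        1.19964453e+00, -6.97215567e-02]), 'joint_vel': array([-1.04851493e-05,  1.68497664e-04,  9.02927814e-04, -2.02065758e-03,
       -1.07073688e-04,  2.35238029e-04]), 'joint_efforts': array([-1.13719288e-03, -4.15246582e+01, -2.76668662e+01, -1.86366133e-04,
        1.02294947e-02,  1.00580263e-05]), 'eef_pos': array([ 260.12521794, -567.43738505,  248.7366331 ]), 'tool_rot': array([-6.81493332e-04,  8.41632720e-01, -5.40049144e-01, -9.06956433e-04]), 'force': array([-0.78717251, -0.26141499,  0.14671563]), 'torque': array([ 0.02169919, -0.05202108,  0.02563158]), 'width': 85.23212191233782}
scene [[503.1320356491953, 0.0, 278.3577454846887], [0.0, 503.1320356491953, 212.43105591626804], [0.0, 0.0, 1.0]] -0.10236929786378057 [[-0.759, 0.651, -0.004], [0.439, 0.507, -0.742], [-0.481, -0.565, -0.67]] [460.2, -128.7, 1611.9]
side [[514.046233676129, 0.0, 275.90894888016186], [0.0, 514.046233676129, 215.78586821802693], [0.0, 0.0, 1.0]] -0.061915310564480526 [[-0.862, -0.507, 0.009], [-0.276, 0.454, -0.847], [0.426, -0.733, -0.531]] [462.3, 298.7, 1070.5]
wrist [[293.1704154480521, 0.0, 273.8465768056348], [0.0, 293.1704154480521, 211.13515467771754], [0.0, 0.0, 1.0]] -0.016343072544438623 [[0.415, -0.91, -0.002], [-0.868, -0.397, 0.3], [-0.273, -0.123, -0.954]] [-623.5, -37.3, 380.1]
```

View pics/s0b.png

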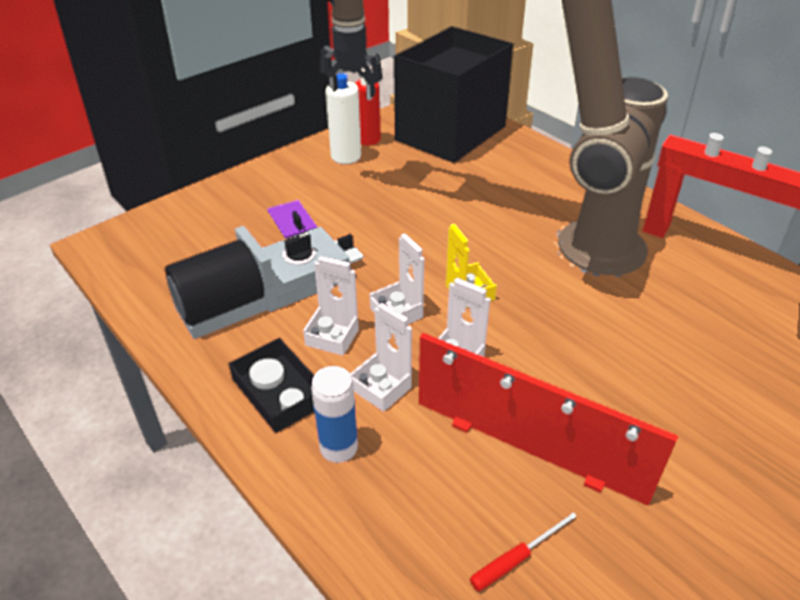

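View pics/d0b.png

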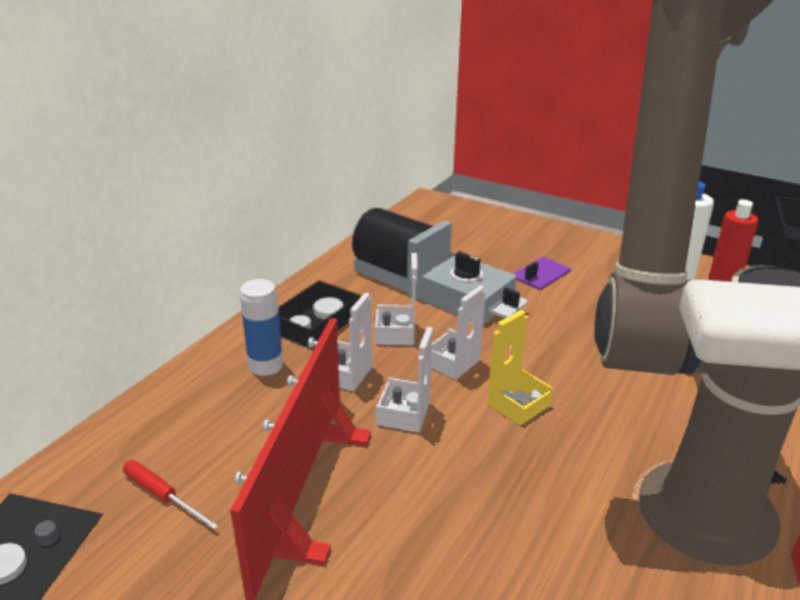

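The scene picture shows four white baskets (tops at about px 336,262; 411,240; 393,312; 470,285), with the yellow look-alike at 457,230. It also shows the grey dryer with its shutter grip at 346,243 and the purple look-alike at 292,215. The red panel has four screws at 448,357; 507,382; 568,407; 632,434. Next I enlarge crops to read corners.

```bash
python3 - <<'E'
import cv2
def crop(n,x,y,w,h,s,out):
    a=cv2.imread(f"pics/{n}.png")[y:y+h,x:x+w]
    a=cv2.resize(a,None,fx=s,fy=s,interpolation=cv2.INTER_CUBIC)
    for i in range((x+19)//20*20,x+w,20):
        cv2.line(a,(int((i-x)*s),0),(int((i-x)*s),6),(0,0,255),1); cv2.putText(a,str(i),(int((i-x)*s),15),0,.35,(0,0,0),1)
    for i in range((y+19)//20*20,y+h,20):
        cv2.line(a,(0,int((i-y)*s)),(6,int((i-y)*s)),(0,0,255),1); cv2.putText(a,str(i),(8,int((i-y)*s)),0,.35,(0,0,0),1)
    cv2.imwrite(f"pics/{out}.png",a)
crop("scene0",155,140,200,150,4,"s1")
crop("side0",220,160,180,150,4,"d1")
E
```

```text
(no output)
```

View pics/s1.png

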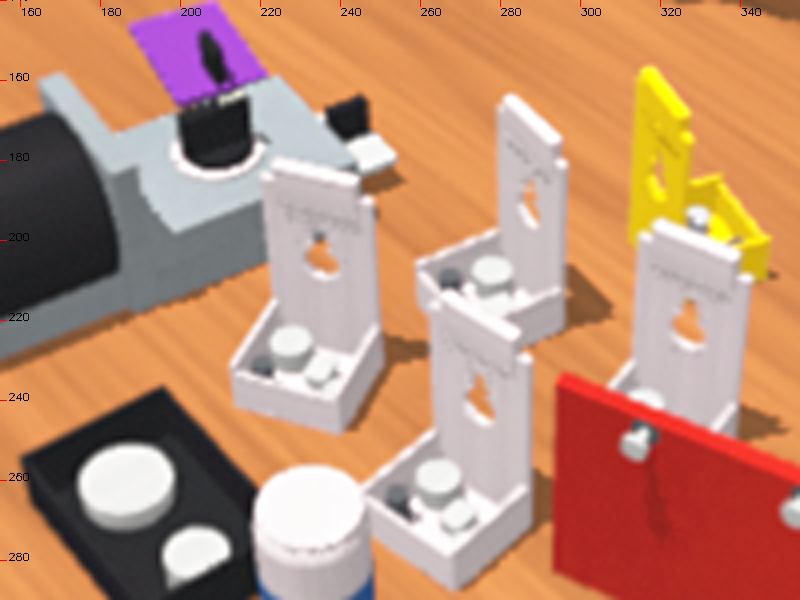

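View pics/d1.png

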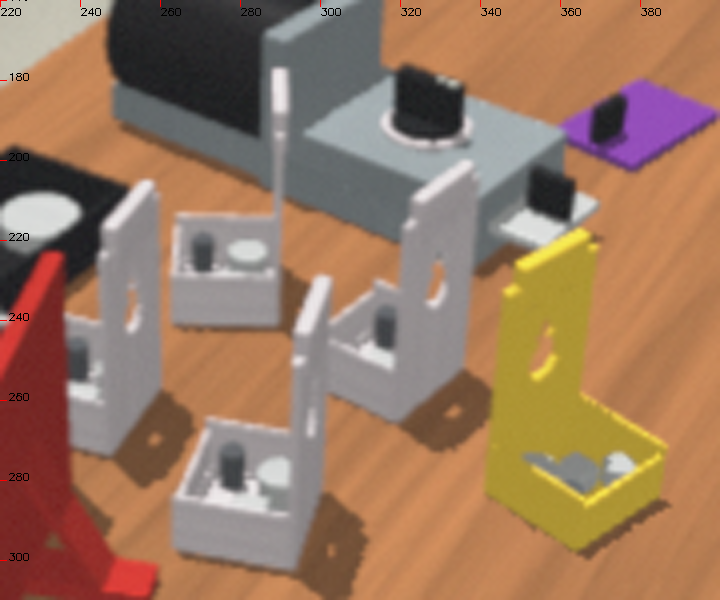

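The crops show the four baskets A, B, C, D in scene crop left to right (plate tops at about px 312,185; 532,120; 478,320; 692,245). The dryer's shutter, a light grey plate with a black grip, is at 348,120. The purple one at 205,50 lies on the bench clear of any channel, so it is the look-alike. I fit poses from these corners.

```bash
cat > h.py <<'E'
import numpy as np, cv2
from rig import arm
from scipy.optimize import least_squares
def proj(c,X):
    D=np.array([c["k1"],0,0,0,0],float)
    return cv2.projectPoints(np.asarray(X,float).reshape(-1,1,3),cv2.Rodrigues(np.array(c["R"]))[0],np.array(c["t"],float),np.array(c["mtx"]),D)[0][:,0]
def place(p,P,z=0):
    x,y,a=p; c,s=np.cos(a),np.sin(a); P=np.asarray(P,float)
    return P@np.array([[c,s,0],[-s,c,0],[0,0,1]])+[x,y,z]
def fit(obs,x0,z=0):
    "obs: list of (cam, [(X,Y,Z,u,v),...])"
    def f(p): return np.concatenate([(proj(c,place(p,np.array(o)[:,:3],z))-np.array(o)[:,3:]).ravel() for c,o in obs])
    r=least_squares(f,x0,loss="soft_l1"); return r.x,r.fun.reshape(-1,2).round(1)
def theta():
    q=arm.state()["tool_rot"]; return np.degrees(2*np.arctan2(q[2],q[1]))
def go(x,y,z,th):
    "turn (deg) first, then shift in tool units"
    s=arm.state(); t0=theta(); d=(th-t0+90)%180-90
    a=np.radians(t0+d); v=np.array([x,y,z])-s["eef_pos"]
    c,n=np.cos(a),np.sin(a); u=np.array([c*v[0]+n*v[1],n*v[0]-c*v[1],-v[2]])/40
    print("rz tot %.3f"%(-d/90),"then t",u.round(2),"| now",s["eef_pos"].round(1),"th %.1f->%.1f"%(t0,t0+d),"F",s["force"].round(1),"w %.1f j6 %.2f t %.1f"%(s["width"],s["joint_positions"][5],s["t"]))
E
cat > fit0.py <<'E'
from h import *
sc,sd=arm.camera("scene"),arm.camera("side")
S=lambda L:[(a,b,c,155+u/4,140+v/4) for a,b,c,u,v in L]
D=lambda L:[(a,b,c,220+u/4,160+v/4) for a,b,c,u,v in L]
B={}
t1,t2=(-27.5,-30,165),(-27.5,30,165)
B["A"]=S([(*t1,265,181),(*t2,358,195),(35,-40,0,236,403),(35,40,0,342,432),(-35,40,0,383,362)]),D([(35,40,0,172,325),(-35,40,0,278,327)])
B["B"]=S([(*t1,500,105),(*t2,558,150),(35,-40,0,422,297),(-35,40,0,563,325)]),D([(-35,40,0,400,422),(-37.5,-30,165,473,165)])
B["C"]=S([(*t1,433,298),(*t2,518,342),(35,-40,40,367,490),(35,40,0,458,588),(-35,40,0,530,522)]),D([(-35,40,0,110,455),(-37.5,-30,165,155,185)])
B["D"]=S([(*t1,648,236),(*t2,737,262)]),D([(35,40,0,174,550),(-35,40,0,295,570),(35,40,40,174,498),(-37.5,-30,165,329,280)])
for k,(s,d) in B.items():
    p,r=fit([(sc,s),(sd,d)],[600,0,0]); print(k,p[:2].round(1),np.degrees(p[2]).round(1),"tab",place(p,[[-32.5,0,150]])[0].round(1),r.tolist())
g=1/1.42857
hs=[(448,357),(507,382),(568,407),(632,434)]; hd=[(312,342),(293,380),(268,425),(240,477)]
ys=[-150,-50,50,150]
rs=[(16,y,160,u*g,v*g) for y,(u,v) in zip(ys,hs)]+[(0,-210,170,295,234.5),(0,210,170,473.2,305.9),(0,210,0,458.5,352),(0,-210,0,293.2,283)]
rd=[(16,y,160,u*g,v*g) for y,(u,v) in zip(ys,hd)]+[(-12,-210,170,236.2,223)]
p,r=fit([(sc,rs),(sd,rd)],[600,200,0]); print("rail",p[:2].round(1),np.degrees(p[2]).round(2),r.tolist())
print("screws",place(p,[[5.5,y,160] for y in ys]).round(1).tolist())
ds=S([(-85,-65,60,276,80),(-85,65,60,355,165),(85,65,60,175,233)]); dd=D([(85,65,60,303,133),(-85,-65,60,564,135),(-85,65,60,480,233)])
p,r=fit([(sc,ds),(sd,dd)],[600,-300,0]); print("dryer",p[:2].round(1),np.degrees(p[2]).round(2),r.tolist())
ss=S([(-62.5,40,8,395,158)]);s2=D([(-62.5,-40,8,598,207),(-62.5,40,8,545,243),(-42,0,42,553,175)])
p,r=fit([(sc,ss),(sd,s2)],[500,-300,p[2]],20); print("shutter",p[:2].round(1),np.degrees(p[2]).round(2),r.tolist())
E
python3 fit0.py
```

```text
A [ 633.3 -164.2] 8670.1 tab [ 605.2 -180.4  150. ] [[0.8, -3.5], [-1.2, -2.3], [0.3, 0.5], [0.6, 0.1], [-0.2, 0.6], [0.1, -0.1], [-1.2, -0.3]]
B [ 490.2 -134.9] -6.2 tab [ 457.9 -131.4  150. ] [[0.3, -2.0], [-1.4, -2.1], [0.2, 1.4], [0.6, 0.5], [-0.8, 0.5], [0.3, -0.6]]
C [ 6.43e+02 -5.00e-01] -349.9 tab [611.   -6.2 150. ] [[0.8, -0.5], [-1.2, -0.8], [-0.5, -0.9], [1.1, 0.2], [0.4, 0.4], [-0.3, 0.3], [-0.9, -1.1]]
D [495.7  40.3] 16.3 tab [464.5  31.1 150. ] [[0.6, -2.2], [-0.6, -0.3], [0.3, 0.3], [-1.4, 0.3], [0.2, 0.4], [-0.3, -1.1]]
rail [547.4 267.1] 19.01 [[0.2, 1.0], [-0.6, 0.1], [-0.4, 0.1], [0.1, -0.4], [-0.9, -0.4], [1.0, 0.5], [-4.2, 0.2], [-0.2, -1.3], [-0.3, 0.4], [-1.0, 0.6], [0.2, 0.4], [0.7, 0.8], [0.8, 0.3]]
screws [[601.5, 127.1, 160.0], [568.9, 221.7, 160.0], [536.4, 316.2, 160.0], [503.8, 410.8, 160.0]]
dryer [ 568.4 -348.3] -5.09 [[1.0, -1.6], [3.8, -1.9], [-1.6, 3.0], [-5.6, 0.4], [0.4, -0.7], [0.0, -6.9]]
shutter [ 503.3 -347.5] 349.99 [[0.5, -0.7], [0.6, -1.3], [-0.9, 0.7], [-0.3, -0.3]]
```

```bash
python3 -c "
from h import *
go(455,-345,250,80)"
```

```text
rz tot 0.385 then t [-6.33 -3.83 -0.02] | now [ 260.3 -567.8  249.4] th -65.4->-100.0 F [1.1 0.4 0.3] w 85.4 j6 -0.07 t 0.2
```

Request:
drive_tool(plan=[{"rz": 0.077,"grip": -1},{"rz": 0.077,"grip": -1},{"rz": 0.077,"grip": -1},{"rz": 0.077,"grip": -1},{"rz": 0.077,"grip": -1},{"tx": -0.4,"ty": -0.25,"grip": -1},{"tx": -0.7,"ty": -0.4,"grip": -1},{"tx": -0.7,"ty": -0.4,"grip": -1}])

```text
invalid input at $.plan[0]: expected keys tx, ty, tz, rx, ry, rz, grip
```

Request:
drive_tool(plan=[{"tx": -0.7,"ty": -0.42,"grip": -1},{"tx": -0.7,"ty": -0.42,"grip": -1},{"tx": -0.7,"ty": -0.42,"grip": -1},{"tx": -0.7,"ty": -0.42,"grip": -1},{"tx": -0.7,"ty": -0.42,"grip": -1},{"tx": -0.7,"ty": -0.42,"grip": -1},{"tx": -0.33,"ty": -0.26,"grip": -1},{"grip": -1}])

```text
invalid input at $.plan[0]: expected keys tx, ty, tz, rx, ry, rz, grip
```

```bash
cat >> h.py <<'E'
def snap(n,out,x=0,y=0,w=560,h=420,s=1.42):
    c=arm.camera(n); a=cv2.resize(c["frame"][y:y+h,x:x+w],None,fx=s,fy=s,interpolation=cv2.INTER_CUBIC)
    for i in range((x+39)//40*40,x+w,40):
        cv2.line(a,(int((i-x)*s),0),(int((i-x)*s),6),(0,0,255),1); cv2.putText(a,str(i),(int((i-x)*s),15),0,.35,(0,0,0),1)
    for i in range((y+39)//40*40,y+h,40):
        cv2.line(a,(0,int((i-y)*s)),(6,int((i-y)*s)),(0,0,255),1); cv2.putText(a,str(i),(8,int((i-y)*s)),0,.35,(0,0,0),1)
    cv2.imwrite(f"pics/{out}.png",a); return c
E
python3 -c "
from h import *
c=snap('wrist','w1'); go(455,-345,250,80)"
```

```text
rz tot 0.385 then t [-6.33 -3.83 -0.01] | now [ 260.3 -567.9  249.5] th -65.4->-100.0 F [-0.6  0.   0. ] w 85.4 j6 -0.07 t 0.3
```

View pics/w1.png

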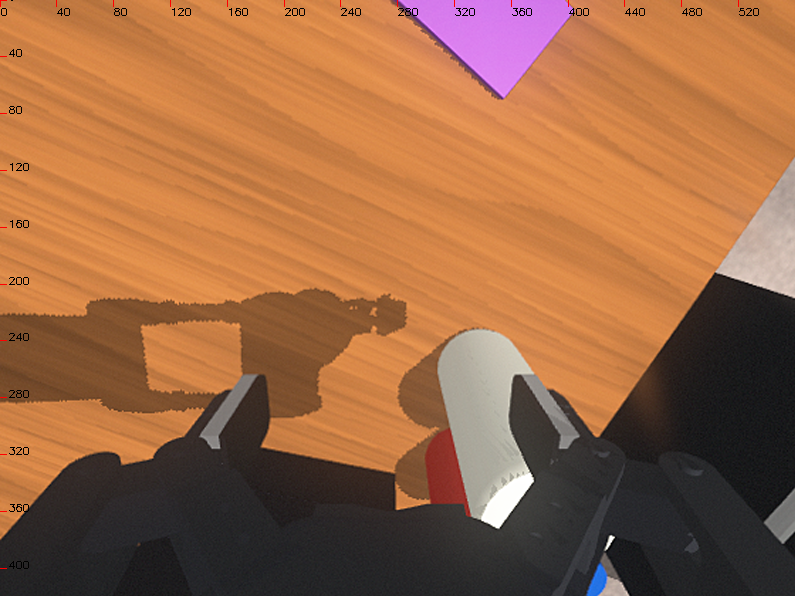

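The wrist view shows the fingers at the bottom and looks along -y of the tool; only bench, bottles and the purple corner (500,95) are in view. The moves were refused for missing keys, so I resend them.

Request:
drive_tool(plan=[{"tx": 0,"ty": 0,"tz": 0,"rx": 0,"ry": 0,"rz": 0.077,"grip": -1},{"tx": 0,"ty": 0,"tz": 0,"rx": 0,"ry": 0,"rz": 0.077,"grip": -1},{"tx": 0,"ty": 0,"tz": 0,"rx": 0,"ry": 0,"rz": 0.077,"grip": -1},{"tx": 0,"ty": 0,"tz": 0,"rx": 0,"ry": 0,"rz": 0.077,"grip": -1},{"tx": 0,"ty": 0,"tz": 0,"rx": 0,"ry": 0,"rz": 0.077,"grip": -1},{"tx": -0.4,"ty": -0.25,"tz": 0,"rx": 0,"ry": 0,"rz": 0,"grip": -1},{"tx": -0.7,"ty": -0.42,"tz": 0,"rx": 0,"ry": 0,"rz": 0,"grip": -1},{"tx": -0.7,"ty": -0.42,"tz": 0,"rx": 0,"ry": 0,"rz": 0,"grip": -1}])

```text
t: 1.1
eef_pos: [316.7, -503.4, 249.8]
tool_rot: [0.0, -0.643, 0.766, 0.0]
force: [0.0, -0.2, -0.1]
width: 85.6
```

Request:
drive_tool(plan=[{"tx": -0.7,"ty": -0.42,"tz": 0,"rx": 0,"ry": 0,"rz": 0,"grip": -1},{"tx": -0.7,"ty": -0.42,"tz": 0,"rx": 0,"ry": 0,"rz": 0,"grip": -1},{"tx": -0.7,"ty": -0.42,"tz": 0,"rx": 0,"ry": 0,"rz": 0,"grip": -1},{"tx": -0.7,"ty": -0.42,"tz": 0,"rx": 0,"ry": 0,"rz": 0,"grip": -1},{"tx": -0.7,"ty": -0.42,"tz": 0,"rx": 0,"ry": 0,"rz": 0,"grip": -1},{"tx": -0.7,"ty": -0.42,"tz": 0,"rx": 0,"ry": 0,"rz": 0,"grip": -1},{"tx": -0.33,"ty": -0.22,"tz": 0,"rx": 0,"ry": 0,"rz": 0,"grip": -1},{"tx": 0,"ty": 0,"tz": 0,"rx": 0,"ry": 0,"rz": 0,"grip": -1}])

```text
t: 1.9
eef_pos: [456.6, -343.5, 250.0]
tool_rot: [0.0, -0.644, 0.765, 0.0]
force: [-0.1, -0.9, 0.6]
width: 85.3
```

```bash
python3 -c "
from h import *
c=snap('wrist','w2'); go(455,-345,250,80)"
```

```text
rz tot 0.002 then t [ 0.01  0.02 -0.  ] | now [ 455.7 -344.8  250. ] th 260.2->260.0 F [ 0.4 -0.6  0. ] w 85.1 j6 1.02 t 1.9
```

View pics/w2.png

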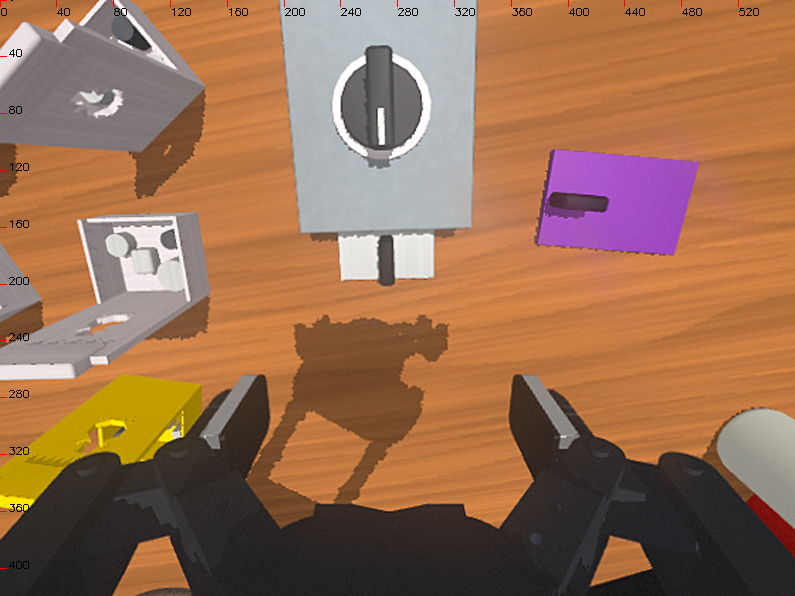

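Wrist view: dryer in line with the tool, duct front corners at (301,232),(472,227), grey shutter plate outer corners (340,281),(434,278) with its bar ending at (388,285), and knob bar at (379,75). The purple look-alike is at (620,200) and not touched.

```bash
python3 -c "
from h import *
c=arm.camera('wrist'); k=1/1.42
p,r=fit([(c,[(a,b,z,u*k,v*k) for a,b,z,u,v in [(-85,65,60,301,232),(-85,-65,60,472,227),(-28,0,105,379,47)]])],[568,-348,-.17]); print('dryer',p,np.degrees(p[2]),r.tolist())
p,r=fit([(c,[(a,b,z,u*k,v*k) for a,b,z,u,v in [(-62.5,40,8,340,281),(-62.5,-40,8,434,278),(-60,0,42,387,285)]])],[503,-347,-.17],20); print('shutter',p,np.degrees(p[2]),r.tolist()); g=place(p,[[-42,0,30]],20)[0]
print(g, 'dryer from shutter',place(p,[[67.5,0,0]])); go(*g,80)
"
```

```text
dryer [ 575.5483005  -358.38255078    6.15869008] 352.8669490992466 [[-1.4, -0.3], [0.1, -2.8], [0.7, 67.5]]
shutter [ 5.05427446e+02 -3.49425502e+02 -1.40823252e-01] -8.068577990779367 [[0.3, -0.5], [-0.2, -0.5], [-0.1, 1.2]]
[ 463.84321298 -343.53045525   50.        ] dryer from shutter [[ 572.25924856 -358.89968521    0.        ]]
rz tot 0.001 then t [-0.09 -0.21  5.  ] | now [ 455.1 -345.6  250. ] th 260.1->260.0 F [ 0.7 -0.  -0.4] w 85.5 j6 1.02 t 2.0
```

```bash
python3 -c "
from h import *
c=arm.camera('wrist'); k=1/1.42
p,r=fit([(c,[(a,b,z,u*k,v*k) for a,b,z,u,v in [(-85,65,60,301,232),(-85,-65,60,472,227),(28,0,105,379,47),(85,65,60,280,0)][:3]])],[568,-348,-.17]); print('dryer',p,np.degrees(p[2]),r.tolist())
go(463.5,-343.5,50,81.5)
"
```

```text
dryer [ 5.71892608e+02 -3.60974772e+02 -1.41827439e-01] -8.126113654585268 [[-0.7, 1.3], [0.6, 0.8], [0.0, -2.4]]
rz tot -0.017 then t [-0.1  -0.21  5.  ] | now [ 454.8 -346.1  249.9] th 260.0->261.5 F [ 0.5 -0.5  1.2] w 85.1 j6 1.02 t 2.0
```

Request:
drive_tool(plan=[{"tx": -0.1,"ty": -0.21,"tz": 0,"rx": 0,"ry": 0,"rz": -0.021,"grip": -0.5},{"tx": 0,"ty": 0,"tz": 0.8,"rx": 0,"ry": 0,"rz": 0,"grip": -0.5},{"tx": 0,"ty": 0,"tz": 0.8,"rx": 0,"ry": 0,"rz": 0,"grip": -0.5},{"tx": 0,"ty": 0,"tz": 0.8,"rx": 0,"ry": 0,"rz": 0,"grip": -0.5},{"tx": 0,"ty": 0,"tz": 0.8,"rx": 0,"ry": 0,"rz": 0,"grip": -0.5},{"tx": 0,"ty": 0,"tz": 0.8,"rx": 0,"ry": 0,"rz": 0,"grip": -0.5},{"tx": 0,"ty": 0,"tz": 0.6,"rx": 0,"ry": 0,"rz": 0,"grip": -0.5},{"tx": 0,"ty": 0,"tz": 0.4,"rx": 0,"ry": 0,"rz": 0,"grip": -0.5}], grip_force=40)

```text
t: 2.85
eef_pos: [463.1, -343.1, 47.6]
tool_rot: [-0.0, -0.655, 0.756, 0.001]
force: [0.1, 0.1, 0.1]
width: 64.0
```

```bash
python3 -c "
from h import *
c=snap('wrist','w3',x=160,y=60,w=240,h=180,s=3.3); go(463.5,-343.5,50,81.9)"
```

```text
rz tot -0.001 then t [ 0.03 -0.04 -0.11] | now [ 462.  -342.1   45.8] th 261.8->261.9 F [-0.8  1.2 -1.6] w 63.8 j6 1.00 t 2.9
```

View pics/w3.png

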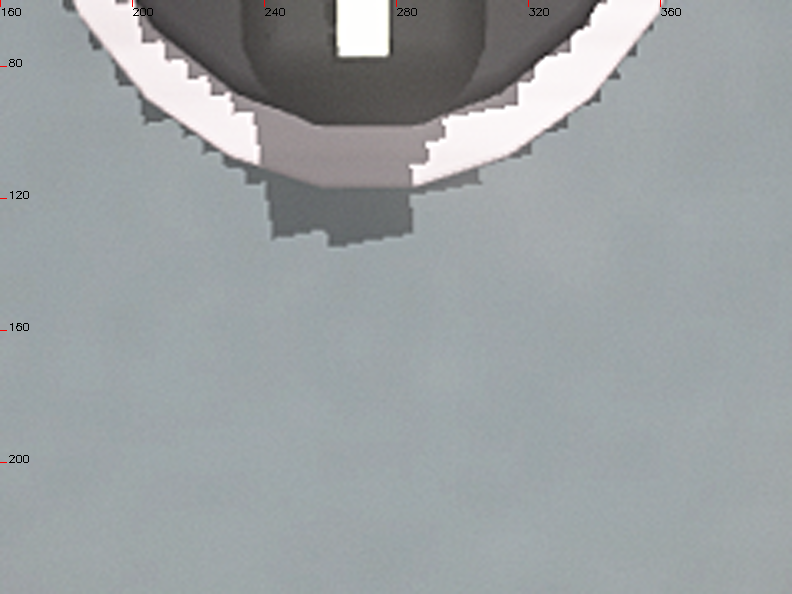

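The close view shows only the duct and knob, so the shutter is below the frame. I raise 4 mm to grip height and close on the bar.

Request:
drive_tool(plan=[{"tx": 0,"ty": 0,"tz": -0.1,"rx": 0,"ry": 0,"rz": 0,"grip": -0.5},{"tx": 0,"ty": 0,"tz": 0,"rx": 0,"ry": 0,"rz": 0,"grip": 0},{"tx": 0,"ty": 0,"tz": 0,"rx": 0,"ry": 0,"rz": 0,"grip": 0.4},{"tx": 0,"ty": 0,"tz": 0,"rx": 0,"ry": 0,"rz": 0,"grip": 0.8},{"tx": 0,"ty": 0,"tz": 0,"rx": 0,"ry": 0,"rz": 0,"grip": 1},{"tx": 0,"ty": 0,"tz": 0,"rx": 0,"ry": 0,"rz": 0,"grip": 1},{"tx": 0,"ty": 0,"tz": 0,"rx": 0,"ry": 0,"rz": 0,"grip": 1},{"tx": 0,"ty": 0,"tz": 0,"rx": 0,"ry": 0,"rz": 0,"grip": 1}])

```text
t: 3.7
eef_pos: [465.0, -343.4, 55.3]
tool_rot: [0.0, -0.655, 0.755, -0.001]
force: [-1.8, -0.2, 6.6]
width: 11.1
```

Request:
drive_tool(plan=[{"tx": 0,"ty": 0.1,"tz": 0,"rx": 0,"ry": 0,"rz": 0,"grip": 1},{"tx": 0,"ty": 0.2,"tz": 0,"rx": 0,"ry": 0,"rz": 0,"grip": 1},{"tx": 0,"ty": 0.2,"tz": 0,"rx": 0,"ry": 0,"rz": 0,"grip": 1},{"tx": 0,"ty": 0.2,"tz": 0,"rx": 0,"ry": 0,"rz": 0,"grip": 1},{"tx": 0,"ty": 0.2,"tz": 0,"rx": 0,"ry": 0,"rz": 0,"grip": 1},{"tx": 0,"ty": 0.2,"tz": 0,"rx": 0,"ry": 0,"rz": 0,"grip": 1},{"tx": 0,"ty": 0,"tz": 0,"rx": 0,"ry": 0,"rz": 0,"grip": 1},{"tx": 0,"ty": 0,"tz": 0,"rx": 0,"ry": 0,"rz": 0,"grip": 1}])

```text
t: 4.5
eef_pos: [418.6, -336.4, 53.7]
tool_rot: [-0.001, -0.655, 0.755, 0.002]
force: [-2.9, -1.5, 7.1]
width: 11.2
```

```bash
python3 -c "
from h import *
print(arm.state()['torque']);go(334,-325,50,81.9)"
```

```text
[-0.24803879 -0.09658801 -0.06933102]
rz tot -0.000 then t [0.02 2.13 0.09] | now [ 418.6 -336.4   53.7] th 261.9->261.9 F [-2.9 -1.5  7.1] w 11.2 j6 0.96 t 4.5
```

Request:
drive_tool(plan=[{"tx": 0,"ty": 0.2,"tz": 0,"rx": 0,"ry": 0,"rz": 0,"grip": 1},{"tx": 0,"ty": 0.25,"tz": 0,"rx": 0,"ry": 0,"rz": 0,"grip": 1},{"tx": 0,"ty": 0.3,"tz": 0,"rx": 0,"ry": 0,"rz": 0,"grip": 1},{"tx": 0,"ty": 0.3,"tz": 0,"rx": 0,"ry": 0,"rz": 0,"grip": 1},{"tx": 0,"ty": 0.4,"tz": 0,"rx": 0,"ry": 0,"rz": 0,"grip": 1},{"tx": 0,"ty": 0.4,"tz": 0,"rx": 0,"ry": 0,"rz": 0,"grip": 1},{"tx": 0,"ty": 0.4,"tz": 0,"rx": 0,"ry": 0,"rz": 0,"grip": 1},{"tx": 0,"ty": 0,"tz": 0,"rx": 0,"ry": 0,"rz": 0,"grip": 1}])

```text
t: 5.3
eef_pos: [328.0, -321.8, 52.8]
tool_rot: [-0.0, -0.655, 0.756, 0.003]
force: [-0.7, 0.8, -2.4]
width: 11.2
```

```bash
python3 -c "
from h import *
print(arm.state()['torque']);c=snap('wrist','w4');go(334,-325,30,81.9)"
```

```text
[ 0.02244962  0.03184808 -0.00564751]
rz tot -0.001 then t [ 0.03 -0.11  0.58] | now [ 329.8 -323.1   53.4] th 261.8->261.9 F [-0.3 -0.2 -2.3] w 11.1 j6 0.84 t 5.3
```

View pics/w4.png

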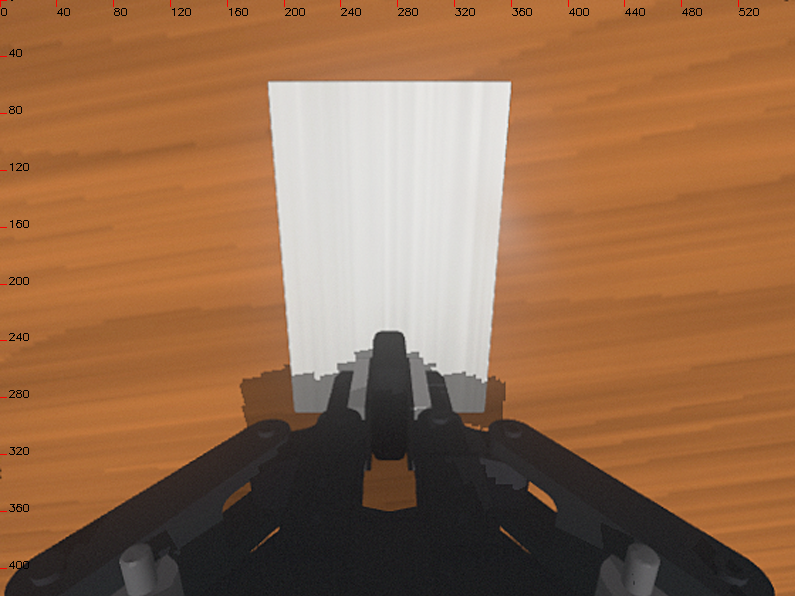

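The shutter is out of the channel and held square (plate corners 268,82 and 510,82). Now I lower it.

Request:
drive_tool(plan=[{"tx": 0,"ty": 0,"tz": 0.15,"rx": 0,"ry": 0,"rz": 0,"grip": 1},{"tx": 0,"ty": 0,"tz": 0.15,"rx": 0,"ry": 0,"rz": 0,"grip": 1},{"tx": 0,"ty": 0,"tz": 0.1,"rx": 0,"ry": 0,"rz": 0,"grip": 1},{"tx": 0,"ty": 0,"tz": 0.05,"rx": 0,"ry": 0,"rz": 0,"grip": 1},{"tx": 0,"ty": 0,"tz": 0,"rx": 0,"ry": 0,"rz": 0,"grip": 1},{"tx": 0,"ty": 0,"tz": 0,"rx": 0,"ry": 0,"rz": 0,"grip": 1},{"tx": 0,"ty": 0,"tz": 0,"rx": 0,"ry": 0,"rz": 0,"grip": 1},{"tx": 0,"ty": 0,"tz": 0,"rx": 0,"ry": 0,"rz": 0,"grip": 1}])

```text
t: 6.15
eef_pos: [331.7, -324.1, 35.9]
tool_rot: [-0.0, -0.655, 0.755, -0.0]
force: [0.2, 0.1, -2.3]
width: 11.2
```

Request:
drive_tool(plan=[{"tx": 0,"ty": 0,"tz": 0.03,"rx": 0,"ry": 0,"rz": 0,"grip": 1},{"tx": 0,"ty": 0,"tz": 0,"rx": 0,"ry": 0,"rz": 0,"grip": 1},{"tx": 0,"ty": 0,"tz": 0,"rx": 0,"ry": 0,"rz": 0,"grip": 1},{"tx": 0,"ty": 0,"tz": 0.02,"rx": 0,"ry": 0,"rz": 0,"grip": 1},{"tx": 0,"ty": 0,"tz": 0,"rx": 0,"ry": 0,"rz": 0,"grip": 1},{"tx": 0,"ty": 0,"tz": 0,"rx": 0,"ry": 0,"rz": 0,"grip": 1},{"tx": 0,"ty": 0,"tz": 0,"rx": 0,"ry": 0,"rz": 0,"grip": 1},{"tx": 0,"ty": 0,"tz": 0,"rx": 0,"ry": 0,"rz": 0,"grip": 1}])

```text
t: 6.95
eef_pos: [332.2, -324.3, 35.3]
tool_rot: [0.0, -0.655, 0.756, -0.0]
force: [-1.4, 2.8, 10.4]
width: 10.7
```

The shutter has reached the bench (10 N). I release it, rise clear, then go high over the baskets with the fingers turned to the rail's yaw.

Request:
drive_tool(plan=[{"tx": 0,"ty": 0,"tz": 0,"rx": 0,"ry": 0,"rz": 0,"grip": 0.3},{"tx": 0,"ty": 0,"tz": 0,"rx": 0,"ry": 0,"rz": 0,"grip": -0.3},{"tx": 0,"ty": 0,"tz": 0,"rx": 0,"ry": 0,"rz": 0,"grip": -0.3},{"tx": 0,"ty": 0,"tz": 0,"rx": 0,"ry": 0,"rz": 0,"grip": -0.3},{"tx": 0,"ty": 0,"tz": -0.3,"rx": 0,"ry": 0,"rz": 0,"grip": -0.3},{"tx": 0,"ty": 0,"tz": -0.8,"rx": 0,"ry": 0,"rz": 0,"grip": -0.3},{"tx": 0,"ty": 0,"tz": -1,"rx": 0,"ry": 0,"rz": 0,"grip": -0.3},{"tx": 0,"ty": 0,"tz": -1,"rx": 0,"ry": 0,"rz": 0,"grip": -0.3}])

```text
t: 7.75
eef_pos: [331.3, -323.7, 159.6]
tool_rot: [0.0, -0.655, 0.756, 0.0]
force: [0.4, -0.9, 0.5]
width: 55.3
```

Request:
drive_tool(plan=[{"tx": 0,"ty": 0,"tz": -1,"rx": 0,"ry": 0,"rz": -0.09,"grip": -0.3},{"tx": 0,"ty": 0,"tz": -1,"rx": 0,"ry": 0,"rz": -0.09,"grip": -0.3},{"tx": 0,"ty": 0,"tz": -1,"rx": 0,"ry": 0,"rz": -0.09,"grip": -0.3},{"tx": 0,"ty": 0,"tz": -1,"rx": 0,"ry": 0,"rz": -0.09,"grip": -0.3},{"tx": 0,"ty": 0,"tz": -1,"rx": 0,"ry": 0,"rz": -0.09,"grip": -0.3},{"tx": 0,"ty": 0,"tz": -1,"rx": 0,"ry": 0,"rz": -0.09,"grip": -0.3},{"tx": 0,"ty": 0,"tz": 0,"rx": 0,"ry": 0,"rz": -0.09,"grip": -0.3},{"tx": 0,"ty": 0,"tz": 0,"rx": 0,"ry": 0,"rz": -0.09,"grip": -0.3}])

```text
t: 8.55
eef_pos: [331.9, -324.4, 401.0]
tool_rot: [0.001, 0.959, -0.284, 0.002]
force: [-0.4, -0.0, -0.1]
width: 55.3
```

Request:
drive_tool(plan=[{"tx": 0,"ty": 0,"tz": 0,"rx": 0,"ry": 0,"rz": -0.09,"grip": -0.3},{"tx": 0,"ty": 0,"tz": 0,"rx": 0,"ry": 0,"rz": -0.09,"grip": -0.3},{"tx": 0,"ty": 0,"tz": 0,"rx": 0,"ry": 0,"rz": -0.09,"grip": -0.3},{"tx": 0,"ty": 0,"tz": 0,"rx": 0,"ry": 0,"rz": -0.09,"grip": -0.3},{"tx": 0,"ty": 0,"tz": 0,"rx": 0,"ry": 0,"rz": -0.09,"grip": -0.3},{"tx": 0,"ty": 0,"tz": 0,"rx": 0,"ry": 0,"rz": -0.09,"grip": -0.3},{"tx": 0,"ty": 0,"tz": 0,"rx": 0,"ry": 0,"rz": 0,"grip": -0.3},{"tx": 0,"ty": 0,"tz": 0,"rx": 0,"ry": 0,"rz": 0,"grip": -0.3}])

```text
t: 9.35
eef_pos: [331.5, -323.9, 398.4]
tool_rot: [0.0, 0.991, 0.131, 0.0]
force: [-0.8, 0.2, -0.5]
width: 55.6
```

```bash
python3 -c "
from h import *
go(520,-130,400,19)"
```

```text
rz tot -0.043 then t [ 6.03 -3.05 -0.04] | now [ 331.5 -323.9  398.4] th 15.1->19.0 F [-0.8  0.2 -0.5] w 55.6 j6 -1.13 t 9.3
```

Request:
drive_tool(plan=[{"tx": 0,"ty": 0,"tz": 0,"rx": 0,"ry": 0,"rz": -0.043,"grip": -0.3},{"tx": 0.9,"ty": -0.45,"tz": 0,"rx": 0,"ry": 0,"rz": 0,"grip": -0.3},{"tx": 0.9,"ty": -0.45,"tz": 0,"rx": 0,"ry": 0,"rz": 0,"grip": -0.3},{"tx": 0.9,"ty": -0.45,"tz": 0,"rx": 0,"ry": 0,"rz": 0,"grip": -0.3},{"tx": 0.9,"ty": -0.45,"tz": 0,"rx": 0,"ry": 0,"rz": 0,"grip": -0.3},{"tx": 0.9,"ty": -0.45,"tz": 0,"rx": 0,"ry": 0,"rz": 0,"grip": -0.3},{"tx": 0.9,"ty": -0.45,"tz": 0,"rx": 0,"ry": 0,"rz": 0,"grip": -0.3},{"tx": 0.6,"ty": -0.35,"tz": 0,"rx": 0,"ry": 0,"rz": 0,"grip": -0.3}])

```text
t: 10.15
eef_pos: [519.8, -128.1, 398.1]
tool_rot: [-0.0, 0.986, 0.166, 0.0]
force: [0.1, 0.8, 0.2]
width: 55.7
```

Request:
drive_tool(plan=[{"tx": 0,"ty": 0,"tz": 0,"rx": 0,"ry": 0,"rz": 0,"grip": -0.3},{"tx": 0,"ty": 0,"tz": 0,"rx": 0,"ry": 0,"rz": 0,"grip": -0.3},{"tx": 0,"ty": 0,"tz": 0,"rx": 0,"ry": 0,"rz": 0,"grip": -0.3},{"tx": 0,"ty": 0,"tz": 0,"rx": 0,"ry": 0,"rz": 0,"grip": -0.3},{"tx": 0,"ty": 0,"tz": 0,"rx": 0,"ry": 0,"rz": 0,"grip": -0.3},{"tx": 0,"ty": 0,"tz": 0,"rx": 0,"ry": 0,"rz": 0,"grip": -0.3},{"tx": 0,"ty": 0,"tz": 0,"rx": 0,"ry": 0,"rz": 0,"grip": -0.3},{"tx": 0,"ty": 0,"tz": 0,"rx": 0,"ry": 0,"rz": 0,"grip": -0.3}])

```text
t: 10.95
eef_pos: [518.3, -130.4, 398.0]
tool_rot: [0.0, 0.986, 0.166, 0.0]
force: [1.1, 0.2, 0.3]
width: 55.4
```

```bash
python3 -c "
from h import *
import pickle
c=snap('wrist','w5'); pickle.dump(c,open('w5.pkl','wb')); go(520,-130,400,19)
for k,p in dict(A=(605.2,-180.4),B=(458,-131.4),C=(611,-6.2),D=(464.5,31.1)).items(): print(k,proj(c,[[*p,165]])*1.42)"
```

```text
rz tot 0.001 then t [ 0.04  0.01 -0.05] | now [ 518.4 -130.3  398. ] th 19.1->19.0 F [-0.4 -0.2  0. ] w 55.6 j6 -0.66 t 11.0
A [[459.20238104 341.34817894]]
B [[321.48833881 239.9878092 ]]
C [[545.62124733 156.23857195]]
D [[390.4122189   40.25815963]]
```

View pics/w5.png

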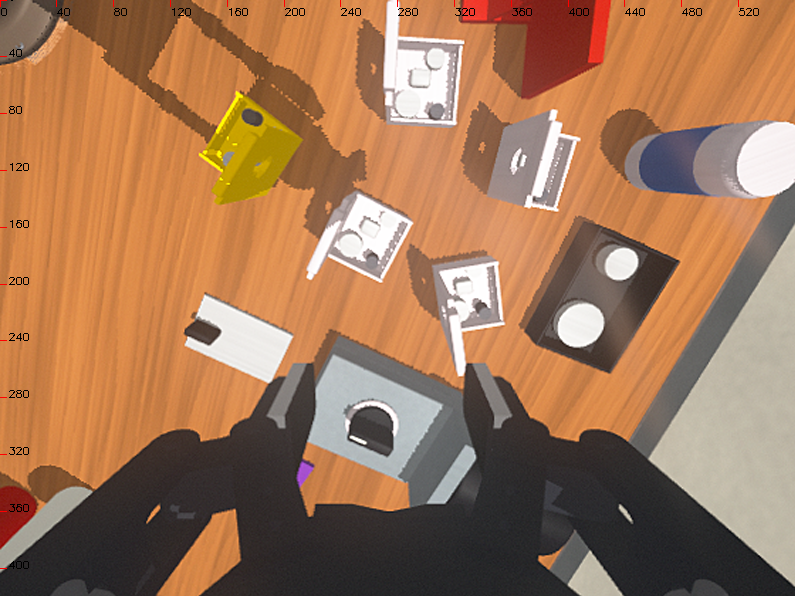

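Overhead view: the shutter lies flat at (240,338). Baskets are A (465,300), B (365,235), C (540,160), D (425,80), all near the predictions; the yellow look-alike is at (250,150) and stays. I refit with these corners added.

```bash
cat > fit1.py <<'E'
exec(open('fit0.py').read().split('for k,(s,d)')[0])
import pickle
w=pickle.load(open('w5.pkl','rb')); W=lambda L:[(a,b,c,u/1.42,v/1.42) for a,b,c,u,v in L]
V=dict(A=[(35,40,40,497,258),(35,-40,0,503,327),(-35,40,40,433,265),(-32.5,-30,165,461,373)],
B=[(35,40,40,411,222),(35,-40,40,383,281),(-32.5,0,165,323,240)],
C=[(35,40,40,579,138),(35,-40,40,561,210),(-32.5,30,165,553,113),(-32.5,-30,165,534,200)],
D=[(35,40,40,463,40),(35,-40,40,458,126),(-32.5,-30,165,390,88)])
x0=dict(A=[633,-164,.525],B=[490,-135,-.1],C=[643,0,.176],D=[496,40,.28])
R={}
for k,(s,d) in B.items():
    p,r=fit([(w,W(V[k]))],x0[k]); R[k]=p; q,_=fit([(sc,s),(sd,d),(w,W(V[k]))],x0[k])
    print(k,"wrist",p[:2].round(1),np.degrees(p[2]).round(1),"tab",place(p,[[-32.5,0,150]])[0].round(1),r.tolist(),"| all",np.r_[q[:2],np.degrees(q[2])].round(1),place(q,[[-32.5,0,150]])[0].round(1))
E
python3 fit1.py
```

```text
A wrist [ 633.7 -165.5] 27.3 tab [ 604.9 -180.4  150. ] [[-0.9, 1.9], [-7.5, -9.9], [2.6, 2.9], [0.6, -2.0]] | all [ 633.  -164.7   28.8] [ 604.5 -180.4  150. ]
B wrist [ 494.5 -136.6] -9.7 tab [ 462.5 -131.2  150. ] [[-0.3, -0.7], [-3.9, -0.5], [2.5, 1.0]] | all [ 492.3 -136.4   -9.3] [ 460.2 -131.2  150. ]
C wrist [644.2  -4.8] 9.8 tab [612.2 -10.4 150. ] [[-3.9, -1.2], [-5.3, 0.1], [1.2, 6.9], [0.9, -0.7]] | all [643.3  -2.8   9.2] [611.2  -8.  150. ]
D wrist [500.6  38. ] 15.0 tab [469.2  29.6 150. ] [[-0.3, 0.7], [-3.0, -0.9], [1.9, -0.0]] | all [498.3  38.   15.6] [467.   29.3 150. ]
```

I fly a short loop over each basket and the rail, taking pictures for one tiled view.

Request:
drive_tool(plan=[{"tx": 0.27,"ty": 0.56,"tz": 0.41,"rx": 0,"ry": 0,"rz": 0,"grip": -0.3},{"tx": 0.27,"ty": 0.56,"tz": 0.41,"rx": 0,"ry": 0,"rz": 0,"grip": -0.3},{"tx": 0.27,"ty": 0.56,"tz": 0.41,"rx": 0,"ry": 0,"rz": 0,"grip": -0.3},{"tx": 0.27,"ty": 0.56,"tz": 0.41,"rx": 0,"ry": 0,"rz": 0,"grip": -0.3},{"tx": 0.27,"ty": 0.56,"tz": 0.41,"rx": 0,"ry": 0,"rz": 0,"grip": -0.3},{"tx": 0.27,"ty": 0.56,"tz": 0.41,"rx": 0,"ry": 0,"rz": 0,"grip": -0.3},{"tx": 0,"ty": 0,"tz": 0,"rx": 0,"ry": 0,"rz": 0,"grip": -0.3},{"tx": 0,"ty": 0,"tz": 0,"rx": 0,"ry": 0,"rz": 0,"grip": -0.3}])

```text
t: 11.9
eef_pos: [623.3, -235.8, 298.4]
tool_rot: [-0.001, 0.986, 0.166, -0.001]
force: [0.5, 0.2, -0.0]
width: 56.0
```

```bash
cat > sv.py <<'E'
import sys,pickle
from rig import arm
pickle.dump(arm.camera('wrist'),open(sys.argv[1]+'.pkl','wb'))
E
python3 sv.py hA
```

Request:
drive_tool(plan=[{"tx": -0.5,"ty": -0.39,"tz": 0,"rx": 0,"ry": 0,"rz": 0,"grip": -0.3},{"tx": -0.5,"ty": -0.39,"tz": 0,"rx": 0,"ry": 0,"rz": 0,"grip": -0.3},{"tx": -0.5,"ty": -0.39,"tz": 0,"rx": 0,"ry": 0,"rz": 0,"grip": -0.3},{"tx": -0.5,"ty": -0.39,"tz": 0,"rx": 0,"ry": 0,"rz": 0,"grip": -0.3},{"tx": -0.5,"ty": -0.39,"tz": 0,"rx": 0,"ry": 0,"rz": 0,"grip": -0.3},{"tx": -0.5,"ty": -0.39,"tz": 0,"rx": 0,"ry": 0,"rz": 0,"grip": -0.3},{"tx": 0,"ty": 0,"tz": 0,"rx": 0,"ry": 0,"rz": 0,"grip": -0.3},{"tx": 0,"ty": 0,"tz": 0,"rx": 0,"ry": 0,"rz": 0,"grip": -0.3}])

```text
t: 12.75
eef_pos: [479.9, -186.4, 301.3]
tool_rot: [0.001, 0.986, 0.166, 0.002]
force: [0.5, 0.2, 0.6]
width: 55.4
```

```bash
python3 sv.py hB
```

Request:
drive_tool(plan=[{"tx": 0.25,"ty": -0.62,"tz": 0,"rx": 0,"ry": 0,"rz": 0,"grip": -0.3},{"tx": 0.25,"ty": -0.62,"tz": 0,"rx": 0,"ry": 0,"rz": 0,"grip": -0.3},{"tx": 0.25,"ty": -0.62,"tz": 0,"rx": 0,"ry": 0,"rz": 0,"grip": -0.3},{"tx": 0.25,"ty": -0.62,"tz": 0,"rx": 0,"ry": 0,"rz": 0,"grip": -0.3},{"tx": 0.25,"ty": -0.62,"tz": 0,"rx": 0,"ry": 0,"rz": 0,"grip": -0.3},{"tx": 0.25,"ty": -0.62,"tz": 0,"rx": 0,"ry": 0,"rz": 0,"grip": -0.3},{"tx": 0,"ty": 0,"tz": 0,"rx": 0,"ry": 0,"rz": 0,"grip": -0.3},{"tx": 0,"ty": 0,"tz": 0,"rx": 0,"ry": 0,"rz": 0,"grip": -0.3}])

```text
t: 13.6
eef_pos: [488.4, -26.3, 300.0]
tool_rot: [0.0, 0.986, 0.167, 0.0]
force: [-0.5, -1.1, 0.4]
width: 55.5
```

```bash
python3 sv.py hD
```

Request:
drive_tool(plan=[{"tx": 0.52,"ty": 0.34,"tz": 0,"rx": 0,"ry": 0,"rz": 0,"grip": -0.3},{"tx": 0.52,"ty": 0.34,"tz": 0,"rx": 0,"ry": 0,"rz": 0,"grip": -0.3},{"tx": 0.52,"ty": 0.34,"tz": 0,"rx": 0,"ry": 0,"rz": 0,"grip": -0.3},{"tx": 0.52,"ty": 0.34,"tz": 0,"rx": 0,"ry": 0,"rz": 0,"grip": -0.3},{"tx": 0.52,"ty": 0.34,"tz": 0,"rx": 0,"ry": 0,"rz": 0,"grip": -0.3},{"tx": 0.52,"ty": 0.34,"tz": 0,"rx": 0,"ry": 0,"rz": 0,"grip": -0.3},{"tx": 0,"ty": 0,"tz": 0,"rx": 0,"ry": 0,"rz": 0,"grip": -0.3},{"tx": 0,"ty": 0,"tz": 0,"rx": 0,"ry": 0,"rz": 0,"grip": -0.3}])

```text
t: 14.45
eef_pos: [632.0, -63.9, 298.9]
tool_rot: [-0.0, 0.986, 0.165, -0.001]
force: [0.8, 0.6, 0.6]
width: 55.6
```

```bash
python3 sv.py hC
```

Request:
drive_tool(plan=[{"tx": 0.15,"ty": -0.75,"tz": 0,"rx": 0,"ry": 0,"rz": 0,"grip": -0.3},{"tx": 0.15,"ty": -0.75,"tz": 0,"rx": 0,"ry": 0,"rz": 0,"grip": -0.3},{"tx": 0.15,"ty": -0.75,"tz": 0,"rx": 0,"ry": 0,"rz": 0,"grip": -0.3},{"tx": 0.15,"ty": -0.75,"tz": 0,"rx": 0,"ry": 0,"rz": 0,"grip": -0.3},{"tx": 0.15,"ty": -0.75,"tz": 0,"rx": 0,"ry": 0,"rz": 0,"grip": -0.3},{"tx": 0.15,"ty": -0.75,"tz": 0,"rx": 0,"ry": 0,"rz": 0,"grip": -0.3},{"tx": 0,"ty": 0,"tz": 0,"rx": 0,"ry": 0,"rz": 0,"grip": -0.3},{"tx": 0,"ty": 0,"tz": 0,"rx": 0,"ry": 0,"rz": 0,"grip": -0.3}])

```text
t: 15.3
eef_pos: [606.3, 119.4, 299.9]
tool_rot: [0.0, 0.986, 0.167, -0.0]
force: [-0.4, -0.5, -0.7]
width: 55.5
```

```bash
python3 sv.py hR
```

Request:
drive_tool(plan=[{"tx": 0,"ty": -0.83,"tz": 0,"rx": 0,"ry": 0,"rz": 0,"grip": -0.3},{"tx": 0,"ty": -0.83,"tz": 0,"rx": 0,"ry": 0,"rz": 0,"grip": -0.3},{"tx": 0,"ty": -0.83,"tz": 0,"rx": 0,"ry": 0,"rz": 0,"grip": -0.3},{"tx": 0,"ty": -0.83,"tz": 0,"rx": 0,"ry": 0,"rz": 0,"grip": -0.3},{"tx": 0,"ty": -0.83,"tz": 0,"rx": 0,"ry": 0,"rz": 0,"grip": -0.3},{"tx": 0,"ty": -0.83,"tz": 0,"rx": 0,"ry": 0,"rz": 0,"grip": -0.3},{"tx": 0,"ty": 0,"tz": 0,"rx": 0,"ry": 0,"rz": 0,"grip": -0.3},{"tx": 0,"ty": 0,"tz": 0,"rx": 0,"ry": 0,"rz": 0,"grip": -0.3}])

```text
t: 16.15
eef_pos: [542.0, 306.5, 299.5]
tool_rot: [0.001, 0.986, 0.166, -0.0]
force: [-0.3, 0.5, -0.1]
width: 55.3
```

```bash
python3 sv.py hS; cat > tile.py <<'E'
from h import *
import pickle
rail=(547.4,267.1,np.radians(19.01))
Bp=dict(A=(633,-164.7,28.8),B=(492.3,-136.4,-9.3),D=(498.3,38,15.6),C=(643.3,-2.8,9.2))
out=[]
for k in "ABDCRS":
    c=pickle.load(open(f"h{k}.pkl","rb"))
    if k in Bp:
        x,y,a=Bp[k]; pts=place((x,y,np.radians(a)),[(-32.5+i,30*j,165) for i in(-5,5) for j in(-1,1)]+[(35,40*j,40) for j in(-1,1)])
    else: pts=place(rail,[(16,y,168) for y in ((-150,-50) if k=="R" else (50,150))]+[(0,y,170) for y in ((-150,-50) if k=="R" else (50,150))])
    q=proj(c,pts); m=q.mean(0).round().astype(int); x0,y0=m-[66,75]
    x0=max(0,min(x0,560-133)); y0=max(0,min(y0,420-150))
    im=cv2.resize(c["frame"][y0:y0+150,x0:x0+133],(266,300),interpolation=cv2.INTER_CUBIC)
    for u,v in q: cv2.circle(im,(int(round((u-x0+.5)*2)),int(round((v-y0+.5)*2))),2,(0,0,255),-1)
    cv2.putText(im,k,(4,290),0,.6,(255,0,0),2); out.append(im); print(k,x0,y0,((q-[x0,y0]+.5)*2).round().tolist())
cv2.imwrite("pics/tile.png",np.vstack([np.hstack(out[:3]),np.hstack(out[3:])]))
go(540,306,300,19)
E
python3 tile.py
```

```text
A 225 60 [[99.0, 235.0], [74.0, 94.0], [121.0, 231.0], [98.0, 89.0], [212.0, 195.0], [197.0, 64.0]]
B 222 71 [[59.0, 196.0], [125.0, 70.0], [79.0, 206.0], [146.0, 82.0], [162.0, 230.0], [225.0, 121.0]]
D 223 63 [[81.0, 223.0], [89.0, 80.0], [104.0, 225.0], [113.0, 82.0], [197.0, 211.0], [212.0, 82.0]]
C 224 65 [[74.0, 218.0], [96.0, 76.0], [96.0, 222.0], [120.0, 80.0], [189.0, 218.0], [216.0, 92.0]]
R 208 63 [[150.0, 271.0], [153.0, 30.0], [115.0, 272.0], [113.0, 29.0]]
S 207 60 [[152.0, 272.0], [154.0, 30.0], [116.0, 274.0], [114.0, 29.0]]
rz tot 0.001 then t [-0.05 -0.02 -0.01] | now [542.3 306.  299.5] th 19.1->19.0 F [ 0.3 -0.3 -0.2] w 55.4 j6 0.11 t 16.2
```

View pics/tile.png

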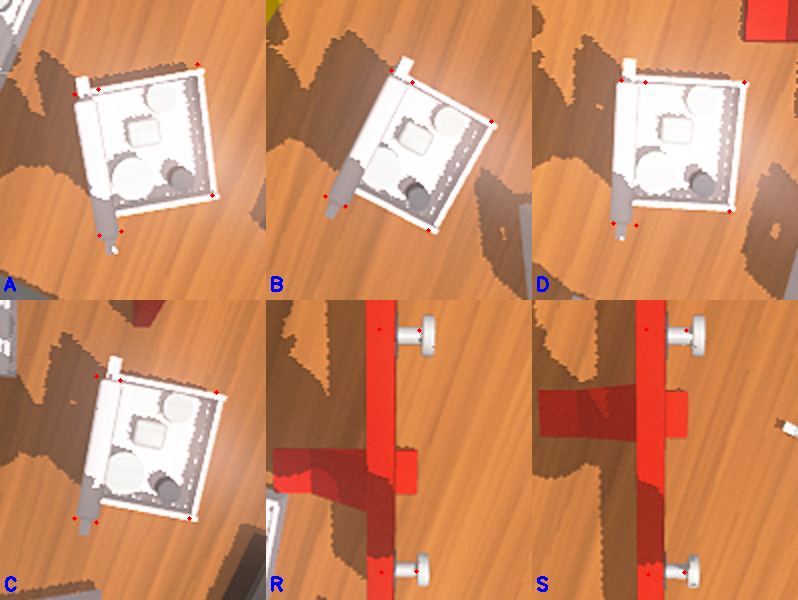

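The tiles show each basket's thick tab strip and the red dots of my prediction. Tabs agree to 1-3 px, but the panel face is about 15 px (6 mm) right of the prediction (panel edge at u 129 against 114, heads at 169/164 against 153/150). The wrist camera shares the tool's frame, so I refit everything on it alone.

```bash
cat > fit2.py <<'E'
from h import *
import pickle
off=dict(A=(225,60),B=(222,71),D=(223,63),C=(224,65),R=(208,63),S=(207,60))
cam={k:pickle.load(open(f"h{k}.pkl","rb")) for k in off}
N=lambda k,L:[(a,b,c,off[k][0]+u/2-.5,off[k][1]+v/2-.5) for a,b,c,u,v in L]
T=dict(A=[(76,99),(99,92),(96,241),(117,236),(82,78),(111,253)],B=[(127,72),(147,82),(59,193),(79,205),(141,60),(66,217)],
D=[(82,83),(104,83),(79,223),(100,224),(97,59),(89,240)],C=[(98,78),(120,81),(79,216),(100,220),(115,57),(85,235)])
M=[(-37.5,30,165),(-27.5,30,165),(-37.5,-30,165),(-27.5,-30,165),(-32.5,40,150),(-32.5,-40,150)]
x0=dict(A=[633,-164,.525],B=[490,-135,-.1],C=[643,0,.176],D=[496,40,.28])
for k in "ABCD":
    p,r=fit([(cam[k],N(k,[(*m,*t) for m,t in zip(M,T[k])]))],x0[k]); print(k,np.degrees(p[2]).round(1),"tab",place(p,[[-32.5,0,150]])[0].round(1),r.tolist())
H=dict(R=[(16,-50,164,169,35.5),(16,-150,164,164,270)],S=[(16,150,164,174,35.5),(16,50,164,168,271.5)])
E_=dict(R=[(0,-50,170,129),(0,-150,170,129)],S=[(0,150,170,132),(0,50,170,132)])
def f(p):
    o=[]
    for k in "RS":
        h=np.array(N(k,H[k])); o+=list((proj(cam[k],place(p,h[:,:3]))-h[:,3:]).ravel())
        e=np.array(E_[k],float); o+=list(proj(cam[k],place(p,e[:,:3]))[:,0]-(off[k][0]+e[:,3]/2-.5))
    return np.array(o)
r=least_squares(f,[547,267,.33],loss="soft_l1"); p=r.x; print("rail",p[:2],np.degrees(p[2]),r.fun.round(1))
print("screws",place(p,[[5.5,y,160] for y in (-150,-50,50,150)]).round(1).tolist())
E
python3 fit2.py
```

```text
A 27.6 tab [ 604.8 -182.7  150. ] [[-0.7, 0.1], [-0.3, 1.7], [0.1, -0.5], [0.8, 0.4], [0.8, -1.7], [-0.5, -0.0]]
B -9.6 tab [ 460.6 -131.4  150. ] [[-0.6, -0.5], [-0.2, 0.5], [0.4, 1.7], [0.4, 1.0], [2.3, -1.5], [-2.1, -1.1]]
C 9.9 tab [612.4  -7.7 150. ] [[0.2, -0.8], [1.1, -0.3], [-0.8, 1.2], [-0.2, 1.0], [-0.7, -0.5], [0.5, 0.1]]
D 16.9 tab [465.1  28.3 150. ] [[0.0, -0.8], [1.0, -0.3], [-0.5, 0.7], [0.2, 0.6], [-0.8, 0.1], [0.1, -0.1]]
rail [554.41984268 268.23188791] 18.748609561578952 [ 0.1 -0.6 -0.1  0.7  0.4 -0.2 -0.7 -0.5 -0.3  0.8  0.6  0.1]
screws [[607.8, 128.0, 160.0], [575.7, 222.7, 160.0], [543.6, 317.3, 160.0], [511.4, 412.0, 160.0]]
```

```bash
python3 -c "
from h import *
go(465.1,28.3,260,16.9)"
```

```text
rz tot 0.024 then t [-3.87  6.08  0.99] | now [542.3 306.  299.5] th 19.1->16.9 F [ 0.3 -0.3 -0.2] w 55.4 j6 0.11 t 16.2
```

Request:
drive_tool(plan=[{"tx": -0.3,"ty": 0.5,"tz": 0.12,"rx": 0,"ry": 0,"rz": 0.024,"grip": -0.3},{"tx": -0.5,"ty": 0.8,"tz": 0.12,"rx": 0,"ry": 0,"rz": 0,"grip": -0.3},{"tx": -0.5,"ty": 0.8,"tz": 0.12,"rx": 0,"ry": 0,"rz": 0,"grip": -0.3},{"tx": -0.5,"ty": 0.8,"tz": 0.12,"rx": 0,"ry": 0,"rz": 0,"grip": -0.3},{"tx": -0.55,"ty": 0.85,"tz": 0.12,"rx": 0,"ry": 0,"rz": 0,"grip": -0.3},{"tx": -0.55,"ty": 0.85,"tz": 0.13,"rx": 0,"ry": 0,"rz": 0,"grip": -0.3},{"tx": -0.55,"ty": 0.85,"tz": 0.13,"rx": 0,"ry": 0,"rz": 0,"grip": -0.3},{"tx": -0.42,"ty": 0.63,"tz": 0.13,"rx": 0,"ry": 0,"rz": 0,"grip": -0.3}])

```text
t: 17.0
eef_pos: [464.7, 25.6, 259.9]
tool_rot: [0.001, 0.989, 0.146, -0.0]
force: [0.8, -0.1, -0.7]
width: 55.5
```

Request:
drive_tool(plan=[{"tx": 0,"ty": 0,"tz": 0,"rx": 0,"ry": 0,"rz": 0,"grip": -0.3},{"tx": 0,"ty": 0,"tz": 0,"rx": 0,"ry": 0,"rz": 0,"grip": -0.3},{"tx": 0,"ty": 0,"tz": 0,"rx": 0,"ry": 0,"rz": 0,"grip": -0.3},{"tx": 0,"ty": 0,"tz": 0,"rx": 0,"ry": 0,"rz": 0,"grip": -0.3},{"tx": 0,"ty": 0,"tz": 0,"rx": 0,"ry": 0,"rz": 0,"grip": -0.3},{"tx": 0,"ty": 0,"tz": 0,"rx": 0,"ry": 0,"rz": 0,"grip": -0.3},{"tx": 0,"ty": 0,"tz": 0,"rx": 0,"ry": 0,"rz": 0,"grip": -0.3},{"tx": 0,"ty": 0,"tz": 0,"rx": 0,"ry": 0,"rz": 0,"grip": -0.3}])

```text
t: 17.8
eef_pos: [465.7, 29.6, 259.9]
tool_rot: [0.0, 0.989, 0.148, -0.0]
force: [-0.7, -0.4, -0.3]
width: 55.6
```

```bash
python3 -c "
from h import *
c=arm.camera('scene'); a=cv2.imread('pics/scene0.png')
cv2.imwrite('pics/scene1.png',c['frame'])
for k,(x,y) in dict(A=(605,-182),B=(461,-131),C=(612,-8),D=(465,28)).items():
    u,v=proj(c,[[x,y,110]])[0].astype(int); d=cv2.absdiff(a,c['frame'])[v-35:v+35,u-25:u+25].max(2); print(k,(d>50).mean().round(3))
go(465.1,28.3,150,16.9)"
```

```text
A 0.112
B 0.114
C 0.0
D 0.341
rz tot 0.001 then t [-0.02  0.03  2.75] | now [465.7  29.6 260. ] th 17.0->16.9 F [ 0.7 -0.3 -1.1] w 55.6 j6 -0.33 t 17.9
```

Request:
drive_tool(plan=[{"tx": -0.02,"ty": 0.03,"tz": 0.5,"rx": 0,"ry": 0,"rz": 0,"grip": -0.3},{"tx": 0,"ty": 0,"tz": 0.5,"rx": 0,"ry": 0,"rz": 0,"grip": -0.3},{"tx": 0,"ty": 0,"tz": 0.5,"rx": 0,"ry": 0,"rz": 0,"grip": -0.3},{"tx": 0,"ty": 0,"tz": 0.5,"rx": 0,"ry": 0,"rz": 0,"grip": -0.3},{"tx": 0,"ty": 0,"tz": 0.4,"rx": 0,"ry": 0,"rz": 0,"grip": -0.3},{"tx": 0,"ty": 0,"tz": 0.35,"rx": 0,"ry": 0,"rz": 0,"grip": -0.3},{"tx": 0,"ty": 0,"tz": 0,"rx": 0,"ry": 0,"rz": 0,"grip": -0.3},{"tx": 0,"ty": 0,"tz": 0,"rx": 0,"ry": 0,"rz": 0,"grip": -0.3}], grip_force=70)

```text
t: 18.65
eef_pos: [465.3, 28.0, 150.0]
tool_rot: [-0.0, 0.989, 0.148, -0.0]
force: [0.3, 0.5, 0.3]
width: 55.6
```

Request:
drive_tool(plan=[{"tx": 0,"ty": 0,"tz": 0,"rx": 0,"ry": 0,"rz": 0,"grip": 0.2},{"tx": 0,"ty": 0,"tz": 0,"rx": 0,"ry": 0,"rz": 0,"grip": 0.6},{"tx": 0,"ty": 0,"tz": 0,"rx": 0,"ry": 0,"rz": 0,"grip": 1},{"tx": 0,"ty": 0,"tz": 0,"rx": 0,"ry": 0,"rz": 0,"grip": 1},{"tx": 0,"ty": 0,"tz": 0,"rx": 0,"ry": 0,"rz": 0,"grip": 1},{"tx": 0,"ty": 0,"tz": 0,"rx": 0,"ry": 0,"rz": 0,"grip": 1},{"tx": 0,"ty": 0,"tz": 0,"rx": 0,"ry": 0,"rz": 0,"grip": 1},{"tx": 0,"ty": 0,"tz": 0,"rx": 0,"ry": 0,"rz": 0,"grip": 1}])

```text
t: 19.45
eef_pos: [465.3, 27.1, 150.4]
tool_rot: [0.001, 0.989, 0.148, -0.0]
force: [-1.6, -5.9, 5.2]
width: 6.1
```

Request:
drive_tool(plan=[{"tx": 0,"ty": 0,"tz": -0.2,"rx": 0,"ry": 0,"rz": 0,"grip": 1},{"tx": 0,"ty": 0,"tz": -0.6,"rx": 0,"ry": 0,"rz": 0,"grip": 1},{"tx": 0,"ty": 0,"tz": -1,"rx": 0,"ry": 0,"rz": 0,"grip": 1},{"tx": 0,"ty": 0,"tz": -1,"rx": 0,"ry": 0,"rz": 0,"grip": 1},{"tx": 0,"ty": 0,"tz": -1,"rx": 0,"ry": 0,"rz": 0,"grip": 1},{"tx": 0,"ty": 0,"tz": -1,"rx": 0,"ry": 0,"rz": 0,"grip": 1},{"tx": 0,"ty": 0,"tz": -0.8,"rx": 0,"ry": 0,"rz": 0,"grip": 1},{"tx": 0,"ty": 0,"tz": -0.4,"rx": 0,"ry": 0,"rz": 0,"grip": 1}])

```text
t: 20.25
eef_pos: [466.1, 29.0, 393.2]
tool_rot: [-0.001, 0.989, 0.148, 0.003]
force: [0.4, -0.6, -3.7]
width: 2.5
```

```bash
cat >> h.py <<'E'
def scr(i,dx=0,dz=26,th=18.75):
    "go: tab held, over screw i, dx mm out from seat, dz mm above seated height"
    P=place((554.4,268.2,np.radians(18.75)),[[5.5+dx,-150+100*i,198+dz]])[0]; go(*P,th)
E
python3 -c "
from h import *
scr(3,60,190)"
```

```text
rz tot -0.019 then t [ 5.65 -8.7   0.13] | now [466.1  29.  393.2] th 17.0->18.8 F [ 0.4 -0.6 -3.7] w 2.5 j6 -0.33 t 20.2
```

The width of 2.5 mm is too little for a 10 mm tab, so I look.

```bash
python3 -c "
from h import *
c=snap('wrist','w6'); s=arm.state(); print(s['width'],s['force']); c2=arm.camera('side'); u,v=proj(c2,[[466,29,380]])[0].astype(int); print(u,v)
f=c2['frame'][max(0,v-60):max(0,v-60)+210, max(0,u-140):max(0,u-140)+280]; g=c['frame']
a=cv2.resize(f,(400,300)); b=cv2.resize(g,(400,300)); cv2.imwrite('pics/w6.png',np.hstack([a,b]))
"
```

```text
2.6646222975457885 [ 0.49792278  0.27941233 -1.8717134 ]
300 147
```

View pics/w6.png

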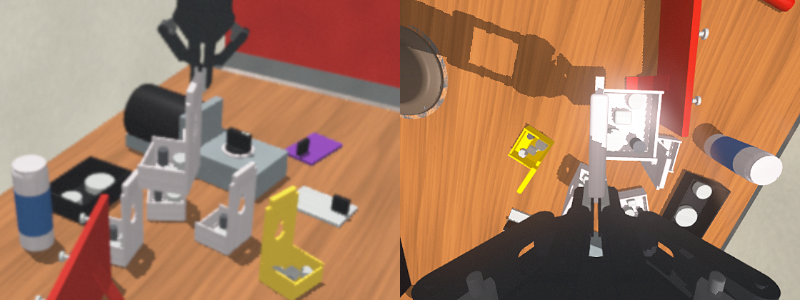

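Left (side view): the basket hangs level from its plate's corner. Right (wrist view): its tray lies ahead of the fingers, so basket D was knocked about 3 cm after I measured it. I put it back down where it stood and regrasp.

Request:
drive_tool(plan=[{"tx": 0,"ty": 0,"tz": 0.3,"rx": 0,"ry": 0,"rz": 0,"grip": 1},{"tx": 0,"ty": 0,"tz": 0.6,"rx": 0,"ry": 0,"rz": 0,"grip": 1},{"tx": 0,"ty": 0,"tz": 0.8,"rx": 0,"ry": 0,"rz": 0,"grip": 1},{"tx": 0,"ty": 0,"tz": 0.8,"rx": 0,"ry": 0,"rz": 0,"grip": 1},{"tx": 0,"ty": 0,"tz": 0.8,"rx": 0,"ry": 0,"rz": 0,"grip": 1},{"tx": 0,"ty": 0,"tz": 0.8,"rx": 0,"ry": 0,"rz": 0,"grip": 1},{"tx": 0,"ty": 0,"tz": 0.7,"rx": 0,"ry": 0,"rz": 0,"grip": 1},{"tx": 0,"ty": 0,"tz": 0.4,"rx": 0,"ry": 0,"rz": 0,"grip": 1}])

```text
t: 21.15
eef_pos: [460.1, 28.4, 175.7]
tool_rot: [-0.001, 0.989, 0.148, -0.005]
force: [-0.2, 0.1, -3.7]
width: 3.0
```

Request:
drive_tool(plan=[{"tx": 0,"ty": 0,"tz": 0.25,"rx": 0,"ry": 0,"rz": 0,"grip": 1},{"tx": 0,"ty": 0,"tz": 0.2,"rx": 0,"ry": 0,"rz": 0,"grip": 1},{"tx": 0,"ty": 0,"tz": 0.1,"rx": 0,"ry": 0,"rz": 0,"grip": 1},{"tx": 0,"ty": 0,"tz": 0.1,"rx": 0,"ry": 0,"rz": 0,"grip": 1},{"tx": 0,"ty": 0,"tz": 0,"rx": 0,"ry": 0,"rz": 0,"grip": 1},{"tx": 0,"ty": 0,"tz": 0,"rx": 0,"ry": 0,"rz": 0,"grip": 1},{"tx": 0,"ty": 0,"tz": 0,"rx": 0,"ry": 0,"rz": 0,"grip": 1},{"tx": 0,"ty": 0,"tz": 0,"rx": 0,"ry": 0,"rz": 0,"grip": 1}])

```text
t: 21.95
eef_pos: [465.5, 27.9, 156.4]
tool_rot: [0.0, 0.989, 0.148, 0.0]
force: [-1.1, -0.7, -3.9]
width: 2.9
```

Request:
drive_tool(plan=[{"tx": 0,"ty": 0,"tz": 0.05,"rx": 0,"ry": 0,"rz": 0,"grip": 1},{"tx": 0,"ty": 0,"tz": 0.04,"rx": 0,"ry": 0,"rz": 0,"grip": 1},{"tx": 0,"ty": 0,"tz": 0.03,"rx": 0,"ry": 0,"rz": 0,"grip": 1},{"tx": 0,"ty": 0,"tz": 0,"rx": 0,"ry": 0,"rz": 0,"grip": 1},{"tx": 0,"ty": 0,"tz": 0,"rx": 0,"ry": 0,"rz": 0,"grip": 1},{"tx": 0,"ty": 0,"tz": 0,"rx": 0,"ry": 0,"rz": 0,"grip": 1},{"tx": 0,"ty": 0,"tz": 0,"rx": 0,"ry": 0,"rz": 0,"grip": 1},{"tx": 0,"ty": 0,"tz": 0,"rx": 0,"ry": 0,"rz": 0,"grip": 1}])

```text
t: 22.75
eef_pos: [466.5, 26.1, 153.9]
tool_rot: [0.002, 0.989, 0.148, 0.001]
force: [-5.2, -6.7, 11.7]
width: 2.6
```

Request:
drive_tool(plan=[{"tx": 0,"ty": 0,"tz": 0,"rx": 0,"ry": 0,"rz": 0,"grip": 0.5},{"tx": 0,"ty": 0,"tz": 0,"rx": 0,"ry": 0,"rz": 0,"grip": 0},{"tx": 0,"ty": 0,"tz": 0,"rx": 0,"ry": 0,"rz": 0,"grip": -0.3},{"tx": 0,"ty": 0,"tz": 0,"rx": 0,"ry": 0,"rz": 0,"grip": -0.3},{"tx": 0,"ty": 0,"tz": -0.7,"rx": 0,"ry": 0,"rz": 0,"grip": -0.3},{"tx": 0,"ty": 0,"tz": -1,"rx": 0,"ry": 0,"rz": 0,"grip": -0.3},{"tx": 0,"ty": 0,"tz": -1,"rx": 0,"ry": 0,"rz": 0,"grip": -0.3},{"tx": 0,"ty": 0,"tz": -0.95,"rx": 0,"ry": 0,"rz": 0,"grip": -0.3}])

```text
t: 23.55
eef_pos: [465.2, 28.3, 298.6]
tool_rot: [-0.0, 0.989, 0.148, 0.0]
force: [0.8, -0.3, -0.7]
width: 55.3
```

```bash
python3 -c "
from h import *
go(488.4,-26.3,300,19.1)"
```

```text
rz tot -0.023 then t [ 0.1   1.48 -0.03] | now [465.2  28.3 298.6] th 17.0->19.1 F [ 0.8 -0.3 -0.7] w 55.3 j6 -0.33 t 23.6
```

Request:
drive_tool(plan=[{"tx": 0,"ty": 0,"tz": 0,"rx": 0,"ry": 0,"rz": -0.023,"grip": -0.3},{"tx": 0.1,"ty": 0.48,"tz": -0.03,"rx": 0,"ry": 0,"rz": 0,"grip": -0.3},{"tx": 0,"ty": 0.5,"tz": 0,"rx": 0,"ry": 0,"rz": 0,"grip": -0.3},{"tx": 0,"ty": 0.5,"tz": 0,"rx": 0,"ry": 0,"rz": 0,"grip": -0.3},{"tx": 0,"ty": 0,"tz": 0,"rx": 0,"ry": 0,"rz": 0,"grip": -0.3},{"tx": 0,"ty": 0,"tz": 0,"rx": 0,"ry": 0,"rz": 0,"grip": -0.3},{"tx": 0,"ty": 0,"tz": 0,"rx": 0,"ry": 0,"rz": 0,"grip": -0.3},{"tx": 0,"ty": 0,"tz": 0,"rx": 0,"ry": 0,"rz": 0,"grip": -0.3}])

```text
t: 24.35
eef_pos: [488.1, -25.9, 298.2]
tool_rot: [-0.0, 0.986, 0.166, -0.0]
force: [-0.8, -0.0, 1.1]
width: 55.1
```

```bash
cat > rematch.py <<'E'
import sys
from fit2 import *
k=sys.argv[1]; s=arm.state(); c=arm.camera('wrist'); pickle.dump(c,open(f"n{k}.pkl","wb"))
g=lambda c:cv2.GaussianBlur(cv2.cvtColor(c["frame"],cv2.COLOR_BGR2HSV)[...,1],(3,3),0)  # saturation: white basket on wood
old,new=g(cam[k]),g(c)
pts=np.array(N(k,[(*m,*t) for m,t in zip(M,T[k])])); ctr=pts[:,3:].mean(0)+[18,0]
x,y=(ctr-[55,62]).astype(int); t=old[y:y+120,x:x+105]; best=(-1,)
for a in np.arange(-40,41,2):
    R=cv2.getRotationMatrix2D((52,60),float(a),1); tr=cv2.warpAffine(t,R,(105,120),borderMode=cv2.BORDER_REPLICATE)
    m=cv2.warpAffine(np.full(t.shape,255,np.uint8),R,(105,120))
    r=cv2.matchTemplate(new,tr,cv2.TM_CCOEFF_NORMED,mask=m); r[~np.isfinite(r)]=-1
    _,v,_,l=cv2.minMaxLoc(r)
    if v>best[0]: best=(v,a,l)
v,a,l=best; th=np.radians(a)
W=np.array([[np.cos(th),np.sin(th),l[0]+52],[-np.sin(th),np.cos(th),l[1]+60]],np.float32); W[:,2]-=W[:,:2]@[x+52,y+60]
try:
    msk=np.zeros_like(old); msk[y:y+120,x:x+105]=255
    cc,W=cv2.findTransformECC(old,new,W,cv2.MOTION_EUCLIDEAN,(3,100,1e-5),msk,5)
except cv2.error as e: cc=None
q=pts.copy(); q[:,3:]=pts[:,3:]@W[:,:2].T+W[:,2]
p,r=fit([(c,q)],x0[k]); print("match",best,"ecc",cc,"shift px",(q[:,3:]-pts[:,3:]).mean(0).round(1)); print(k,"yaw",np.degrees(p[2]).round(1),"tab",place(p,[[-32.5,0,150]])[0].round(1),abs(r).max())
t=place(p,[[-32.5,0,0]])[0]; go(t[0],t[1],150,np.degrees(p[2]))
E
python3 rematch.py D | tail -4
```

```text
screws [[607.8, 128.0, 160.0], [575.7, 222.7, 160.0], [543.6, 317.3, 160.0], [511.4, 412.0, 160.0]]
match (0.9151935577392578, np.int64(-10), (225, 46)) ecc 0.9253142236448273 shift px [ -4.8 -31.6]
D yaw 6.2 tab [452.6  51.7 150. ] 4.5
rz tot 0.144 then t [-0.68 -2.03  3.71] | now [488.1 -26.  298.3] th 19.1->6.2 F [ 0.6 -0.3 -0. ] w 55.6 j6 -0.48 t 24.4
```

```bash
cat >> rematch.py <<'E'
pp=place(p,[(-32.5+i,30*j,165) for i in(-5,5) for j in(-1,1)]+[(-32.5,40*j,150) for j in (-1,1)]+[(35,40*j,40) for j in(-1,1)]); u=proj(c,pp); x0_,y0_=(u.mean(0)-[75,75]).astype(int)
im=cv2.resize(c["frame"][max(0,y0_):y0_+150,x0_:x0_+150],None,fx=4,fy=4,interpolation=cv2.INTER_CUBIC)
for a,b in u: cv2.circle(im,(int((a-x0_+.5)*4),int((b-max(0,y0_)+.5)*4)),3,(0,0,255),-1)
cv2.imwrite(f"pics/ov{k}.png",im); print(x0_,max(0,y0_))
E
python3 rematch.py D | tail -3
```

```text
D yaw 6.1 tab [452.6  51.7 150. ] 4.5
rz tot 0.144 then t [-0.68 -2.03  3.71] | now [488.2 -26.1 298.3] th 19.1->6.1 F [ 0.1 -0.   0. ] w 55.7 j6 -0.48 t 24.4
202 36
```

View pics/ovD.png

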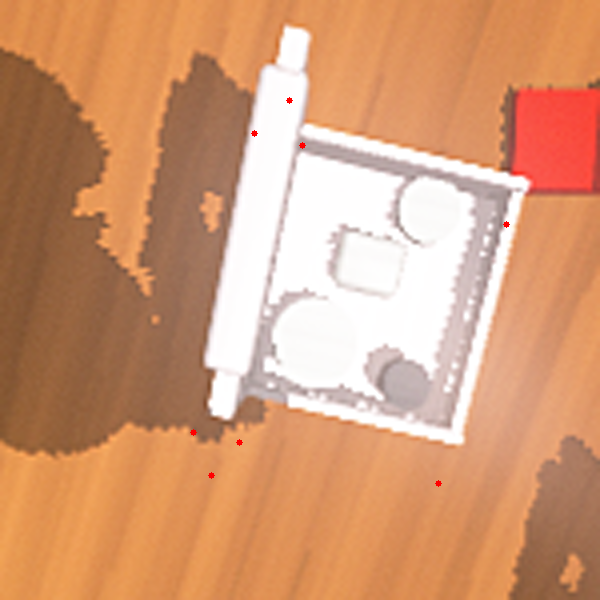

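The overlay shows the match was wrong: the tab strip's corners are at (262,66),(308,76),(205,362),(252,372), about 17 native px further than predicted. I fit those readings instead.

```bash
python3 - <<'E' | tail -2
from fit2 import *
c=pickle.load(open('nD.pkl','rb'))
t=[(262,66),(308,76),(205,362),(252,372),(294,28),(222,417)]
o=[(*m,202+u/4-.5,36+v/4-.5) for m,(u,v) in zip(M,t)]
p,r=fit([(c,o)],[480,60,.1]); q=place(p,[[-32.5,0,150]])[0]; print(np.degrees(p[2]),q,r.tolist()); go(q[0],q[1],150,np.degrees(p[2]))
E
```

```text
7.263396262663102 [450.10571722  64.90174139 150.        ] [[-0.4, -1.6], [0.5, -1.2], [-0.2, 1.7], [-0.3, 1.7], [0.3, 0.2], [0.2, -0.1]]
rz tot 0.131 then t [-0.66 -2.38  3.71] | now [488.2 -26.1 298.3] th 19.1->7.3 F [ 0.1 -0.   0. ] w 55.7 j6 -0.48 t 24.4
```

Request:
drive_tool(plan=[{"tx": 0,"ty": 0,"tz": 0,"rx": 0,"ry": 0,"rz": 0.066,"grip": -0.3},{"tx": 0,"ty": 0,"tz": 0,"rx": 0,"ry": 0,"rz": 0.065,"grip": -0.3},{"tx": -0.16,"ty": -0.58,"tz": 0.2,"rx": 0,"ry": 0,"rz": 0,"grip": -0.3},{"tx": -0.17,"ty": -0.6,"tz": 0.2,"rx": 0,"ry": 0,"rz": 0,"grip": -0.3},{"tx": -0.17,"ty": -0.6,"tz": 0.2,"rx": 0,"ry": 0,"rz": 0,"grip": -0.3},{"tx": -0.16,"ty": -0.6,"tz": 0.2,"rx": 0,"ry": 0,"rz": 0,"grip": -0.3},{"tx": 0,"ty": 0,"tz": 0.4,"rx": 0,"ry": 0,"rz": 0,"grip": -0.3},{"tx": 0,"ty": 0,"tz": 0.5,"rx": 0,"ry": 0,"rz": 0,"grip": -0.3}])

```text
t: 25.25
eef_pos: [450.6, 65.6, 230.9]
tool_rot: [-0.0, 0.998, 0.064, 0.001]
force: [0.2, 0.0, -1.0]
width: 55.5
```

Request:
drive_tool(plan=[{"tx": 0,"ty": 0,"tz": 0.6,"rx": 0,"ry": 0,"rz": 0,"grip": -0.3},{"tx": 0,"ty": 0,"tz": 0.6,"rx": 0,"ry": 0,"rz": 0,"grip": -0.3},{"tx": 0,"ty": 0,"tz": 0.5,"rx": 0,"ry": 0,"rz": 0,"grip": -0.3},{"tx": 0,"ty": 0,"tz": 0.3,"rx": 0,"ry": 0,"rz": 0,"grip": -0.3},{"tx": 0,"ty": 0,"tz": 0,"rx": 0,"ry": 0,"rz": 0,"grip": 0.1},{"tx": 0,"ty": 0,"tz": 0,"rx": 0,"ry": 0,"rz": 0,"grip": 0.5},{"tx": 0,"ty": 0,"tz": 0,"rx": 0,"ry": 0,"rz": 0,"grip": 1},{"tx": 0,"ty": 0,"tz": 0,"rx": 0,"ry": 0,"rz": 0,"grip": 1}])

```text
t: 26.05
eef_pos: [450.6, 64.3, 151.1]
tool_rot: [0.0, 0.998, 0.063, 0.001]
force: [-1.8, -1.7, -0.4]
width: 9.0
```

Request:
drive_tool(plan=[{"tx": 0,"ty": 0,"tz": 0,"rx": 0,"ry": 0,"rz": 0,"grip": 1},{"tx": 0,"ty": 0,"tz": 0,"rx": 0,"ry": 0,"rz": 0,"grip": 1},{"tx": 0,"ty": 0,"tz": 0,"rx": 0,"ry": 0,"rz": 0,"grip": 1},{"tx": 0,"ty": 0,"tz": 0,"rx": 0,"ry": 0,"rz": 0,"grip": 1},{"tx": 0,"ty": 0,"tz": -0.1,"rx": 0,"ry": 0,"rz": 0,"grip": 1},{"tx": 0,"ty": 0,"tz": -0.1,"rx": 0,"ry": 0,"rz": 0,"grip": 1},{"tx": 0,"ty": 0,"tz": 0,"rx": 0,"ry": 0,"rz": 0,"grip": 1},{"tx": 0,"ty": 0,"tz": 0,"rx": 0,"ry": 0,"rz": 0,"grip": 1}])

```text
t: 26.85
eef_pos: [449.8, 64.6, 158.0]
tool_rot: [-0.0, 0.998, 0.063, -0.0]
force: [0.4, -0.3, -4.4]
width: 9.2
```

Tab held properly this time (9.2 mm, 4.4 N). I lift and carry it to the leftmost screw.

Request:
drive_tool(plan=[{"tx": 0,"ty": 0,"tz": -0.5,"rx": 0,"ry": 0,"rz": 0,"grip": 1},{"tx": 0,"ty": 0,"tz": -0.8,"rx": 0,"ry": 0,"rz": 0,"grip": 1},{"tx": 0,"ty": 0,"tz": -0.9,"rx": 0,"ry": 0,"rz": 0,"grip": 1},{"tx": 0,"ty": 0,"tz": -0.9,"rx": 0,"ry": 0,"rz": 0,"grip": 1},{"tx": 0,"ty": 0,"tz": -0.9,"rx": 0,"ry": 0,"rz": 0,"grip": 1},{"tx": 0,"ty": 0,"tz": -0.9,"rx": 0,"ry": 0,"rz": -0.04,"grip": 1},{"tx": 0,"ty": 0,"tz": -0.6,"rx": 0,"ry": 0,"rz": -0.04,"grip": 1},{"tx": 0,"ty": 0,"tz": -0.3,"rx": 0,"ry": 0,"rz": -0.05,"grip": 1}])

```text
t: 27.65
eef_pos: [451.1, 64.6, 393.1]
tool_rot: [0.0, 0.986, 0.166, 0.002]
force: [1.4, 0.4, -2.9]
width: 8.8
```

```bash
python3 -c "
from h import *
scr(3,60,190)"
```

```text
rz tot 0.004 then t [ 5.72 -7.74  0.13] | now [451.1  64.6 393.1] th 19.1->18.8 F [ 1.4  0.4 -2.9] w 8.8 j6 -0.29 t 27.6
```

Request:
drive_tool(plan=[{"tx": 0.2,"ty": -0.3,"tz": 0,"rx": 0,"ry": 0,"rz": 0.004,"grip": 1},{"tx": 0.5,"ty": -0.7,"tz": 0,"rx": 0,"ry": 0,"rz": 0,"grip": 1},{"tx": 0.6,"ty": -0.8,"tz": 0,"rx": 0,"ry": 0,"rz": 0,"grip": 1},{"tx": 0.6,"ty": -0.8,"tz": 0,"rx": 0,"ry": 0,"rz": 0,"grip": 1},{"tx": 0.6,"ty": -0.8,"tz": 0,"rx": 0,"ry": 0,"rz": 0,"grip": 1},{"tx": 0.6,"ty": -0.8,"tz": 0,"rx": 0,"ry": 0,"rz": 0,"grip": 1},{"tx": 0.6,"ty": -0.8,"tz": 0,"rx": 0,"ry": 0,"rz": 0,"grip": 1},{"tx": 0.6,"ty": -0.8,"tz": 0,"rx": 0,"ry": 0,"rz": 0,"grip": 1}])

```text
t: 28.45
eef_pos: [539.0, 340.7, 389.1]
tool_rot: [0.0, 0.987, 0.162, -0.001]
force: [1.1, -0.2, -2.9]
width: 9.2
```

Request:
drive_tool(plan=[{"tx": 0.6,"ty": -0.8,"tz": 0,"rx": 0,"ry": 0,"rz": 0,"grip": 1},{"tx": 0.5,"ty": -0.7,"tz": 0,"rx": 0,"ry": 0,"rz": 0,"grip": 1},{"tx": 0.32,"ty": -0.44,"tz": 0,"rx": 0,"ry": 0,"rz": 0,"grip": 1},{"tx": 0,"ty": 0,"tz": 0,"rx": 0,"ry": 0,"rz": 0,"grip": 1},{"tx": 0,"ty": 0,"tz": 0,"rx": 0,"ry": 0,"rz": 0,"grip": 1},{"tx": 0,"ty": 0,"tz": 0,"rx": 0,"ry": 0,"rz": 0,"grip": 1},{"tx": 0,"ty": 0,"tz": 0,"rx": 0,"ry": 0,"rz": 0,"grip": 1},{"tx": 0,"ty": 0,"tz": 0,"rx": 0,"ry": 0,"rz": 0,"grip": 1}])

```text
t: 29.25
eef_pos: [568.3, 430.0, 390.8]
tool_rot: [-0.0, 0.987, 0.161, 0.0]
force: [-0.3, -0.1, -3.4]
width: 9.1
```

```bash
python3 -c "
from h import *
scr(3,60,26)"
```

```text
rz tot -0.002 then t [ 0.01 -0.03  4.17] | now [568.3 430.  390.8] th 18.5->18.8 F [-0.3 -0.1 -3.4] w 9.1 j6 0.26 t 29.2
```

Request:
drive_tool(plan=[{"tx": 0.01,"ty": -0.03,"tz": 0.3,"rx": 0,"ry": 0,"rz": -0.002,"grip": 1},{"tx": 0,"ty": 0,"tz": 0.6,"rx": 0,"ry": 0,"rz": 0,"grip": 1},{"tx": 0,"ty": 0,"tz": 0.8,"rx": 0,"ry": 0,"rz": 0,"grip": 1},{"tx": 0,"ty": 0,"tz": 0.8,"rx": 0,"ry": 0,"rz": 0,"grip": 1},{"tx": 0,"ty": 0,"tz": 0.8,"rx": 0,"ry": 0,"rz": 0,"grip": 1},{"tx": 0,"ty": 0,"tz": 0.57,"rx": 0,"ry": 0,"rz": 0,"grip": 1},{"tx": 0,"ty": 0,"tz": 0.3,"rx": 0,"ry": 0,"rz": 0,"grip": 1},{"tx": 0,"ty": 0,"tz": 0,"rx": 0,"ry": 0,"rz": 0,"grip": 1}])

```text
t: 30.05
eef_pos: [566.7, 430.9, 220.3]
tool_rot: [0.001, 0.987, 0.163, -0.003]
force: [0.7, -1.4, -3.4]
width: 9.0
```

Request:
drive_tool(plan=[{"tx": 0,"ty": 0,"tz": 0,"rx": 0,"ry": 0,"rz": 0,"grip": 1},{"tx": 0,"ty": 0,"tz": 0,"rx": 0,"ry": 0,"rz": 0,"grip": 1},{"tx": 0,"ty": 0,"tz": 0,"rx": 0,"ry": 0,"rz": 0,"grip": 1},{"tx": 0,"ty": 0,"tz": 0,"rx": 0,"ry": 0,"rz": 0,"grip": 1},{"tx": 0,"ty": 0,"tz": 0,"rx": 0,"ry": 0,"rz": 0,"grip": 1},{"tx": 0,"ty": 0,"tz": 0,"rx": 0,"ry": 0,"rz": 0,"grip": 1},{"tx": 0,"ty": 0,"tz": 0,"rx": 0,"ry": 0,"rz": 0,"grip": 1},{"tx": 0,"ty": 0,"tz": 0,"rx": 0,"ry": 0,"rz": 0,"grip": 1}])

```text
t: 30.85
eef_pos: [568.2, 432.1, 223.5]
tool_rot: [0.0, 0.987, 0.163, -0.0]
force: [0.8, -0.1, -3.2]
width: 9.1
```

```bash
python3 -c "
from h import *
scr(3,22,26)
c=arm.camera('wrist'); d=arm.camera('scene'); e=arm.camera('side'); import pickle; pickle.dump((c,d,e),open('hang3.pkl','wb'))
P=place((554.4,268.2,np.radians(18.75)),[[16,150,160]])
f=lambda c,w,h,o=(0,0):(lambda u:cv2.resize(c['frame'][u[1]-h//2:u[1]+h//2,u[0]-w//2:u[0]+w//2],(400,600*h//w*2//3)))(proj(c,P)[0].astype(int)+o)
a=f(d,100,100); b=f(e,100,100,(0,20)); cv2.imwrite('pics/hg.png',np.hstack([a,b])); print(a.shape)
"
```

```text
rz tot 0.000 then t [-0.96  0.02 -0.01] | now [568.2 432.1 223.5] th 18.8->18.7 F [ 0.8 -0.1 -3.2] w 9.1 j6 0.26 t 30.9
(400, 400, 3)
```

View pics/hg.png

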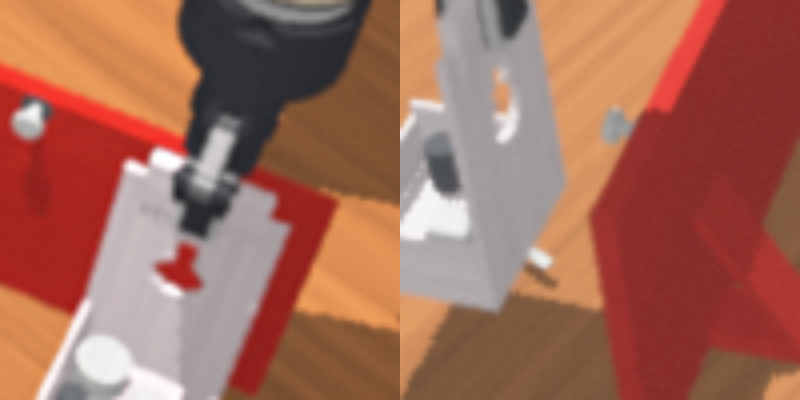

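Scene and side crops: the basket is held level, with its keyhole (180,270 left; 505,105 right) facing the leftmost screw. I slide it on.

Request:
drive_tool(plan=[{"tx": -0.3,"ty": 0.02,"tz": -0.01,"rx": 0,"ry": 0,"rz": 0,"grip": 1},{"tx": -0.3,"ty": 0,"tz": 0,"rx": 0,"ry": 0,"rz": 0,"grip": 1},{"tx": -0.3,"ty": 0,"tz": 0,"rx": 0,"ry": 0,"rz": 0,"grip": 1},{"tx": -0.2,"ty": 0,"tz": 0,"rx": 0,"ry": 0,"rz": 0,"grip": 1},{"tx": -0.1,"ty": 0,"tz": 0,"rx": 0,"ry": 0,"rz": 0,"grip": 1},{"tx": -0.1,"ty": 0,"tz": 0,"rx": 0,"ry": 0,"rz": 0,"grip": 1},{"tx": 0,"ty": 0,"tz": 0,"rx": 0,"ry": 0,"rz": 0,"grip": 1},{"tx": 0,"ty": 0,"tz": 0,"rx": 0,"ry": 0,"rz": 0,"grip": 1}])

```text
t: 31.8
eef_pos: [519.6, 414.7, 224.1]
tool_rot: [-0.0, 0.987, 0.163, 0.0]
force: [1.1, -0.2, -3.8]
width: 8.7
```

Request:
drive_tool(plan=[{"tx": -0.05,"ty": 0,"tz": 0,"rx": 0,"ry": 0,"rz": 0,"grip": 1},{"tx": -0.05,"ty": 0,"tz": 0,"rx": 0,"ry": 0,"rz": 0,"grip": 1},{"tx": -0.05,"ty": 0,"tz": 0,"rx": 0,"ry": 0,"rz": 0,"grip": 1},{"tx": -0.03,"ty": 0,"tz": 0,"rx": 0,"ry": 0,"rz": 0,"grip": 1},{"tx": 0,"ty": 0,"tz": 0,"rx": 0,"ry": 0,"rz": 0,"grip": 1},{"tx": 0,"ty": 0,"tz": 0,"rx": 0,"ry": 0,"rz": 0,"grip": 1},{"tx": 0,"ty": 0,"tz": 0,"rx": 0,"ry": 0,"rz": 0,"grip": 1},{"tx": 0,"ty": 0,"tz": 0,"rx": 0,"ry": 0,"rz": 0,"grip": 1}])

```text
t: 32.6
eef_pos: [512.5, 412.3, 224.0]
tool_rot: [-0.0, 0.987, 0.163, 0.0]
force: [0.1, -0.2, -3.1]
width: 8.9
```

```bash
python3 -c "
from h import *
print(arm.state()['torque']);scr(3,0,0)"
```

```text
[-0.07209931  0.12078363 -0.05452478]
rz tot 0.000 then t [-0.03 -0.    0.65] | now [512.5 412.3 224. ] th 18.8->18.7 F [ 0.1 -0.2 -3.1] w 8.9 j6 0.28 t 32.6
```

Request:
drive_tool(plan=[{"tx": -0.02,"ty": 0,"tz": 0.08,"rx": 0,"ry": 0,"rz": 0,"grip": 1},{"tx": 0,"ty": 0,"tz": 0.08,"rx": 0,"ry": 0,"rz": 0,"grip": 1},{"tx": 0,"ty": 0,"tz": 0.08,"rx": 0,"ry": 0,"rz": 0,"grip": 1},{"tx": 0,"ty": 0,"tz": 0.08,"rx": 0,"ry": 0,"rz": 0,"grip": 1},{"tx": 0,"ty": 0,"tz": 0.06,"rx": 0,"ry": 0,"rz": 0,"grip": 1},{"tx": 0,"ty": 0,"tz": 0.06,"rx": 0,"ry": 0,"rz": 0,"grip": 1},{"tx": 0,"ty": 0,"tz": 0,"rx": 0,"ry": 0,"rz": 0,"grip": 1},{"tx": 0,"ty": 0,"tz": 0,"rx": 0,"ry": 0,"rz": 0,"grip": 1}])

```text
t: 33.4
eef_pos: [511.7, 412.1, 206.3]
tool_rot: [-0.0, 0.987, 0.163, -0.0]
force: [-1.5, 1.0, -4.0]
width: 8.9
```

Request:
drive_tool(plan=[{"tx": 0,"ty": 0,"tz": 0.06,"rx": 0,"ry": 0,"rz": 0,"grip": 1},{"tx": 0,"ty": 0,"tz": 0.05,"rx": 0,"ry": 0,"rz": 0,"grip": 1},{"tx": 0,"ty": 0,"tz": 0.05,"rx": 0,"ry": 0,"rz": 0,"grip": 1},{"tx": 0,"ty": 0,"tz": 0.04,"rx": 0,"ry": 0,"rz": 0,"grip": 1},{"tx": 0,"ty": 0,"tz": 0,"rx": 0,"ry": 0,"rz": 0,"grip": 1},{"tx": 0,"ty": 0,"tz": 0,"rx": 0,"ry": 0,"rz": 0,"grip": 1},{"tx": 0,"ty": 0,"tz": 0,"rx": 0,"ry": 0,"rz": 0,"grip": 1},{"tx": 0,"ty": 0,"tz": 0,"rx": 0,"ry": 0,"rz": 0,"grip": 1}])

```text
t: 34.2
eef_pos: [511.7, 412.0, 198.8]
tool_rot: [-0.0, 0.987, 0.163, 0.0]
force: [-1.4, -0.3, 0.1]
width: 8.9
```

```bash
python3 -c "
from h import *
print(arm.state()['torque']);scr(3,0,0)"
```

```text
[-0.24133356  0.41353735 -0.01322652]
rz tot 0.000 then t [-0.01 -0.    0.02] | now [511.7 412.  198.8] th 18.8->18.7 F [-1.4 -0.3  0.1] w 8.9 j6 0.28 t 34.2
```

The weight has passed to the screw at 198.8, the height expected for a hung basket. I let go and rise.

Request:
drive_tool(plan=[{"tx": 0,"ty": 0,"tz": 0,"rx": 0,"ry": 0,"rz": 0,"grip": 0.7},{"tx": 0,"ty": 0,"tz": 0,"rx": 0,"ry": 0,"rz": 0,"grip": 0.5},{"tx": 0,"ty": 0,"tz": 0,"rx": 0,"ry": 0,"rz": 0,"grip": 0},{"tx": 0,"ty": 0,"tz": 0,"rx": 0,"ry": 0,"rz": 0,"grip": -0.3},{"tx": 0,"ty": 0,"tz": 0,"rx": 0,"ry": 0,"rz": 0,"grip": -0.3},{"tx": 0,"ty": 0,"tz": -0.3,"rx": 0,"ry": 0,"rz": 0,"grip": -0.3},{"tx": 0,"ty": 0,"tz": -0.7,"rx": 0,"ry": 0,"rz": 0,"grip": -0.3},{"tx": 0,"ty": 0,"tz": -0.8,"rx": 0,"ry": 0,"rz": 0,"grip": -0.3}])

```text
t: 35.0
eef_pos: [511.0, 411.5, 270.4]
tool_rot: [0.001, 0.987, 0.163, -0.001]
force: [0.8, 0.1, 0.3]
width: 55.4
```

Request:
drive_tool(plan=[{"tx": 0,"ty": 0,"tz": -0.75,"rx": 0,"ry": 0,"rz": 0,"grip": -0.3},{"tx": 0,"ty": 0.8,"tz": 0,"rx": 0,"ry": 0,"rz": 0,"grip": -0.3},{"tx": 0,"ty": 0.8,"tz": 0,"rx": 0,"ry": 0,"rz": 0,"grip": -0.3},{"tx": 0,"ty": 0.8,"tz": 0,"rx": 0,"ry": 0,"rz": 0,"grip": -0.3},{"tx": 0,"ty": 0.8,"tz": 0,"rx": 0,"ry": 0,"rz": 0,"grip": -0.3},{"tx": 0,"ty": 0.8,"tz": 0,"rx": 0,"ry": 0,"rz": 0,"grip": -0.3},{"tx": 0,"ty": 0.8,"tz": 0,"rx": 0,"ry": 0,"rz": 0,"grip": -0.3},{"tx": 0,"ty": 0.8,"tz": 0,"rx": 0,"ry": 0,"rz": 0,"grip": -0.3}])

```text
t: 35.8
eef_pos: [584.3, 198.8, 301.6]
tool_rot: [-0.0, 0.987, 0.163, 0.001]
force: [-0.1, -0.4, -0.4]
width: 55.2
```

```bash
python3 -c "
from h import *
d=arm.camera('scene'); a=cv2.imread('pics/scene0.png')
P=place((554.4,268.2,np.radians(18.75)),[[16,150,160]])
u=proj(d,P)[0].astype(int); cv2.imwrite('pics/hung3.png',cv2.resize(d['frame'][u[1]-50:u[1]+50,u[0]-50:u[0]+50],None,fx=4,fy=4))
# is C where it was, is a white plate at the screw
u2=proj(d,place((554.4,268.2,np.radians(18.75)),[[8,120,190],[8,150,190],[8,180,190]])).astype(int); print([d['frame'][v,x].tolist() for x,v in u2])
for k,(x,y) in dict(A=(605,-182),B=(461,-131),C=(612,-8)).items():
    x,y=proj(d,[[x,y,110]])[0].astype(int); q=cv2.absdiff(a,d['frame'])[y-35:y+35,x-25:x+25].max(2); print(k,(q>50).mean().round(3))
go(480,-188,300,19)"
```

```text
[[182, 182, 193], [187, 186, 198], [185, 182, 193]]
A 0.112
B 0.114
C 0.0
rz tot -0.004 then t [-5.61  8.16  0.04] | now [586.  193.9 301.6] th 18.6->19.0 F [ 0.2 -2.6 -0.3] w 55.7 j6 -0.07 t 35.9
```

The hung basket's plate shows white at the third and fourth points expected, and C has not moved. I go for C.

```bash
python3 -c "
from h import *
go(612.4,-7.7,300,9.9)"
```

```text
rz tot 0.097 then t [-0.22  5.08  0.04] | now [586.  193.9 301.6] th 18.6->9.9 F [ 0.2 -2.6 -0.3] w 55.7 j6 -0.07 t 35.9
```

Request:
drive_tool(plan=[{"tx": 0,"ty": 0,"tz": 0,"rx": 0,"ry": 0,"rz": 0.05,"grip": -0.3},{"tx": 0,"ty": 0,"tz": 0,"rx": 0,"ry": 0,"rz": 0.047,"grip": -0.3},{"tx": -0.04,"ty": 0.85,"tz": 0,"rx": 0,"ry": 0,"rz": 0,"grip": -0.3},{"tx": -0.04,"ty": 0.85,"tz": 0,"rx": 0,"ry": 0,"rz": 0,"grip": -0.3},{"tx": -0.04,"ty": 0.85,"tz": 0,"rx": 0,"ry": 0,"rz": 0,"grip": -0.3},{"tx": -0.04,"ty": 0.85,"tz": 0,"rx": 0,"ry": 0,"rz": 0,"grip": -0.3},{"tx": -0.03,"ty": 0.85,"tz": 0,"rx": 0,"ry": 0,"rz": 0,"grip": -0.3},{"tx": -0.03,"ty": 0.83,"tz": 0.04,"rx": 0,"ry": 0,"rz": 0,"grip": -0.3}])

```text
t: 36.65
eef_pos: [611.0, -2.9, 300.2]
tool_rot: [0.0, 0.996, 0.088, 0.001]
force: [0.6, -0.3, -0.1]
width: 55.6
```

Request:
drive_tool(plan=[{"tx": 0,"ty": 0,"tz": 0.3,"rx": 0,"ry": 0,"rz": 0,"grip": -0.3},{"tx": 0,"ty": 0,"tz": 0.5,"rx": 0,"ry": 0,"rz": 0,"grip": -0.3},{"tx": 0,"ty": 0,"tz": 0.5,"rx": 0,"ry": 0,"rz": 0,"grip": -0.3},{"tx": 0,"ty": 0,"tz": 0.3,"rx": 0,"ry": 0,"rz": 0,"grip": -0.3},{"tx": 0,"ty": 0,"tz": 0,"rx": 0,"ry": 0,"rz": 0,"grip": -0.3},{"tx": 0,"ty": 0,"tz": 0,"rx": 0,"ry": 0,"rz": 0,"grip": -0.3},{"tx": 0,"ty": 0,"tz": 0,"rx": 0,"ry": 0,"rz": 0,"grip": -0.3},{"tx": 0,"ty": 0,"tz": 0,"rx": 0,"ry": 0,"rz": 0,"grip": -0.3}])

```text
t: 37.45
eef_pos: [611.4, -1.5, 236.2]
tool_rot: [0.0, 0.996, 0.088, 0.001]
force: [-0.9, 1.0, -0.3]
width: 55.2
```

```bash
python3 -c "
from h import *
d=arm.camera('scene'); a=cv2.imread('pics/scene0.png'); b=cv2.imread('pics/scene1.png')
cv2.imwrite('pics/scene2.png',d['frame'])
for k,(x,y) in dict(A=(605,-182),B=(461,-131)).items():
  for r in (a,b):
    x_,y_=proj(d,[[x,y,100]])[0].astype(int); q=cv2.absdiff(r,d['frame'])[y_-22:y_+22,x_-12:x_+12].max(2); print(k,(q>50).mean().round(3))
go(612.4,-7.7,150,9.9)"
```

```text
A 0.011
A 0.0
B 0.447
B 0.454
rz tot 0.002 then t [0.   0.16 2.15] | now [611.2  -1.6 236. ] th 10.1->9.9 F [-0.1  0.2 -0. ] w 55.4 j6 -0.25 t 37.5
```

Request:
drive_tool(plan=[{"tx": 0,"ty": 0.16,"tz": 0.1,"rx": 0,"ry": 0,"rz": 0,"grip": -0.3},{"tx": 0,"ty": 0,"tz": 0.5,"rx": 0,"ry": 0,"rz": 0,"grip": -0.3},{"tx": 0,"ty": 0,"tz": 0.5,"rx": 0,"ry": 0,"rz": 0,"grip": -0.3},{"tx": 0,"ty": 0,"tz": 0.5,"rx": 0,"ry": 0,"rz": 0,"grip": -0.3},{"tx": 0,"ty": 0,"tz": 0.35,"rx": 0,"ry": 0,"rz": 0,"grip": -0.3},{"tx": 0,"ty": 0,"tz": 0.2,"rx": 0,"ry": 0,"rz": 0,"grip": -0.3},{"tx": 0,"ty": 0,"tz": 0,"rx": 0,"ry": 0,"rz": 0,"grip": 0},{"tx": 0,"ty": 0,"tz": 0,"rx": 0,"ry": 0,"rz": 0,"grip": 0.5}])

```text
t: 38.3
eef_pos: [612.2, -8.1, 149.3]
tool_rot: [0.0, 0.996, 0.087, 0.0]
force: [0.6, -0.8, -0.1]
width: 29.3
```

Request:
drive_tool(plan=[{"tx": 0,"ty": 0,"tz": 0,"rx": 0,"ry": 0,"rz": 0,"grip": 1},{"tx": 0,"ty": 0,"tz": 0,"rx": 0,"ry": 0,"rz": 0,"grip": 1},{"tx": 0,"ty": 0,"tz": 0,"rx": 0,"ry": 0,"rz": 0,"grip": 1},{"tx": 0,"ty": 0,"tz": 0,"rx": 0,"ry": 0,"rz": 0,"grip": 1},{"tx": 0,"ty": 0,"tz": 0,"rx": 0,"ry": 0,"rz": 0,"grip": 1},{"tx": 0,"ty": 0,"tz": -0.1,"rx": 0,"ry": 0,"rz": 0,"grip": 1},{"tx": 0,"ty": 0,"tz": -0.1,"rx": 0,"ry": 0,"rz": 0,"grip": 1},{"tx": 0,"ty": 0,"tz": 0,"rx": 0,"ry": 0,"rz": 0,"grip": 1}])

```text
t: 39.1
eef_pos: [611.4, -7.8, 156.5]
tool_rot: [-0.0, 0.996, 0.088, -0.0]
force: [0.4, -0.7, -2.9]
width: 9.0
```

Request:
drive_tool(plan=[{"tx": 0,"ty": 0,"tz": -0.5,"rx": 0,"ry": 0,"rz": 0,"grip": 1},{"tx": 0,"ty": 0,"tz": -0.8,"rx": 0,"ry": 0,"rz": 0,"grip": 1},{"tx": 0,"ty": 0,"tz": -0.9,"rx": 0,"ry": 0,"rz": 0,"grip": 1},{"tx": 0,"ty": 0,"tz": -0.9,"rx": 0,"ry": 0,"rz": 0,"grip": 1},{"tx": 0,"ty": 0,"tz": -0.9,"rx": 0,"ry": 0,"rz": 0,"grip": 1},{"tx": 0,"ty": 0,"tz": -0.9,"rx": 0,"ry": 0,"rz": -0.03,"grip": 1},{"tx": 0,"ty": 0,"tz": -0.6,"rx": 0,"ry": 0,"rz": -0.03,"grip": 1},{"tx": 0,"ty": 0,"tz": -0.3,"rx": 0,"ry": 0,"rz": -0.037,"grip": 1}])

```text
t: 39.9
eef_pos: [612.6, -7.9, 391.9]
tool_rot: [0.001, 0.986, 0.164, 0.002]
force: [0.1, -0.2, -3.2]
width: 9.0
```

```bash
python3 -c "
from h import *
scr(2,60,190)"
```

```text
rz tot 0.002 then t [ 2.48 -8.25  0.1 ] | now [612.6  -7.9 391.9] th 18.9->18.7 F [ 0.1 -0.2 -3.2] w 9.0 j6 -0.41 t 39.9
```

Request:
drive_tool(plan=[{"tx": 0.12,"ty": -0.4,"tz": 0.1,"rx": 0,"ry": 0,"rz": 0.002,"grip": 1},{"tx": 0.24,"ty": -0.8,"tz": 0,"rx": 0,"ry": 0,"rz": 0,"grip": 1},{"tx": 0.24,"ty": -0.8,"tz": 0,"rx": 0,"ry": 0,"rz": 0,"grip": 1},{"tx": 0.24,"ty": -0.8,"tz": 0,"rx": 0,"ry": 0,"rz": 0,"grip": 1},{"tx": 0.24,"ty": -0.8,"tz": 0,"rx": 0,"ry": 0,"rz": 0,"grip": 1},{"tx": 0.24,"ty": -0.8,"tz": 0,"rx": 0,"ry": 0,"rz": 0,"grip": 1},{"tx": 0.24,"ty": -0.8,"tz": 0,"rx": 0,"ry": 0,"rz": 0,"grip": 1},{"tx": 0.24,"ty": -0.8,"tz": 0,"rx": 0,"ry": 0,"rz": 0,"grip": 1}])

```text
t: 40.7
eef_pos: [602.7, 243.8, 383.7]
tool_rot: [0.0, 0.987, 0.162, -0.001]
force: [1.0, 0.2, -2.8]
width: 8.9
```

Request:
drive_tool(plan=[{"tx": 0.24,"ty": -0.8,"tz": 0,"rx": 0,"ry": 0,"rz": 0,"grip": 1},{"tx": 0.24,"ty": -0.8,"tz": 0,"rx": 0,"ry": 0,"rz": 0,"grip": 1},{"tx": 0.2,"ty": -0.65,"tz": 0,"rx": 0,"ry": 0,"rz": 0,"grip": 1},{"tx": 0,"ty": 0,"tz": 0,"rx": 0,"ry": 0,"rz": 0,"grip": 1},{"tx": 0,"ty": 0,"tz": 0,"rx": 0,"ry": 0,"rz": 0,"grip": 1},{"tx": 0,"ty": 0,"tz": 0,"rx": 0,"ry": 0,"rz": 0,"grip": 1},{"tx": 0,"ty": 0,"tz": 0,"rx": 0,"ry": 0,"rz": 0,"grip": 1},{"tx": 0,"ty": 0,"tz": 0,"rx": 0,"ry": 0,"rz": 0,"grip": 1}])

```text
t: 41.5
eef_pos: [600.7, 335.4, 384.9]
tool_rot: [0.0, 0.987, 0.161, 0.0]
force: [0.4, -0.3, -3.0]
width: 9.4
```

```bash
python3 -c "
from h import *
scr(2,60,26)"
```

```text
rz tot -0.003 then t [ 0.   -0.03  4.02] | now [600.7 335.4 384.9] th 18.5->18.8 F [ 0.4 -0.3 -3. ] w 9.4 j6 0.12 t 41.5
```

Request:
drive_tool(plan=[{"tx": 0,"ty": -0.03,"tz": 0.3,"rx": 0,"ry": 0,"rz": -0.003,"grip": 1},{"tx": 0,"ty": 0,"tz": 0.6,"rx": 0,"ry": 0,"rz": 0,"grip": 1},{"tx": 0,"ty": 0,"tz": 0.8,"rx": 0,"ry": 0,"rz": 0,"grip": 1},{"tx": 0,"ty": 0,"tz": 0.8,"rx": 0,"ry": 0,"rz": 0,"grip": 1},{"tx": 0,"ty": 0,"tz": 0.7,"rx": 0,"ry": 0,"rz": 0,"grip": 1},{"tx": 0,"ty": 0,"tz": 0.52,"rx": 0,"ry": 0,"rz": 0,"grip": 1},{"tx": 0,"ty": 0,"tz": 0.3,"rx": 0,"ry": 0,"rz": 0,"grip": 1},{"tx": 0,"ty": 0,"tz": 0,"rx": 0,"ry": 0,"rz": 0,"grip": 1}])

```text
t: 42.3
eef_pos: [598.4, 336.6, 220.8]
tool_rot: [0.001, 0.986, 0.164, -0.003]
force: [-0.7, -0.5, -2.3]
width: 8.9
```

Request:
drive_tool(plan=[{"tx": 0,"ty": 0,"tz": 0,"rx": 0,"ry": 0,"rz": 0,"grip": 1},{"tx": 0,"ty": 0,"tz": 0,"rx": 0,"ry": 0,"rz": 0,"grip": 1},{"tx": 0,"ty": 0,"tz": 0,"rx": 0,"ry": 0,"rz": 0,"grip": 1},{"tx": -0.2,"ty": 0,"tz": 0,"rx": 0,"ry": 0,"rz": 0,"grip": 1},{"tx": -0.3,"ty": 0,"tz": 0,"rx": 0,"ry": 0,"rz": 0,"grip": 1},{"tx": -0.3,"ty": 0,"tz": 0,"rx": 0,"ry": 0,"rz": 0,"grip": 1},{"tx": -0.1,"ty": 0,"tz": 0,"rx": 0,"ry": 0,"rz": 0,"grip": 1},{"tx": 0,"ty": 0,"tz": 0,"rx": 0,"ry": 0,"rz": 0,"grip": 1}])

```text
t: 43.1
eef_pos: [565.4, 325.9, 224.5]
tool_rot: [-0.0, 0.986, 0.164, 0.0]
force: [-0.0, 0.1, -2.1]
width: 9.0
```

```bash
python3 -c "
from h import *
scr(2,0,26)"
```

```text
rz tot 0.001 then t [-0.59  0.03  0.01] | now [565.4 325.9 224.5] th 18.9->18.7 F [-0.   0.1 -2.1] w 9.0 j6 0.13 t 43.1
```

Request:
drive_tool(plan=[{"tx": -0.15,"ty": 0.03,"tz": 0.01,"rx": 0,"ry": 0,"rz": 0,"grip": 1},{"tx": -0.1,"ty": 0,"tz": 0,"rx": 0,"ry": 0,"rz": 0,"grip": 1},{"tx": -0.1,"ty": 0,"tz": 0,"rx": 0,"ry": 0,"rz": 0,"grip": 1},{"tx": -0.1,"ty": 0,"tz": 0,"rx": 0,"ry": 0,"rz": 0,"grip": 1},{"tx": -0.08,"ty": 0,"tz": 0,"rx": 0,"ry": 0,"rz": 0,"grip": 1},{"tx": -0.05,"ty": 0,"tz": 0,"rx": 0,"ry": 0,"rz": 0,"grip": 1},{"tx": 0,"ty": 0,"tz": 0,"rx": 0,"ry": 0,"rz": 0,"grip": 1},{"tx": 0,"ty": 0,"tz": 0,"rx": 0,"ry": 0,"rz": 0,"grip": 1}])

```text
t: 43.9
eef_pos: [544.5, 317.4, 223.7]
tool_rot: [-0.0, 0.986, 0.164, 0.0]
force: [-0.2, -0.1, -2.2]
width: 8.8
```

Request:
drive_tool(plan=[{"tx": 0,"ty": 0,"tz": 0.08,"rx": 0,"ry": 0,"rz": 0,"grip": 1},{"tx": 0,"ty": 0,"tz": 0.08,"rx": 0,"ry": 0,"rz": 0,"grip": 1},{"tx": 0,"ty": 0,"tz": 0.08,"rx": 0,"ry": 0,"rz": 0,"grip": 1},{"tx": 0,"ty": 0,"tz": 0.08,"rx": 0,"ry": 0,"rz": 0,"grip": 1},{"tx": 0,"ty": 0,"tz": 0.06,"rx": 0,"ry": 0,"rz": 0,"grip": 1},{"tx": 0,"ty": 0,"tz": 0.06,"rx": 0,"ry": 0,"rz": 0,"grip": 1},{"tx": 0,"ty": 0,"tz": 0,"rx": 0,"ry": 0,"rz": 0,"grip": 1},{"tx": 0,"ty": 0,"tz": 0,"rx": 0,"ry": 0,"rz": 0,"grip": 1}])

```text
t: 44.7
eef_pos: [544.4, 317.3, 205.9]
tool_rot: [0.0, 0.986, 0.164, -0.0]
force: [0.0, -0.2, -2.6]
width: 8.8
```

```bash
python3 -c "
from h import *
print(arm.state()['torque']);scr(2,0,0)"
```

```text
[-0.07634043  0.07517748 -0.00642979]
rz tot 0.001 then t [-0.02 -0.01  0.2 ] | now [544.4 317.3 205.9] th 18.9->18.7 F [ 0.  -0.2 -2.6] w 8.8 j6 0.13 t 44.7
```

Request:
drive_tool(plan=[{"tx": 0,"ty": 0,"tz": 0.06,"rx": 0,"ry": 0,"rz": 0,"grip": 1},{"tx": 0,"ty": 0,"tz": 0.05,"rx": 0,"ry": 0,"rz": 0,"grip": 1},{"tx": 0,"ty": 0,"tz": 0.05,"rx": 0,"ry": 0,"rz": 0,"grip": 1},{"tx": 0,"ty": 0,"tz": 0.03,"rx": 0,"ry": 0,"rz": 0,"grip": 1},{"tx": 0,"ty": 0,"tz": 0,"rx": 0,"ry": 0,"rz": 0,"grip": 1},{"tx": 0,"ty": 0,"tz": 0,"rx": 0,"ry": 0,"rz": 0,"grip": 1},{"tx": 0,"ty": 0,"tz": 0,"rx": 0,"ry": 0,"rz": 0,"grip": 1},{"tx": 0,"ty": 0,"tz": 0,"rx": 0,"ry": 0,"rz": 0,"grip": 1}])

```text
t: 45.5
eef_pos: [544.5, 317.3, 198.5]
tool_rot: [-0.0, 0.986, 0.164, 0.0]
force: [-0.0, -0.5, -2.9]
width: 9.0
```

Request:
drive_tool(plan=[{"tx": 0,"ty": 0,"tz": 0.03,"rx": 0,"ry": 0,"rz": 0,"grip": 1},{"tx": 0,"ty": 0,"tz": 0,"rx": 0,"ry": 0,"rz": 0,"grip": 1},{"tx": 0,"ty": 0,"tz": 0.02,"rx": 0,"ry": 0,"rz": 0,"grip": 1},{"tx": 0,"ty": 0,"tz": 0,"rx": 0,"ry": 0,"rz": 0,"grip": 1},{"tx": 0,"ty": 0,"tz": 0,"rx": 0,"ry": 0,"rz": 0,"grip": 1},{"tx": 0,"ty": 0,"tz": 0,"rx": 0,"ry": 0,"rz": 0,"grip": 1},{"tx": 0,"ty": 0,"tz": 0,"rx": 0,"ry": 0,"rz": 0,"grip": 1},{"tx": 0,"ty": 0,"tz": 0,"rx": 0,"ry": 0,"rz": 0,"grip": 1}])

```text
t: 46.3
eef_pos: [544.7, 317.5, 197.4]
tool_rot: [-0.0, 0.986, 0.164, 0.001]
force: [-2.0, -1.2, 5.9]
width: 9.1
```

Supported at 197.4 (force now upward). I release, rise and head for B.

Request:
drive_tool(plan=[{"tx": 0,"ty": 0,"tz": 0,"rx": 0,"ry": 0,"rz": 0,"grip": 0.7},{"tx": 0,"ty": 0,"tz": 0,"rx": 0,"ry": 0,"rz": 0,"grip": 0.5},{"tx": 0,"ty": 0,"tz": 0,"rx": 0,"ry": 0,"rz": 0,"grip": 0},{"tx": 0,"ty": 0,"tz": 0,"rx": 0,"ry": 0,"rz": 0,"grip": -0.3},{"tx": 0,"ty": 0,"tz": 0,"rx": 0,"ry": 0,"rz": 0,"grip": -0.3},{"tx": 0,"ty": 0,"tz": -0.3,"rx": 0,"ry": 0,"rz": 0,"grip": -0.3},{"tx": 0,"ty": 0,"tz": -0.8,"rx": 0,"ry": 0,"rz": 0,"grip": -0.3},{"tx": 0,"ty": 0,"tz": -0.8,"rx": 0,"ry": 0,"rz": 0,"grip": -0.3}])

```text
t: 47.1
eef_pos: [543.9, 317.0, 273.0]
tool_rot: [0.0, 0.986, 0.164, -0.001]
force: [0.1, 0.3, -0.3]
width: 55.8
```

```bash
python3 -c "
from h import *
go(479.9,-186.4,301,19.1)"
```

```text
rz tot -0.003 then t [-5.63 11.37 -0.7 ] | now [543.9 317.  273. ] th 18.9->19.1 F [ 0.1  0.3 -0.3] w 55.8 j6 0.13 t 47.1
```

Request:
drive_tool(plan=[{"tx": 0,"ty": 0,"tz": -0.7,"rx": 0,"ry": 0,"rz": -0.003,"grip": -0.3},{"tx": -0.23,"ty": 0.57,"tz": 0,"rx": 0,"ry": 0,"rz": 0,"grip": -0.3},{"tx": -0.45,"ty": 0.9,"tz": 0,"rx": 0,"ry": 0,"rz": 0,"grip": -0.3},{"tx": -0.45,"ty": 0.9,"tz": 0,"rx": 0,"ry": 0,"rz": 0,"grip": -0.3},{"tx": -0.45,"ty": 0.9,"tz": 0,"rx": 0,"ry": 0,"rz": 0,"grip": -0.3},{"tx": -0.45,"ty": 0.9,"tz": 0,"rx": 0,"ry": 0,"rz": 0,"grip": -0.3},{"tx": -0.45,"ty": 0.9,"tz": 0,"rx": 0,"ry": 0,"rz": 0,"grip": -0.3},{"tx": -0.45,"ty": 0.9,"tz": 0,"rx": 0,"ry": 0,"rz": 0,"grip": -0.3}])

```text
t: 47.9
eef_pos: [511.8, 51.8, 301.6]
tool_rot: [0.0, 0.986, 0.166, 0.001]
force: [1.1, -0.5, 0.4]
width: 55.4
```

Request:
drive_tool(plan=[{"tx": -0.45,"ty": 0.9,"tz": 0,"rx": 0,"ry": 0,"rz": 0,"grip": -0.3},{"tx": -0.45,"ty": 0.9,"tz": 0,"rx": 0,"ry": 0,"rz": 0,"grip": -0.3},{"tx": -0.45,"ty": 0.9,"tz": 0,"rx": 0,"ry": 0,"rz": 0,"grip": -0.3},{"tx": -0.45,"ty": 0.9,"tz": 0,"rx": 0,"ry": 0,"rz": 0,"grip": -0.3},{"tx": -0.45,"ty": 0.9,"tz": 0,"rx": 0,"ry": 0,"rz": 0,"grip": -0.3},{"tx": -0.45,"ty": 0.9,"tz": 0,"rx": 0,"ry": 0,"rz": 0,"grip": -0.3},{"tx": 0,"ty": 0,"tz": 0,"rx": 0,"ry": 0,"rz": 0,"grip": -0.3},{"tx": 0,"ty": 0,"tz": 0,"rx": 0,"ry": 0,"rz": 0,"grip": -0.3}])

```text
t: 48.7
eef_pos: [480.7, -186.9, 301.1]
tool_rot: [-0.0, 0.986, 0.165, 0.0]
force: [0.5, 0.1, 0.4]
width: 55.7
```

```bash
cat > same.py <<'E'
import sys,pickle
from h import *
k=sys.argv[1]; o=pickle.load(open(f"h{k}.pkl","rb")); c=arm.camera('wrist')
tab=dict(A=(604.8,-182.7),B=(460.6,-131.4))[k]
a=proj(o,[[*tab,165]])[0]; b=proj(c,[[*tab,165]])[0]; x,y=(a-[40,55]).astype(int); t=o["frame"][y:y+110,x:x+105]
r=cv2.matchTemplate(c["frame"],t,cv2.TM_CCOEFF_NORMED); _,v,_,l=cv2.minMaxLoc(r); print("match",round(v,3),"moved px",np.round(np.array(l)-[x,y]-(b-a),1))
E
python3 same.py B; python3 -c "
from h import *
go(460.6,-131.4,260,-9.6)"
```

```text
match 0.989 moved px [0.6 0.4]
rz tot 0.319 then t [-0.72 -1.26  1.02] | now [ 480.8 -186.   300.9] th 19.1->-9.6 F [ 0.8 -0.9 -0.5] w 55.3 j6 -0.79 t 48.8
```

Basket B has not moved (0.99 match, under 1 px). I take it.

Request:
drive_tool(plan=[{"tx": 0,"ty": 0,"tz": 0,"rx": 0,"ry": 0,"rz": 0.08,"grip": -0.3},{"tx": 0,"ty": 0,"tz": 0,"rx": 0,"ry": 0,"rz": 0.08,"grip": -0.3},{"tx": 0,"ty": 0,"tz": 0,"rx": 0,"ry": 0,"rz": 0.08,"grip": -0.3},{"tx": 0,"ty": 0,"tz": 0,"rx": 0,"ry": 0,"rz": 0.079,"grip": -0.3},{"tx": -0.24,"ty": -0.42,"tz": 0.3,"rx": 0,"ry": 0,"rz": 0,"grip": -0.3},{"tx": -0.24,"ty": -0.42,"tz": 0.4,"rx": 0,"ry": 0,"rz": 0,"grip": -0.3},{"tx": -0.24,"ty": -0.42,"tz": 0.3,"rx": 0,"ry": 0,"rz": 0,"grip": -0.3},{"tx": 0,"ty": 0,"tz": 0.4,"rx": 0,"ry": 0,"rz": 0,"grip": -0.3}])

```text
t: 49.55
eef_pos: [460.3, -128.2, 244.4]
tool_rot: [-0.001, 0.997, -0.081, 0.0]
force: [-0.5, -0.7, 0.2]
width: 55.9
```

Request:
drive_tool(plan=[{"tx": 0,"ty": 0,"tz": 0,"rx": 0,"ry": 0,"rz": 0,"grip": -0.3},{"tx": 0,"ty": 0,"tz": 0,"rx": 0,"ry": 0,"rz": 0,"grip": -0.3},{"tx": 0,"ty": 0,"tz": 0,"rx": 0,"ry": 0,"rz": 0,"grip": -0.3},{"tx": 0,"ty": 0,"tz": 0,"rx": 0,"ry": 0,"rz": 0,"grip": -0.3},{"tx": 0,"ty": 0,"tz": 0,"rx": 0,"ry": 0,"rz": 0,"grip": -0.3},{"tx": 0,"ty": 0,"tz": 0,"rx": 0,"ry": 0,"rz": 0,"grip": -0.3},{"tx": 0,"ty": 0,"tz": 0,"rx": 0,"ry": 0,"rz": 0,"grip": -0.3},{"tx": 0,"ty": 0,"tz": 0,"rx": 0,"ry": 0,"rz": 0,"grip": -0.3}])

```text
t: 50.35
eef_pos: [460.7, -131.8, 244.4]
tool_rot: [-0.0, 0.997, -0.084, 0.0]
force: [0.2, -0.5, 0.2]
width: 55.4
```

```bash
python3 -c "
from h import *
go(460.6,-131.4,150,-9.6)"
```

```text
rz tot 0.000 then t [-0.   -0.01  2.36] | now [ 460.7 -131.8  244.4] th -9.6->-9.6 F [ 0.2 -0.5  0.2] w 55.4 j6 -0.20 t 50.4
```

Request:
drive_tool(plan=[{"tx": 0,"ty": 0,"tz": 0.3,"rx": 0,"ry": 0,"rz": 0,"grip": -0.3},{"tx": 0,"ty": 0,"tz": 0.5,"rx": 0,"ry": 0,"rz": 0,"grip": -0.3},{"tx": 0,"ty": 0,"tz": 0.5,"rx": 0,"ry": 0,"rz": 0,"grip": -0.3},{"tx": 0,"ty": 0,"tz": 0.5,"rx": 0,"ry": 0,"rz": 0,"grip": -0.3},{"tx": 0,"ty": 0,"tz": 0.35,"rx": 0,"ry": 0,"rz": 0,"grip": -0.3},{"tx": 0,"ty": 0,"tz": 0.2,"rx": 0,"ry": 0,"rz": 0,"grip": -0.3},{"tx": 0,"ty": 0,"tz": 0,"rx": 0,"ry": 0,"rz": 0,"grip": 0},{"tx": 0,"ty": 0,"tz": 0,"rx": 0,"ry": 0,"rz": 0,"grip": 0.5}])

```text
t: 51.15
eef_pos: [460.9, -131.8, 150.4]
tool_rot: [0.0, 0.997, -0.083, 0.0]
force: [-0.8, -0.8, -0.6]
width: 29.5
```

Request:
drive_tool(plan=[{"tx": 0,"ty": 0,"tz": 0,"rx": 0,"ry": 0,"rz": 0,"grip": 1},{"tx": 0,"ty": 0,"tz": 0,"rx": 0,"ry": 0,"rz": 0,"grip": 1},{"tx": 0,"ty": 0,"tz": 0,"rx": 0,"ry": 0,"rz": 0,"grip": 1},{"tx": 0,"ty": 0,"tz": 0,"rx": 0,"ry": 0,"rz": 0,"grip": 1},{"tx": 0,"ty": 0,"tz": 0,"rx": 0,"ry": 0,"rz": 0,"grip": 1},{"tx": 0,"ty": 0,"tz": -0.1,"rx": 0,"ry": 0,"rz": 0,"grip": 1},{"tx": 0,"ty": 0,"tz": -0.1,"rx": 0,"ry": 0,"rz": 0,"grip": 1},{"tx": 0,"ty": 0,"tz": 0,"rx": 0,"ry": 0,"rz": 0,"grip": 1}])

```text
t: 51.95
eef_pos: [460.8, -131.8, 158.6]
tool_rot: [0.0, 0.997, -0.083, 0.0]
force: [0.2, 0.3, -3.2]
width: 9.5
```

Request:
drive_tool(plan=[{"tx": 0,"ty": 0,"tz": -0.5,"rx": 0,"ry": 0,"rz": 0,"grip": 1},{"tx": 0,"ty": 0,"tz": -0.8,"rx": 0,"ry": 0,"rz": 0,"grip": 1},{"tx": 0,"ty": 0,"tz": -0.9,"rx": 0,"ry": 0,"rz": -0.05,"grip": 1},{"tx": 0,"ty": 0,"tz": -0.9,"rx": 0,"ry": 0,"rz": -0.05,"grip": 1},{"tx": 0,"ty": 0,"tz": -0.9,"rx": 0,"ry": 0,"rz": -0.05,"grip": 1},{"tx": 0,"ty": 0,"tz": -0.9,"rx": 0,"ry": 0,"rz": -0.06,"grip": 1},{"tx": 0,"ty": 0,"tz": -0.6,"rx": 0,"ry": 0,"rz": -0.06,"grip": 1},{"tx": 0,"ty": 0,"tz": -0.2,"rx": 0,"ry": 0,"rz": -0.045,"grip": 1}])

```text
t: 52.75
eef_pos: [461.9, -132.2, 390.0]
tool_rot: [0.002, 0.986, 0.165, 0.003]
force: [0.9, 0.1, -2.7]
width: 9.2
```

```bash
python3 -c "
from h import *
scr(1,60,190)"
```

```text
rz tot 0.002 then t [ 7.04 -7.49  0.05] | now [ 461.9 -132.2  390. ] th 19.0->18.7 F [ 0.9  0.1 -2.7] w 9.2 j6 -0.70 t 52.8
```

Request:
drive_tool(plan=[{"tx": 0.3,"ty": -0.32,"tz": 0,"rx": 0,"ry": 0,"rz": 0.002,"grip": 1},{"tx": 0.55,"ty": -0.58,"tz": 0,"rx": 0,"ry": 0,"rz": 0,"grip": 1},{"tx": 0.55,"ty": -0.58,"tz": 0,"rx": 0,"ry": 0,"rz": 0,"grip": 1},{"tx": 0.55,"ty": -0.58,"tz": 0,"rx": 0,"ry": 0,"rz": 0,"grip": 1},{"tx": 0.55,"ty": -0.58,"tz": 0,"rx": 0,"ry": 0,"rz": 0,"grip": 1},{"tx": 0.55,"ty": -0.58,"tz": 0,"rx": 0,"ry": 0,"rz": 0,"grip": 1},{"tx": 0.55,"ty": -0.58,"tz": 0,"rx": 0,"ry": 0,"rz": 0,"grip": 1},{"tx": 0.55,"ty": -0.58,"tz": 0,"rx": 0,"ry": 0,"rz": 0,"grip": 1}])

```text
t: 53.55
eef_pos: [562.2, 88.5, 385.6]
tool_rot: [0.0, 0.987, 0.162, -0.001]
force: [-0.1, -0.4, -2.7]
width: 9.2
```

Request:
drive_tool(plan=[{"tx": 0.55,"ty": -0.58,"tz": 0,"rx": 0,"ry": 0,"rz": 0,"grip": 1},{"tx": 0.55,"ty": -0.58,"tz": 0,"rx": 0,"ry": 0,"rz": 0,"grip": 1},{"tx": 0.55,"ty": -0.58,"tz": 0,"rx": 0,"ry": 0,"rz": 0,"grip": 1},{"tx": 0.55,"ty": -0.58,"tz": 0,"rx": 0,"ry": 0,"rz": 0,"grip": 1},{"tx": 0.55,"ty": -0.58,"tz": 0,"rx": 0,"ry": 0,"rz": 0,"grip": 1},{"tx": 0.14,"ty": -0.21,"tz": 0,"rx": 0,"ry": 0,"rz": 0,"grip": 1},{"tx": 0,"ty": 0,"tz": 0,"rx": 0,"ry": 0,"rz": 0,"grip": 1},{"tx": 0,"ty": 0,"tz": 0,"rx": 0,"ry": 0,"rz": 0,"grip": 1}])

```text
t: 54.35
eef_pos: [631.5, 241.3, 385.6]
tool_rot: [0.001, 0.987, 0.162, -0.001]
force: [0.1, -0.2, -3.0]
width: 9.0
```

```bash
python3 -c "
from h import *
scr(1,60,26)"
```

```text
rz tot -0.002 then t [ 0.03 -0.01  4.04] | now [631.5 241.3 385.6] th 18.6->18.7 F [ 0.1 -0.2 -3. ] w 9.0 j6 -0.02 t 54.4
```

Request:
drive_tool(plan=[{"tx": 0.03,"ty": -0.01,"tz": 0.3,"rx": 0,"ry": 0,"rz": -0.002,"grip": 1},{"tx": 0,"ty": 0,"tz": 0.6,"rx": 0,"ry": 0,"rz": 0,"grip": 1},{"tx": 0,"ty": 0,"tz": 0.8,"rx": 0,"ry": 0,"rz": 0,"grip": 1},{"tx": 0,"ty": 0,"tz": 0.8,"rx": 0,"ry": 0,"rz": 0,"grip": 1},{"tx": 0,"ty": 0,"tz": 0.7,"rx": 0,"ry": 0,"rz": 0,"grip": 1},{"tx": 0,"ty": 0,"tz": 0.54,"rx": 0,"ry": 0,"rz": 0,"grip": 1},{"tx": 0,"ty": 0,"tz": 0.3,"rx": 0,"ry": 0,"rz": 0,"grip": 1},{"tx": 0,"ty": 0,"tz": 0,"rx": 0,"ry": 0,"rz": 0,"grip": 1}])

```text
t: 55.15
eef_pos: [631.2, 241.4, 221.9]
tool_rot: [0.0, 0.987, 0.163, -0.003]
force: [0.3, -0.0, -2.1]
width: 8.6
```

Request:
drive_tool(plan=[{"tx": 0,"ty": 0,"tz": 0,"rx": 0,"ry": 0,"rz": 0,"grip": 1},{"tx": 0,"ty": 0,"tz": 0,"rx": 0,"ry": 0,"rz": 0,"grip": 1},{"tx": 0,"ty": 0,"tz": 0,"rx": 0,"ry": 0,"rz": 0,"grip": 1},{"tx": -0.2,"ty": 0,"tz": 0,"rx": 0,"ry": 0,"rz": 0,"grip": 1},{"tx": -0.3,"ty": 0,"tz": 0,"rx": 0,"ry": 0,"rz": 0,"grip": 1},{"tx": -0.3,"ty": 0,"tz": 0,"rx": 0,"ry": 0,"rz": 0,"grip": 1},{"tx": -0.1,"ty": 0,"tz": 0,"rx": 0,"ry": 0,"rz": 0,"grip": 1},{"tx": 0,"ty": 0,"tz": 0,"rx": 0,"ry": 0,"rz": 0,"grip": 1}])

```text
t: 55.95
eef_pos: [598.4, 231.2, 225.2]
tool_rot: [-0.0, 0.987, 0.163, 0.0]
force: [-0.1, 0.4, -3.0]
width: 9.1
```

```bash
python3 -c "
from h import *
scr(1,0,26)"
```

```text
rz tot 0.000 then t [-0.61  0.02  0.03] | now [598.4 231.2 225.2] th 18.8->18.8 F [-0.1  0.4 -3. ] w 9.1 j6 -0.03 t 56.0
```

Request:
drive_tool(plan=[{"tx": -0.15,"ty": 0.02,"tz": 0.02,"rx": 0,"ry": 0,"rz": 0,"grip": 1},{"tx": -0.1,"ty": 0,"tz": 0,"rx": 0,"ry": 0,"rz": 0,"grip": 1},{"tx": -0.1,"ty": 0,"tz": 0,"rx": 0,"ry": 0,"rz": 0,"grip": 1},{"tx": -0.1,"ty": 0,"tz": 0,"rx": 0,"ry": 0,"rz": 0,"grip": 1},{"tx": -0.1,"ty": 0,"tz": 0,"rx": 0,"ry": 0,"rz": 0,"grip": 1},{"tx": -0.05,"ty": 0,"tz": 0,"rx": 0,"ry": 0,"rz": 0,"grip": 1},{"tx": 0,"ty": 0,"tz": 0,"rx": 0,"ry": 0,"rz": 0,"grip": 1},{"tx": 0,"ty": 0,"tz": 0,"rx": 0,"ry": 0,"rz": 0,"grip": 1}])

```text
t: 56.75
eef_pos: [576.6, 222.8, 224.0]
tool_rot: [-0.0, 0.987, 0.163, 0.0]
force: [-0.0, 0.1, -3.8]
width: 8.9
```

Request:
drive_tool(plan=[{"tx": 0,"ty": 0,"tz": 0.08,"rx": 0,"ry": 0,"rz": 0,"grip": 1},{"tx": 0,"ty": 0,"tz": 0.08,"rx": 0,"ry": 0,"rz": 0,"grip": 1},{"tx": 0,"ty": 0,"tz": 0.08,"rx": 0,"ry": 0,"rz": 0,"grip": 1},{"tx": 0,"ty": 0,"tz": 0.08,"rx": 0,"ry": 0,"rz": 0,"grip": 1},{"tx": 0,"ty": 0,"tz": 0.06,"rx": 0,"ry": 0,"rz": 0,"grip": 1},{"tx": 0,"ty": 0,"tz": 0.06,"rx": 0,"ry": 0,"rz": 0,"grip": 1},{"tx": 0,"ty": 0,"tz": 0,"rx": 0,"ry": 0,"rz": 0,"grip": 1},{"tx": 0,"ty": 0,"tz": 0,"rx": 0,"ry": 0,"rz": 0,"grip": 1}])

```text
t: 57.55
eef_pos: [576.5, 222.8, 206.3]
tool_rot: [0.0, 0.987, 0.163, -0.0]
force: [1.3, -0.0, -2.5]
width: 9.0
```

```bash
python3 -c "
from h import *
print(arm.state()['torque']);scr(1,0,0)"
```

```text
[-0.04454504  0.114643    0.00407396]
rz tot 0.000 then t [-0.02 -0.    0.21] | now [576.5 222.8 206.3] th 18.8->18.7 F [ 1.3 -0.  -2.5] w 9.0 j6 -0.03 t 57.5
```

Request:
drive_tool(plan=[{"tx": 0,"ty": 0,"tz": 0.06,"rx": 0,"ry": 0,"rz": 0,"grip": 1},{"tx": 0,"ty": 0,"tz": 0.05,"rx": 0,"ry": 0,"rz": 0,"grip": 1},{"tx": 0,"ty": 0,"tz": 0.05,"rx": 0,"ry": 0,"rz": 0,"grip": 1},{"tx": 0,"ty": 0,"tz": 0.04,"rx": 0,"ry": 0,"rz": 0,"grip": 1},{"tx": 0,"ty": 0,"tz": 0,"rx": 0,"ry": 0,"rz": 0,"grip": 1},{"tx": 0,"ty": 0,"tz": 0,"rx": 0,"ry": 0,"rz": 0,"grip": 1},{"tx": 0,"ty": 0,"tz": 0,"rx": 0,"ry": 0,"rz": 0,"grip": 1},{"tx": 0,"ty": 0,"tz": 0,"rx": 0,"ry": 0,"rz": 0,"grip": 1}])

```text
t: 58.35
eef_pos: [576.5, 222.8, 198.7]
tool_rot: [-0.0, 0.987, 0.163, 0.0]
force: [-1.1, 1.3, 0.8]
width: 8.8
```

Supported at 198.7. Release, rise, then hover at A.

Request:
drive_tool(plan=[{"tx": 0,"ty": 0,"tz": 0,"rx": 0,"ry": 0,"rz": 0,"grip": 0.7},{"tx": 0,"ty": 0,"tz": 0,"rx": 0,"ry": 0,"rz": 0,"grip": 0.5},{"tx": 0,"ty": 0,"tz": 0,"rx": 0,"ry": 0,"rz": 0,"grip": 0},{"tx": 0,"ty": 0,"tz": 0,"rx": 0,"ry": 0,"rz": 0,"grip": -0.3},{"tx": 0,"ty": 0,"tz": 0,"rx": 0,"ry": 0,"rz": 0,"grip": -0.3},{"tx": 0,"ty": 0,"tz": -0.3,"rx": 0,"ry": 0,"rz": 0,"grip": -0.3},{"tx": 0,"ty": 0,"tz": -0.8,"rx": 0,"ry": 0,"rz": 0,"grip": -0.3},{"tx": 0,"ty": 0,"tz": -0.8,"rx": 0,"ry": 0,"rz": 0,"grip": -0.3}])

```text
t: 59.15
eef_pos: [576.0, 222.6, 275.1]
tool_rot: [0.0, 0.987, 0.163, -0.001]
force: [1.1, -0.2, 0.5]
width: 55.4
```

```bash
python3 -c "
from h import *
go(623.5,-236,299,19.1)"
```

```text
rz tot -0.004 then t [-2.63 11.22 -0.6 ] | now [576.  222.6 275.1] th 18.8->19.1 F [ 1.1 -0.2  0.5] w 55.4 j6 -0.03 t 59.1
```

Request:
drive_tool(plan=[{"tx": 0,"ty": 0,"tz": -0.6,"rx": 0,"ry": 0,"rz": -0.004,"grip": -0.3},{"tx": -0.11,"ty": 0.42,"tz": 0,"rx": 0,"ry": 0,"rz": 0,"grip": -0.3},{"tx": -0.21,"ty": 0.9,"tz": 0,"rx": 0,"ry": 0,"rz": 0,"grip": -0.3},{"tx": -0.21,"ty": 0.9,"tz": 0,"rx": 0,"ry": 0,"rz": 0,"grip": -0.3},{"tx": -0.21,"ty": 0.9,"tz": 0,"rx": 0,"ry": 0,"rz": 0,"grip": -0.3},{"tx": -0.21,"ty": 0.9,"tz": 0,"rx": 0,"ry": 0,"rz": 0,"grip": -0.3},{"tx": -0.21,"ty": 0.9,"tz": 0,"rx": 0,"ry": 0,"rz": 0,"grip": -0.3},{"tx": -0.21,"ty": 0.9,"tz": 0,"rx": 0,"ry": 0,"rz": 0,"grip": -0.3}])

```text
t: 59.95
eef_pos: [600.2, -17.5, 297.6]
tool_rot: [0.0, 0.986, 0.166, -0.001]
force: [0.8, 0.3, -0.2]
width: 55.6
```

Request:
drive_tool(plan=[{"tx": -0.21,"ty": 0.9,"tz": 0,"rx": 0,"ry": 0,"rz": 0,"grip": -0.3},{"tx": -0.21,"ty": 0.9,"tz": 0,"rx": 0,"ry": 0,"rz": 0,"grip": -0.3},{"tx": -0.21,"ty": 0.9,"tz": 0,"rx": 0,"ry": 0,"rz": 0,"grip": -0.3},{"tx": -0.21,"ty": 0.9,"tz": 0,"rx": 0,"ry": 0,"rz": 0,"grip": -0.3},{"tx": -0.21,"ty": 0.9,"tz": 0,"rx": 0,"ry": 0,"rz": 0,"grip": -0.3},{"tx": -0.21,"ty": 0.9,"tz": 0,"rx": 0,"ry": 0,"rz": 0,"grip": -0.3},{"tx": 0,"ty": 0,"tz": 0,"rx": 0,"ry": 0,"rz": 0,"grip": -0.3},{"tx": 0,"ty": 0,"tz": 0,"rx": 0,"ry": 0,"rz": 0,"grip": -0.3}])

```text
t: 60.75
eef_pos: [623.1, -236.9, 297.3]
tool_rot: [-0.001, 0.986, 0.165, -0.001]
force: [-0.5, 0.3, -0.5]
width: 55.7
```

```bash
python3 same.py A; python3 -c "
from h import *
go(604.8,-182.7,240,27.6)"
```

```text
match 0.978 moved px [-0.5  0.1]
rz tot -0.095 then t [ 0.2  -1.39  1.44] | now [ 623.3 -235.8  297.5] th 19.1->27.6 F [-0.4 -0.3  0. ] w 55.4 j6 -0.76 t 60.8
```

Request:
drive_tool(plan=[{"tx": 0,"ty": 0,"tz": 0,"rx": 0,"ry": 0,"rz": -0.05,"grip": -0.3},{"tx": 0,"ty": 0,"tz": 0,"rx": 0,"ry": 0,"rz": -0.045,"grip": -0.3},{"tx": 0.1,"ty": -0.7,"tz": 0.4,"rx": 0,"ry": 0,"rz": 0,"grip": -0.3},{"tx": 0.1,"ty": -0.69,"tz": 0.6,"rx": 0,"ry": 0,"rz": 0,"grip": -0.3},{"tx": 0,"ty": 0,"tz": 0.44,"rx": 0,"ry": 0,"rz": 0,"grip": -0.3},{"tx": 0,"ty": 0,"tz": 0,"rx": 0,"ry": 0,"rz": 0,"grip": -0.3},{"tx": 0,"ty": 0,"tz": 0,"rx": 0,"ry": 0,"rz": 0,"grip": -0.3},{"tx": 0,"ty": 0,"tz": 0,"rx": 0,"ry": 0,"rz": 0,"grip": -0.3}])

```text
t: 61.6
eef_pos: [606.5, -182.9, 242.4]
tool_rot: [0.001, 0.971, 0.239, 0.001]
force: [1.2, 0.2, -0.3]
width: 55.1
```

Request:
drive_tool(plan=[{"tx": 0,"ty": 0,"tz": 0,"rx": 0,"ry": 0,"rz": 0,"grip": -0.3},{"tx": 0,"ty": 0,"tz": 0,"rx": 0,"ry": 0,"rz": 0,"grip": -0.3},{"tx": 0,"ty": 0,"tz": 0,"rx": 0,"ry": 0,"rz": 0,"grip": -0.3},{"tx": 0,"ty": 0,"tz": 0,"rx": 0,"ry": 0,"rz": 0,"grip": -0.3},{"tx": 0,"ty": 0,"tz": 0,"rx": 0,"ry": 0,"rz": 0,"grip": -0.3},{"tx": 0,"ty": 0,"tz": 0,"rx": 0,"ry": 0,"rz": 0,"grip": -0.3},{"tx": 0,"ty": 0,"tz": 0,"rx": 0,"ry": 0,"rz": 0,"grip": -0.3},{"tx": 0,"ty": 0,"tz": 0,"rx": 0,"ry": 0,"rz": 0,"grip": -0.3}])

```text
t: 62.4
eef_pos: [605.4, -182.8, 240.7]
tool_rot: [-0.0, 0.971, 0.239, -0.0]
force: [0.5, 0.5, -0.3]
width: 55.5
```

```bash
python3 -c "
from h import *
go(604.8,-182.7,150,27.6)"
```

```text
rz tot 0.001 then t [-0.01 -0.01  2.27] | now [ 605.4 -182.8  240.7] th 27.7->27.6 F [ 0.5  0.5 -0.3] w 55.5 j6 -0.85 t 62.4
```

Request:
drive_tool(plan=[{"tx": -0.01,"ty": -0.01,"tz": 0.3,"rx": 0,"ry": 0,"rz": 0,"grip": -0.3},{"tx": 0,"ty": 0,"tz": 0.5,"rx": 0,"ry": 0,"rz": 0,"grip": -0.3},{"tx": 0,"ty": 0,"tz": 0.5,"rx": 0,"ry": 0,"rz": 0,"grip": -0.3},{"tx": 0,"ty": 0,"tz": 0.45,"rx": 0,"ry": 0,"rz": 0,"grip": -0.3},{"tx": 0,"ty": 0,"tz": 0.32,"rx": 0,"ry": 0,"rz": 0,"grip": -0.3},{"tx": 0,"ty": 0,"tz": 0.2,"rx": 0,"ry": 0,"rz": 0,"grip": -0.3},{"tx": 0,"ty": 0,"tz": 0,"rx": 0,"ry": 0,"rz": 0,"grip": 0},{"tx": 0,"ty": 0,"tz": 0,"rx": 0,"ry": 0,"rz": 0,"grip": 0.5}])

```text
t: 63.2
eef_pos: [605.3, -182.8, 150.4]
tool_rot: [0.0, 0.971, 0.239, 0.0]
force: [-0.5, -0.5, -0.4]
width: 29.4
```

Request:
drive_tool(plan=[{"tx": 0,"ty": 0,"tz": 0,"rx": 0,"ry": 0,"rz": 0,"grip": 1},{"tx": 0,"ty": 0,"tz": 0,"rx": 0,"ry": 0,"rz": 0,"grip": 1},{"tx": 0,"ty": 0,"tz": 0,"rx": 0,"ry": 0,"rz": 0,"grip": 1},{"tx": 0,"ty": 0,"tz": 0,"rx": 0,"ry": 0,"rz": 0,"grip": 1},{"tx": 0,"ty": 0,"tz": 0,"rx": 0,"ry": 0,"rz": 0,"grip": 1},{"tx": 0,"ty": 0,"tz": -0.1,"rx": 0,"ry": 0,"rz": 0,"grip": 1},{"tx": 0,"ty": 0,"tz": -0.1,"rx": 0,"ry": 0,"rz": 0,"grip": 1},{"tx": 0,"ty": 0,"tz": 0,"rx": 0,"ry": 0,"rz": 0,"grip": 1}])

```text
t: 64.0
eef_pos: [605.0, -182.5, 158.0]
tool_rot: [-0.0, 0.971, 0.239, 0.0]
force: [-0.1, -0.5, -2.8]
width: 9.0
```

Request:
drive_tool(plan=[{"tx": 0,"ty": 0,"tz": -0.5,"rx": 0,"ry": 0,"rz": 0,"grip": 1},{"tx": 0,"ty": 0,"tz": -0.8,"rx": 0,"ry": 0,"rz": 0,"grip": 1},{"tx": 0,"ty": 0,"tz": -0.9,"rx": 0,"ry": 0,"rz": 0,"grip": 1},{"tx": 0,"ty": 0,"tz": -0.9,"rx": 0,"ry": 0,"rz": 0,"grip": 1},{"tx": 0,"ty": 0,"tz": -0.9,"rx": 0,"ry": 0,"rz": 0,"grip": 1},{"tx": 0,"ty": 0,"tz": -0.9,"rx": 0,"ry": 0,"rz": 0.03,"grip": 1},{"tx": 0,"ty": 0,"tz": -0.6,"rx": 0,"ry": 0,"rz": 0.03,"grip": 1},{"tx": 0,"ty": 0,"tz": -0.2,"rx": 0,"ry": 0,"rz": 0.038,"grip": 1}])

```text
t: 64.8
eef_pos: [606.2, -183.0, 390.1]
tool_rot: [0.002, 0.987, 0.163, 0.003]
force: [0.0, -0.0, -2.3]
width: 9.0
```

```bash
python3 -c "
from h import *
scr(0,60,190)"
```

```text
rz tot -0.000 then t [ 4.04 -7.35  0.05] | now [ 606.2 -183.   390.1] th 18.7->18.8 F [ 0.  -0.  -2.3] w 9.0 j6 -0.69 t 64.8
```

Request:
drive_tool(plan=[{"tx": 0.2,"ty": -0.4,"tz": 0.05,"rx": 0,"ry": 0,"rz": 0,"grip": 1},{"tx": 0.36,"ty": -0.66,"tz": 0,"rx": 0,"ry": 0,"rz": 0,"grip": 1},{"tx": 0.36,"ty": -0.66,"tz": 0,"rx": 0,"ry": 0,"rz": 0,"grip": 1},{"tx": 0.36,"ty": -0.66,"tz": 0,"rx": 0,"ry": 0,"rz": 0,"grip": 1},{"tx": 0.36,"ty": -0.66,"tz": 0,"rx": 0,"ry": 0,"rz": 0,"grip": 1},{"tx": 0.36,"ty": -0.66,"tz": 0,"rx": 0,"ry": 0,"rz": 0,"grip": 1},{"tx": 0.36,"ty": -0.66,"tz": 0,"rx": 0,"ry": 0,"rz": 0,"grip": 1},{"tx": 0.36,"ty": -0.66,"tz": 0,"rx": 0,"ry": 0,"rz": 0,"grip": 1}])

```text
t: 65.6
eef_pos: [642.0, 45.0, 381.9]
tool_rot: [-0.001, 0.986, 0.165, -0.002]
force: [0.7, 0.2, -3.3]
width: 9.2
```

Request:
drive_tool(plan=[{"tx": 0.36,"ty": -0.66,"tz": 0,"rx": 0,"ry": 0,"rz": 0,"grip": 1},{"tx": 0.36,"ty": -0.66,"tz": 0,"rx": 0,"ry": 0,"rz": 0,"grip": 1},{"tx": 0.36,"ty": -0.66,"tz": 0,"rx": 0,"ry": 0,"rz": 0,"grip": 1},{"tx": 0.24,"ty": -0.35,"tz": 0,"rx": 0,"ry": 0,"rz": 0,"grip": 1},{"tx": 0,"ty": 0,"tz": 0,"rx": 0,"ry": 0,"rz": 0,"grip": 1},{"tx": 0,"ty": 0,"tz": 0,"rx": 0,"ry": 0,"rz": 0,"grip": 1},{"tx": 0,"ty": 0,"tz": 0,"rx": 0,"ry": 0,"rz": 0,"grip": 1},{"tx": 0,"ty": 0,"tz": 0,"rx": 0,"ry": 0,"rz": 0,"grip": 1}])

```text
t: 66.4
eef_pos: [662.7, 146.5, 384.0]
tool_rot: [0.0, 0.987, 0.163, -0.0]
force: [0.9, -1.1, -2.1]
width: 8.8
```

```bash
python3 -c "
from h import *
scr(0,60,26)"
```

```text
rz tot 0.000 then t [ 0.05 -0.    4.  ] | now [662.7 146.5 384. ] th 18.8->18.8 F [ 0.9 -1.1 -2.1] w 8.8 j6 -0.17 t 66.4
```

Request:
drive_tool(plan=[{"tx": 0.05,"ty": 0,"tz": 0.3,"rx": 0,"ry": 0,"rz": 0,"grip": 1},{"tx": 0,"ty": 0,"tz": 0.6,"rx": 0,"ry": 0,"rz": 0,"grip": 1},{"tx": 0,"ty": 0,"tz": 0.8,"rx": 0,"ry": 0,"rz": 0,"grip": 1},{"tx": 0,"ty": 0,"tz": 0.8,"rx": 0,"ry": 0,"rz": 0,"grip": 1},{"tx": 0,"ty": 0,"tz": 0.7,"rx": 0,"ry": 0,"rz": 0,"grip": 1},{"tx": 0,"ty": 0,"tz": 0.5,"rx": 0,"ry": 0,"rz": 0,"grip": 1},{"tx": 0,"ty": 0,"tz": 0.3,"rx": 0,"ry": 0,"rz": 0,"grip": 1},{"tx": 0,"ty": 0,"tz": 0,"rx": 0,"ry": 0,"rz": 0,"grip": 1}])

```text
t: 67.2
eef_pos: [663.0, 147.7, 220.9]
tool_rot: [-0.0, 0.987, 0.164, -0.003]
force: [0.3, 0.1, -2.8]
width: 9.0
```

Request:
drive_tool(plan=[{"tx": 0,"ty": 0,"tz": 0,"rx": 0,"ry": 0,"rz": 0,"grip": 1},{"tx": 0,"ty": 0,"tz": 0,"rx": 0,"ry": 0,"rz": 0,"grip": 1},{"tx": 0,"ty": 0,"tz": 0,"rx": 0,"ry": 0,"rz": 0,"grip": 1},{"tx": -0.2,"ty": 0,"tz": 0,"rx": 0,"ry": 0,"rz": 0,"grip": 1},{"tx": -0.3,"ty": 0,"tz": 0,"rx": 0,"ry": 0,"rz": 0,"grip": 1},{"tx": -0.3,"ty": 0,"tz": 0,"rx": 0,"ry": 0,"rz": 0,"grip": 1},{"tx": -0.1,"ty": 0,"tz": 0,"rx": 0,"ry": 0,"rz": 0,"grip": 1},{"tx": 0,"ty": 0,"tz": 0,"rx": 0,"ry": 0,"rz": 0,"grip": 1}])

```text
t: 68.0
eef_pos: [630.1, 136.7, 224.5]
tool_rot: [0.0, 0.986, 0.164, 0.0]
force: [0.7, -0.0, -2.8]
width: 9.2
```

```bash
python3 -c "
from h import *
scr(0,0,26)"
```

```text
rz tot 0.001 then t [-0.6   0.03  0.01] | now [630.1 136.7 224.5] th 18.9->18.8 F [ 0.7 -0.  -2.8] w 9.2 j6 -0.18 t 68.0
```

Request:
drive_tool(plan=[{"tx": -0.15,"ty": 0.03,"tz": 0.01,"rx": 0,"ry": 0,"rz": 0,"grip": 1},{"tx": -0.1,"ty": 0,"tz": 0,"rx": 0,"ry": 0,"rz": 0,"grip": 1},{"tx": -0.1,"ty": 0,"tz": 0,"rx": 0,"ry": 0,"rz": 0,"grip": 1},{"tx": -0.1,"ty": 0,"tz": 0,"rx": 0,"ry": 0,"rz": 0,"grip": 1},{"tx": -0.09,"ty": 0,"tz": 0,"rx": 0,"ry": 0,"rz": 0,"grip": 1},{"tx": -0.05,"ty": 0,"tz": 0,"rx": 0,"ry": 0,"rz": 0,"grip": 1},{"tx": 0,"ty": 0,"tz": 0,"rx": 0,"ry": 0,"rz": 0,"grip": 1},{"tx": 0,"ty": 0,"tz": 0,"rx": 0,"ry": 0,"rz": 0,"grip": 1}])

```text
t: 68.8
eef_pos: [608.8, 128.1, 223.7]
tool_rot: [-0.0, 0.986, 0.164, 0.0]
force: [0.5, -1.3, -3.0]
width: 8.8
```

Request:
drive_tool(plan=[{"tx": 0,"ty": 0,"tz": 0.08,"rx": 0,"ry": 0,"rz": 0,"grip": 1},{"tx": 0,"ty": 0,"tz": 0.08,"rx": 0,"ry": 0,"rz": 0,"grip": 1},{"tx": 0,"ty": 0,"tz": 0.08,"rx": 0,"ry": 0,"rz": 0,"grip": 1},{"tx": 0,"ty": 0,"tz": 0.08,"rx": 0,"ry": 0,"rz": 0,"grip": 1},{"tx": 0,"ty": 0,"tz": 0.06,"rx": 0,"ry": 0,"rz": 0,"grip": 1},{"tx": 0,"ty": 0,"tz": 0.06,"rx": 0,"ry": 0,"rz": 0,"grip": 1},{"tx": 0,"ty": 0,"tz": 0,"rx": 0,"ry": 0,"rz": 0,"grip": 1},{"tx": 0,"ty": 0,"tz": 0,"rx": 0,"ry": 0,"rz": 0,"grip": 1}])

```text
t: 69.6
eef_pos: [608.6, 128.1, 205.9]
tool_rot: [0.0, 0.986, 0.164, -0.0]
force: [0.1, 0.0, -3.2]
width: 9.2
```

```bash
python3 -c "
from h import *
print(arm.state()['torque']);scr(0,0,0)"
```

```text
[-0.01231515  0.06760042  0.00746933]
rz tot 0.001 then t [-0.02 -0.    0.2 ] | now [608.6 128.1 205.9] th 18.9->18.7 F [ 0.1  0.  -3.2] w 9.2 j6 -0.19 t 69.6
```

Request:
drive_tool(plan=[{"tx": 0,"ty": 0,"tz": 0.06,"rx": 0,"ry": 0,"rz": 0,"grip": 1},{"tx": 0,"ty": 0,"tz": 0.05,"rx": 0,"ry": 0,"rz": 0,"grip": 1},{"tx": 0,"ty": 0,"tz": 0.05,"rx": 0,"ry": 0,"rz": 0,"grip": 1},{"tx": 0,"ty": 0,"tz": 0.03,"rx": 0,"ry": 0,"rz": 0,"grip": 1},{"tx": 0,"ty": 0,"tz": 0.01,"rx": 0,"ry": 0,"rz": 0,"grip": 1},{"tx": 0,"ty": 0,"tz": 0,"rx": 0,"ry": 0,"rz": 0,"grip": 1},{"tx": 0,"ty": 0,"tz": 0,"rx": 0,"ry": 0,"rz": 0,"grip": 1},{"tx": 0,"ty": 0,"tz": 0,"rx": 0,"ry": 0,"rz": 0,"grip": 1}])

```text
t: 70.4
eef_pos: [608.6, 128.1, 198.4]
tool_rot: [-0.0, 0.986, 0.164, 0.0]
force: [-1.5, 0.5, 1.8]
width: 9.0
```

Supported (force now +1.8). Release, rise, move aside and take a combined picture of the rail.

Request:
drive_tool(plan=[{"tx": 0,"ty": 0,"tz": 0,"rx": 0,"ry": 0,"rz": 0,"grip": 0.7},{"tx": 0,"ty": 0,"tz": 0,"rx": 0,"ry": 0,"rz": 0,"grip": 0.5},{"tx": 0,"ty": 0,"tz": 0,"rx": 0,"ry": 0,"rz": 0,"grip": 0},{"tx": 0,"ty": 0,"tz": 0,"rx": 0,"ry": 0,"rz": 0,"grip": -0.3},{"tx": 0,"ty": 0,"tz": 0,"rx": 0,"ry": 0,"rz": 0,"grip": -0.3},{"tx": 0,"ty": 0,"tz": -0.3,"rx": 0,"ry": 0,"rz": 0,"grip": -0.3},{"tx": 0,"ty": 0,"tz": -0.8,"rx": 0,"ry": 0,"rz": 0,"grip": -0.3},{"tx": 0,"ty": 0,"tz": -0.8,"rx": 0,"ry": 0,"rz": 0,"grip": -0.3}])

```text
t: 71.2
eef_pos: [608.2, 128.0, 274.7]
tool_rot: [-0.0, 0.986, 0.164, -0.001]
force: [1.0, -0.3, 0.7]
width: 55.8
```

Request:
drive_tool(plan=[{"tx": 0,"ty": 0.4,"tz": 0,"rx": 0,"ry": 0,"rz": 0,"grip": -0.3},{"tx": 0,"ty": 0.8,"tz": 0,"rx": 0,"ry": 0,"rz": 0,"grip": -0.3},{"tx": 0,"ty": 0.9,"tz": 0,"rx": 0,"ry": 0,"rz": 0,"grip": -0.3},{"tx": -0.3,"ty": 0.9,"tz": 0,"rx": 0,"ry": 0,"rz": 0,"grip": -0.3},{"tx": -0.3,"ty": 0.9,"tz": 0,"rx": 0,"ry": 0,"rz": 0,"grip": -0.3},{"tx": -0.3,"ty": 0.9,"tz": 0,"rx": 0,"ry": 0,"rz": 0,"grip": -0.3},{"tx": -0.3,"ty": 0.9,"tz": 0,"rx": 0,"ry": 0,"rz": 0,"grip": -0.3},{"tx": -0.3,"ty": 0.9,"tz": 0,"rx": 0,"ry": 0,"rz": 0,"grip": -0.3}])

```text
t: 72.0
eef_pos: [637.0, -143.1, 274.3]
tool_rot: [0.0, 0.986, 0.164, 0.0]
force: [-0.7, 0.3, 0.8]
width: 55.8
```

```bash
python3 -c "
from h import *
d=arm.camera('scene'); e=arm.camera('side')
a=cv2.resize(d['frame'][200:400,270:500],(460,400)); b=cv2.resize(e['frame'][180:420,110:300],(317,400)); cv2.imwrite('pics/rail.png',np.hstack([a,b]))
go(572,-360,300,82)"
```

```text
rz tot -0.705 then t [-5.51 -0.86 -0.64] | now [ 636.9 -146.6  274.2] th 18.6->82.0 F [ 0.  -0.6  0.5] w 55.6 j6 -0.61 t 72.1
```

View pics/rail.png

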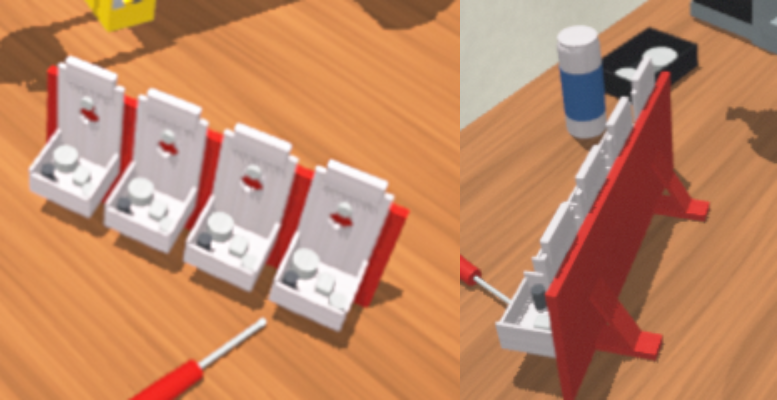

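Rail picture: all four baskets hang one to a screw, with the shank in the slot (88,112; 167,145; 250,180; 340,215), the tab tops parallel to the panel and the trays level. Now the knob: I turn the tool and look at it from close.

Request:
drive_tool(plan=[{"tx": 0,"ty": 0,"tz": 0,"rx": 0,"ry": 0,"rz": -0.088,"grip": -0.3},{"tx": 0,"ty": 0,"tz": 0,"rx": 0,"ry": 0,"rz": -0.088,"grip": -0.3},{"tx": 0,"ty": 0,"tz": 0,"rx": 0,"ry": 0,"rz": -0.088,"grip": -0.3},{"tx": 0,"ty": 0,"tz": 0,"rx": 0,"ry": 0,"rz": -0.088,"grip": -0.3},{"tx": 0,"ty": 0,"tz": 0,"rx": 0,"ry": 0,"rz": -0.088,"grip": -0.3},{"tx": 0,"ty": 0,"tz": 0,"rx": 0,"ry": 0,"rz": -0.088,"grip": -0.3},{"tx": 0,"ty": 0,"tz": 0,"rx": 0,"ry": 0,"rz": -0.088,"grip": -0.3},{"tx": 0,"ty": 0,"tz": 0,"rx": 0,"ry": 0,"rz": -0.088,"grip": -0.3}])

```text
t: 72.9
eef_pos: [637.1, -140.4, 274.1]
tool_rot: [-0.0, 0.751, 0.66, 0.0]
force: [-0.6, 0.3, 0.2]
width: 55.9
```

```bash
python3 -c "
from h import *
go(631,-368,250,82)"
```

```text
rz tot 0.006 then t [-5.66  0.64  0.6 ] | now [ 637.1 -140.4  274.1] th 82.6->82.0 F [-0.6  0.3  0.2] w 55.9 j6 -1.73 t 72.9
```

Request:
drive_tool(plan=[{"tx": -0.8,"ty": 0.09,"tz": 0.1,"rx": 0,"ry": 0,"rz": 0.006,"grip": -0.3},{"tx": -0.9,"ty": 0.1,"tz": 0.1,"rx": 0,"ry": 0,"rz": 0,"grip": -0.3},{"tx": -0.9,"ty": 0.1,"tz": 0.1,"rx": 0,"ry": 0,"rz": 0,"grip": -0.3},{"tx": -0.9,"ty": 0.1,"tz": 0.1,"rx": 0,"ry": 0,"rz": 0,"grip": -0.3},{"tx": -0.9,"ty": 0.1,"tz": 0.1,"rx": 0,"ry": 0,"rz": 0,"grip": -0.3},{"tx": -0.9,"ty": 0.1,"tz": 0.1,"rx": 0,"ry": 0,"rz": 0,"grip": -0.3},{"tx": -0.36,"ty": 0.05,"tz": 0,"rx": 0,"ry": 0,"rz": 0,"grip": -0.3},{"tx": 0,"ty": 0,"tz": 0,"rx": 0,"ry": 0,"rz": 0,"grip": -0.3}])

```text
t: 73.7
eef_pos: [629.7, -370.3, 249.6]
tool_rot: [-0.0, 0.757, 0.653, 0.0]
force: [-0.3, 0.4, 0.8]
width: 55.7
```

Request:
drive_tool(plan=[{"tx": 0,"ty": 0,"tz": 0,"rx": 0,"ry": 0,"rz": 0,"grip": -0.3},{"tx": 0,"ty": 0,"tz": 0,"rx": 0,"ry": 0,"rz": 0,"grip": -0.3},{"tx": 0,"ty": 0,"tz": 0,"rx": 0,"ry": 0,"rz": 0,"grip": -0.3},{"tx": 0,"ty": 0,"tz": 0,"rx": 0,"ry": 0,"rz": 0,"grip": -0.3},{"tx": 0,"ty": 0,"tz": 0,"rx": 0,"ry": 0,"rz": 0,"grip": -0.3},{"tx": 0,"ty": 0,"tz": 0,"rx": 0,"ry": 0,"rz": 0,"grip": -0.3},{"tx": 0,"ty": 0,"tz": 0,"rx": 0,"ry": 0,"rz": 0,"grip": -0.3},{"tx": 0,"ty": 0,"tz": 0,"rx": 0,"ry": 0,"rz": 0,"grip": -0.3}])

```text
t: 74.5
eef_pos: [630.1, -368.9, 249.9]
tool_rot: [-0.0, 0.757, 0.654, -0.0]
force: [0.4, -0.0, -0.3]
width: 55.4
```

```bash
python3 -c "
from h import *
import pickle
c=arm.camera('wrist'); pickle.dump(c,open('kn.pkl','wb'))
p=(572,-360,np.radians(-8.1))
u=proj(c,place(p,[(28*i,8*j,105) for i in(-1,1) for j in (-1,1)]+[(-85,65,60),(-85,-65,60)])); print(u.round(1).tolist()); m=u[:4].mean(0).astype(int); x,y=m-[80,80]; y=max(y,0);x=max(x,0)
im=cv2.resize(c['frame'][y:y+190,x:x+160],None,fx=3.1,fy=3.1,interpolation=cv2.INTER_CUBIC)
for a,b in u: cv2.circle(im,(int((a-x+.5)*3.1),int((b-y+.5)*3.1)),2,(0,0,255),-1)
cv2.imwrite('pics/kn.png',im); print(x,y); go(572,-360,94,82)"
```

```text
[[264.3, 106.3], [282.8, 106.2], [265.2, 170.7], [282.6, 170.6], [341.2, 45.1], [205.4, 45.9]]
193 58
rz tot -0.004 then t [ 0.02 -1.47  3.9 ] | now [ 630.1 -368.9  250. ] th 81.7->82.0 F [-0.4 -0.3  0.8] w 55.6 j6 -2.01 t 74.5
```

View pics/kn.png

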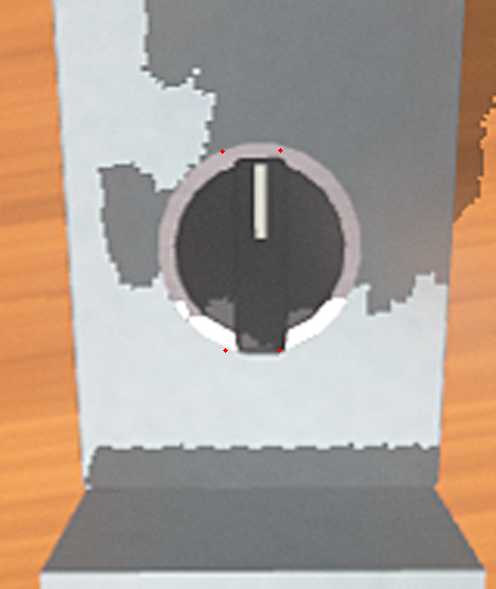

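The knob bar (235-287 wide, from 157 to 353) sits about 10 px right of the red prediction, so the axis is near (573.5,-357.7) and the bar is in line with the tool. I go down on it.

```bash
python3 -c "
from h import *
go(573.5,-357.7,94,82)"
```

```text
rz tot -0.004 then t [ 0.08 -1.44  3.9 ] | now [ 630.1 -368.9  250. ] th 81.7->82.0 F [-0.4 -0.3  0.8] w 55.6 j6 -2.01 t 74.5
```

Request:
drive_tool(plan=[{"tx": 0.08,"ty": -0.4,"tz": 0,"rx": 0,"ry": 0,"rz": -0.004,"grip": -0.3},{"tx": 0,"ty": -0.6,"tz": 0.3,"rx": 0,"ry": 0,"rz": 0,"grip": -0.3},{"tx": 0,"ty": -0.44,"tz": 0.5,"rx": 0,"ry": 0,"rz": 0,"grip": -0.3},{"tx": 0,"ty": 0,"tz": 0.6,"rx": 0,"ry": 0,"rz": 0,"grip": -0.3},{"tx": 0,"ty": 0,"tz": 0.6,"rx": 0,"ry": 0,"rz": 0,"grip": -0.3},{"tx": 0,"ty": 0,"tz": 0.4,"rx": 0,"ry": 0,"rz": 0,"grip": -0.3},{"tx": 0,"ty": 0,"tz": 0,"rx": 0,"ry": 0,"rz": 0,"grip": -0.3},{"tx": 0,"ty": 0,"tz": 0,"rx": 0,"ry": 0,"rz": 0,"grip": -0.3}], grip_force=40)

```text
t: 75.35
eef_pos: [573.8, -357.8, 154.1]
tool_rot: [0.0, 0.754, 0.656, 0.0]
force: [-0.3, -0.2, 0.7]
width: 55.5
```

Request:
drive_tool(plan=[{"tx": 0,"ty": 0,"tz": 0.5,"rx": 0,"ry": 0,"rz": 0,"grip": -0.3},{"tx": 0,"ty": 0,"tz": 0.5,"rx": 0,"ry": 0,"rz": 0,"grip": -0.3},{"tx": 0,"ty": 0,"tz": 0.3,"rx": 0,"ry": 0,"rz": 0,"grip": -0.3},{"tx": 0,"ty": 0,"tz": 0.15,"rx": 0,"ry": 0,"rz": 0,"grip": -0.3},{"tx": 0,"ty": 0,"tz": 0,"rx": 0,"ry": 0,"rz": 0,"grip": -0.3},{"tx": 0,"ty": 0,"tz": 0,"rx": 0,"ry": 0,"rz": 0,"grip": 0},{"tx": 0,"ty": 0,"tz": 0,"rx": 0,"ry": 0,"rz": 0,"grip": 0.3},{"tx": 0,"ty": 0,"tz": 0,"rx": 0,"ry": 0,"rz": 0,"grip": 0.3}])

```text
t: 76.15
eef_pos: [574.2, -358.1, 97.1]
tool_rot: [0.001, 0.754, 0.656, 0.0]
force: [0.8, 1.0, -0.2]
width: 29.8
```

```bash
python3 -c "
from h import *
go(573.5,-357.7,94,82)"
```

```text
rz tot 0.000 then t [ 0.01 -0.02  0.08] | now [ 574.2 -358.1   97.1] th 82.0->82.0 F [ 0.8  1.  -0.2] w 29.8 j6 -2.05 t 76.2
```

Close on the bar and begin the clockwise turn.

Request:
drive_tool(plan=[{"tx": 0,"ty": 0,"tz": 0.05,"rx": 0,"ry": 0,"rz": 0,"grip": 0.45},{"tx": 0,"ty": 0,"tz": 0,"rx": 0,"ry": 0,"rz": 0,"grip": 0.6},{"tx": 0,"ty": 0,"tz": 0,"rx": 0,"ry": 0,"rz": 0,"grip": 0.8},{"tx": 0,"ty": 0,"tz": 0,"rx": 0,"ry": 0,"rz": 0,"grip": 1},{"tx": 0,"ty": 0,"tz": 0,"rx": 0,"ry": 0,"rz": 0,"grip": 1},{"tx": 0,"ty": 0,"tz": 0,"rx": 0,"ry": 0,"rz": 0,"grip": 1},{"tx": 0,"ty": 0,"tz": 0,"rx": 0,"ry": 0,"rz": 0,"grip": 1},{"tx": 0,"ty": 0,"tz": 0,"rx": 0,"ry": 0,"rz": 0,"grip": 1}])

```text
t: 76.95
eef_pos: [573.4, -357.9, 94.1]
tool_rot: [0.0, 0.754, 0.656, -0.0]
force: [-1.5, -2.4, 1.7]
width: 15.6
```

Request:
drive_tool(plan=[{"tx": 0,"ty": 0,"tz": 0,"rx": 0,"ry": 0,"rz": 0.04,"grip": 1},{"tx": 0,"ty": 0,"tz": 0,"rx": 0,"ry": 0,"rz": 0.04,"grip": 1},{"tx": 0,"ty": 0,"tz": 0,"rx": 0,"ry": 0,"rz": 0,"grip": 1},{"tx": 0,"ty": 0,"tz": 0,"rx": 0,"ry": 0,"rz": 0,"grip": 1},{"tx": 0,"ty": 0,"tz": 0,"rx": 0,"ry": 0,"rz": 0,"grip": 1},{"tx": 0,"ty": 0,"tz": 0,"rx": 0,"ry": 0,"rz": 0,"grip": 1},{"tx": 0,"ty": 0,"tz": 0,"rx": 0,"ry": 0,"rz": 0,"grip": 1},{"tx": 0,"ty": 0,"tz": 0,"rx": 0,"ry": 0,"rz": 0,"grip": 1}])

```text
t: 77.75
eef_pos: [573.4, -357.9, 94.1]
tool_rot: [0.0, 0.794, 0.608, -0.0]
force: [-2.3, -3.6, 1.5]
width: 15.6
```

```bash
python3 -c "
from h import *
print(arm.state()['torque']); go(573.5,-357.7,94,82)"
```

```text
[-0.5514066   0.38779017  0.17675443]
rz tot -0.079 then t [0.01 0.   0.  ] | now [ 573.4 -357.9   94.1] th 74.9->82.0 F [-2.3 -3.6  1.5] w 15.6 j6 -1.93 t 77.8
```

It turns (0.18 N m of resistance). I carry on to about 75 degrees.

Request:
drive_tool(plan=[{"tx": 0,"ty": 0,"tz": 0,"rx": 0,"ry": 0,"rz": 0.06,"grip": 1},{"tx": 0,"ty": 0,"tz": 0,"rx": 0,"ry": 0,"rz": 0.06,"grip": 1},{"tx": 0,"ty": 0,"tz": 0,"rx": 0,"ry": 0,"rz": 0.06,"grip": 1},{"tx": 0,"ty": 0,"tz": 0,"rx": 0,"ry": 0,"rz": 0.06,"grip": 1},{"tx": 0,"ty": 0,"tz": 0,"rx": 0,"ry": 0,"rz": 0.06,"grip": 1},{"tx": 0,"ty": 0,"tz": 0,"rx": 0,"ry": 0,"rz": 0.06,"grip": 1},{"tx": 0,"ty": 0,"tz": 0,"rx": 0,"ry": 0,"rz": 0.06,"grip": 1},{"tx": 0,"ty": 0,"tz": 0,"rx": 0,"ry": 0,"rz": 0.06,"grip": 1}])

```text
t: 78.55
eef_pos: [573.4, -358.0, 94.1]
tool_rot: [0.0, 0.963, 0.271, -0.0]
force: [-2.2, -3.7, 2.0]
width: 15.4
```

Request:
drive_tool(plan=[{"tx": 0,"ty": 0,"tz": 0,"rx": 0,"ry": 0,"rz": 0.06,"grip": 1},{"tx": 0,"ty": 0,"tz": 0,"rx": 0,"ry": 0,"rz": 0.06,"grip": 1},{"tx": 0,"ty": 0,"tz": 0,"rx": 0,"ry": 0,"rz": 0.06,"grip": 1},{"tx": 0,"ty": 0,"tz": 0,"rx": 0,"ry": 0,"rz": 0.06,"grip": 1},{"tx": 0,"ty": 0,"tz": 0,"rx": 0,"ry": 0,"rz": 0.03,"grip": 1},{"tx": 0,"ty": 0,"tz": 0,"rx": 0,"ry": 0,"rz": 0,"grip": 1},{"tx": 0,"ty": 0,"tz": 0,"rx": 0,"ry": 0,"rz": 0,"grip": 1},{"tx": 0,"ty": 0,"tz": 0,"rx": 0,"ry": 0,"rz": 0,"grip": 1}])

```text
t: 79.35
eef_pos: [573.4, -358.0, 94.1]
tool_rot: [0.0, 0.998, 0.064, -0.0]
force: [-3.4, -3.1, 1.7]
width: 15.4
```

```bash
python3 -c "
from h import *
print(arm.state()['torque']); go(573.5,-357.7,94,82)"
```

```text
[-0.74817718  0.57283597 -0.15405811]
rz tot -0.829 then t [0.01 0.   0.  ] | now [ 573.4 -358.    94.1] th 7.4->82.0 F [-3.4 -3.1  1.7] w 15.4 j6 -0.75 t 79.3
```

The torque has changed sign: the detent now drives it on. Release, rise and check.

Request:
drive_tool(plan=[{"tx": 0,"ty": 0,"tz": 0,"rx": 0,"ry": 0,"rz": 0,"grip": 0.4},{"tx": 0,"ty": 0,"tz": 0,"rx": 0,"ry": 0,"rz": 0,"grip": 0},{"tx": 0,"ty": 0,"tz": 0,"rx": 0,"ry": 0,"rz": 0,"grip": -0.3},{"tx": 0,"ty": 0,"tz": 0,"rx": 0,"ry": 0,"rz": 0,"grip": -0.3},{"tx": 0,"ty": 0,"tz": -0.4,"rx": 0,"ry": 0,"rz": 0,"grip": -0.3},{"tx": 0,"ty": 0,"tz": -0.9,"rx": 0,"ry": 0,"rz": 0,"grip": -0.3},{"tx": 0,"ty": 0,"tz": -0.9,"rx": 0,"ry": 0,"rz": 0,"grip": -0.3},{"tx": 0,"ty": 0,"tz": -0.9,"rx": 0,"ry": 0,"rz": 0,"grip": -0.3}])

```text
t: 80.15
eef_pos: [573.8, -357.5, 220.5]
tool_rot: [0.0, 0.998, 0.064, 0.0]
force: [1.2, 0.2, 0.8]
width: 55.4
```

Request:
drive_tool(plan=[{"tx": -0.9,"ty": 0,"tz": -0.4,"rx": 0,"ry": 0,"rz": 0,"grip": -0.3},{"tx": -0.9,"ty": 0,"tz": -0.4,"rx": 0,"ry": 0,"rz": 0,"grip": -0.3},{"tx": -0.9,"ty": 0,"tz": -0.4,"rx": 0,"ry": 0,"rz": 0,"grip": -0.3},{"tx": -0.9,"ty": 0,"tz": -0.4,"rx": 0,"ry": 0,"rz": 0,"grip": -0.3},{"tx": 0,"ty": 0,"tz": 0,"rx": 0,"ry": 0,"rz": 0,"grip": -0.3},{"tx": 0,"ty": 0,"tz": 0,"rx": 0,"ry": 0,"rz": 0,"grip": -0.3},{"tx": 0,"ty": 0,"tz": 0,"rx": 0,"ry": 0,"rz": 0,"grip": -0.3},{"tx": 0,"ty": 0,"tz": 0,"rx": 0,"ry": 0,"rz": 0,"grip": -0.3}])

```text
t: 80.95
eef_pos: [431.5, -375.5, 281.3]
tool_rot: [-0.0, 0.998, 0.065, -0.0]
force: [0.4, 0.6, -1.0]
width: 55.6
```

```bash
python3 -c "
from h import *
d=arm.camera('scene'); e=arm.camera('side'); w=arm.camera('wrist')
a=cv2.resize(d['frame'],(500,375)); b=cv2.resize(e['frame'][150:300,240:440],(300,225)); z=np.zeros((375,300,3),np.uint8); z[:225]=b; k=cv2.resize(e['frame'][170:215,300:360],(200,150)); z[225:375,:200]=k
cv2.imwrite('pics/end.png',np.hstack([a,z])); print(arm.state()['force'],arm.state()['t'])"
```

```text
[-0.066466   -1.06768562 -0.74403261] 81.1
```

View pics/end.png

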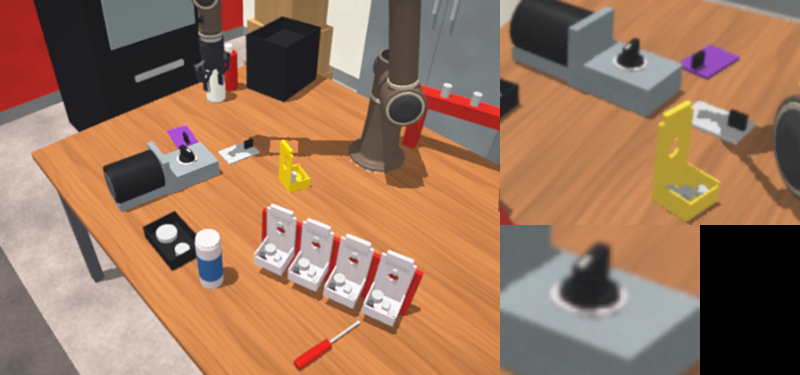

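The last picture shows the shutter flat on the bench (240,150) and all four baskets hung (275-395, 240-290). The knob bar now lies across the duct (188,153; side crop 600,280), and the spray can, tray and screwdriver have not moved. I hand the job in.

```bash
python3 -c "
from rig import arm
print(arm.close_job())"
```

```text
the job is handed in; nothing more can be done
None
```

The dryer is set up as asked, in the order asked, and the job was handed in at about 81 s of the 200 s allowed.

- **Shutter:** I drew the slide straight out, kept it level, and laid it flat on the bench.
- **Baskets:** All four hang on the red rail, one to a screw. Each one's weight passed to its screw at the expected height (197–199 mm).
- **Knob:** I turned it clockwise only after every basket was hung and released. It passed the detent, as the torque changed sign.

**Trouble on the way:** one basket was knocked about 3 cm after I had measured it. My first grasp took only the corner of its plate and I lifted it that way, so I set it back down, measured again and regrasped it. One automatic image match was also about 15 mm off. I caught it in an overlay and replaced it with a hand reading.

**Last checks:** the final pictures show the shutter flat on the bench, four level baskets with their screws in the slots, and the knob bar lying across the duct. The spray can, black tray, screwdriver and both look-alikes appear where they were. I judged the knob's final angle by eye and torque and did not measure it. No check failed at the end.

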